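Ready the fry station for the next order

TASK

Get the fry station ready for the next order: take the lid off the warmer's pan and lay it flat, handle up, on the cutting board; the round skimmer hangs at the back of the crowded hook, so first hang the square skimmers in front of it on the spare hook, and only when they all hang there take the round one off and stand it in the open pan, head down with its handle sticking up out of the pan. Turn the order tablet on its stand to face straight across the counter to the robot's side, square to the counter, leaning back 25 degrees from upright. Do not knock over or push away the other things on the counter.

Things in the scene. Friction and masses are not known exactly. Their poses are not given: they have to be found in the camera images.
- counter_mid (a point): a point on the middle of the steel counter top, which is fixed; the counter's long edges run along the point's y axis (world y), the robot's side is -x. Top at z = 0
- full_hook_root (a point): crowded hook: level steel strip, 20 mm wide, 4 thick, on a 14 mm round rail along this point's y (posts 190 mm either side of the rail's middle). Site: on the strip's top face at the rail's axis, 280 mm above the counter. The strip runs 140 mm along -x (towards the robot) to a 4 mm thick upturned tip, 14 mm higher than the strip; elsewhere nothing is over 6 mm higher
- spare_hook_root (a point): the spare, empty hook on the same rail, same make and axes; it may be left or right of the crowded one, 120 to 200 mm away
- round_skimmer_grip (a point): round perforated steel skimmer with a wire handle, 90 g, 193 mm long, rearmost on the crowded hook (30 mm from the root at the start). Its handle is a long loop round the hook: two parallel 6 mm wires, 47 mm wide outside, 35 inside, joined by a cross wire on top, straight for 95 mm. Site: midway between the wires, 25 mm below the cross wire's underside (the part that rests on the hook); z up the handle, y wire to wire
- round_skimmer_head (a point): centre of the round skimmer's perforated head, a disc 85 mm in diameter and 6 mm thick in the skimmer's y-z plane, 125 mm below the grip point; the lower end is 43 mm farther. All skimmers can be pinched from above across the two wires, a finger either side of the hook, and hang freely in the grip
- square_skimmer1_grip (a point): square perforated steel skimmer, 90 g, same handle, loop and grip point as the round one, but with a square head 79 mm wide and 6 mm thick (its lower end is 164 mm below the grip point); at the start it hangs just in front of the round one (60 mm from the root), if present. Some of the three square skimmers are absent (None)
- square_skimmer2_grip (a point): square perforated steel skimmer, 90 g, same handle, loop and grip point as the round one, but with a square head 79 mm wide and 6 mm thick (its lower end is 164 mm below the grip point); at the start 90 mm from the root, if present. Some of the three square skimmers are absent (None)
- square_skimmer3_grip (a point): square perforated steel skimmer, 90 g, same handle, loop and grip point as the round one, but with a square head 79 mm wide and 6 mm thick (its lower end is 164 mm below the grip point); at the start nearest the tip, 120 mm from the root, if present. Some of the three square skimmers are absent (None)
- pan_mouth (a point): countertop warmer with a single steel pan: a fixed box 200 (x) by 210 (y) mm, 130 mm high. The point is the centre of the pan's mouth, level with the rim; the pan inside is 140 (x) by 150 (y) mm, its floor 100 mm below the rim
- lid_handle (a point): handle of the pan's lid: a level 10 mm round bar, 60 mm long along this point's y, its centre line (the point) 30 mm above the lid's underside. Pinch it across x from above. The lid lies loosely on the pan's rim
- lid_middle (a point): centre of the lid's plate, 2 mm above its underside: flat steel plate 156 (x) by 166 (y) by 4 mm, 0.2 to 0.4 kg
- board_top (a point): centre of the top face of the cream-coloured cutting board, 180 (x) by 300 (y) by 13 mm, fixed
- tablet_hinge (a point): on the stand's column, where swivel axis (vertical) and tilt axis (level) cross, about 195 mm above the counter; x points to the back of the tablet's mount, turned with the swivel but not tilted
- tablet_middle (a point): middle of the order tablet (205 wide, 125 high, 12 mm thick), 18 mm in front (-x) of the hinge. Its own axes: x out of the back, y along the long edge, z up along the tablet; the screen faces -x
- tablet_top (a point): middle of the tablet's upper edge, 62.5 mm from tablet_middle along its z; same axes. The edge can be pinched from above anywhere along its 205 mm, and both joints then follow the hand
- swivel (a joint): swivel of the tablet about the vertical, rad, counter-clockwise from above positive, relative to the stand (which itself may be turned by up to 0.2 rad); range -1.3 to 1.3. It is held by friction of 0.22 Nm and stays where left
- tilt (a joint): lean of the tablet from upright, rad: 0 is upright, positive leans the top edge back, away from the screen side; range -0.5 to 1.0. It is held by friction of 0.35 Nm and stays where left
- bottle1: red squeeze bottle, 56 mm diameter, 205 mm high, origin under it; leave alone
- bottle2: cream squeeze bottle, same size; leave alone
- shaker: steel shaker, 60 mm diameter, 96 mm high; leave alone
- cups: stack of white cups, 96 mm diameter, 110 mm high; leave alone
- takeout_box: closed white foam takeaway box, 205 mm square, 66 mm high; leave alone
- tongs: tongs with green grips lying on the counter, 240 mm long along their own x; leave alone
Things that resemble listed ones, but are neither listed nor needed, are in the scene too. Leave any red look-alike of the part that bears square_skimmer2_grip alone. Leave any blue look-alike of the part that bears square_skimmer3_grip alone.

How it is judged (in metres and radians):
On the way, in this order (a step that is already met when the one before it is completed fails the run):
1. all the square skimmers hang on the spare hook while the round one still hangs on its own hook (x of square_skimmer1_grip in the frame of spare_hook_root between -0.137 and -0.008 m and y of square_skimmer1_grip in the frame of spare_hook_root between -0.02 and 0.02 m and z of square_skimmer1_grip in the frame of spare_hook_root between -0.04 and -0.012 m and angle between each of square_skimmer1_grip, square_skimmer2_grip, square_skimmer3_grip, round_skimmer_grip's own z axis and vertical below 0.25 rad and x of square_skimmer2_grip in the frame of spare_hook_root between -0.137 and -0.008 m and y of square_skimmer2_grip in the frame of spare_hook_root between -0.02 and 0.02 m and z of square_skimmer2_grip in the frame of spare_hook_root between -0.04 and -0.012 m and x of square_skimmer3_grip in the frame of spare_hook_root between -0.137 and -0.008 m and y of square_skimmer3_grip in the frame of spare_hook_root between -0.02 and 0.02 m and z of square_skimmer3_grip in the frame of spare_hook_root between -0.04 and -0.012 m and x of round_skimmer_grip in the frame of full_hook_root between -0.137 and -0.008 m and y of round_skimmer_grip in the frame of full_hook_root between -0.02 and 0.02 m and z of round_skimmer_grip in the frame of full_hook_root between -0.04 and -0.012 m), for 0.2 s.
2. the round skimmer stands in the pan (x of round_skimmer_head in the frame of pan_mouth between -0.07 and 0.07 m and y of round_skimmer_head in the frame of pan_mouth between -0.075 and 0.075 m and z of round_skimmer_head in the frame of pan_mouth between -0.105 and -0.03 m and height (world z) of round_skimmer_grip above 0.13 m), for 0.2 s.
At the end, for the whole second after the job is handed in: Lid flat, handle up, its middle within 60 mm (board x) and 120 mm (y) of the board's centre; square skimmers hanging on the spare hook; round one in the pan, head below the rim, grip end above; tablet within 8 degrees of square, leaning back 25 +- 5.7 degrees; all at rest (all of step 2 and x of lid_middle in the frame of board_top between -0.06 and 0.06 m and y of lid_middle in the frame of board_top between -0.12 and 0.12 m and z of lid_middle in the frame of board_top between -0.003 and 0.012 m and angle between lid_middle's own z axis and vertical below 0.08 rad and angle between the y axis of tablet_middle and the y axis of counter_mid, either way round below 0.14 rad and value of joint tilt between 0.336 and 0.536 rad and x of square_skimmer1_grip in the frame of spare_hook_root between -0.137 and -0.008 m and y of square_skimmer1_grip in the frame of spare_hook_root between -0.02 and 0.02 m and z of square_skimmer1_grip in the frame of spare_hook_root between -0.04 and -0.012 m and angle between each of square_skimmer1_grip, square_skimmer2_grip, square_skimmer3_grip's own z axis and vertical below 0.25 rad and x of square_skimmer2_grip in the frame of spare_hook_root between -0.137 and -0.008 m and y of square_skimmer2_grip in the frame of spare_hook_root between -0.02 and 0.02 m and z of square_skimmer2_grip in the frame of spare_hook_root between -0.04 and -0.012 m and x of square_skimmer3_grip in the frame of spare_hook_root between -0.137 and -0.008 m and y of square_skimmer3_grip in the frame of spare_hook_root between -0.02 and 0.02 m and z of square_skimmer3_grip in the frame of spare_hook_root between -0.04 and -0.012 m and linear speed of each of square_skimmer1, square_skimmer2, square_skimmer3, round_skimmer, pan_lid below 0.06 m/s); the robot touches nothing.
It fails at once if something else on the counter is knocked over or pushed more than 60 mm away (angle between any of bottle1, bottle2, shaker, cups, takeout_box, tongs's own z axis and vertical above 0.6 rad or distance of any of bottle1, bottle2, shaker, cups, takeout_box, tongs from where it was at the start of the episode above 0.06 m).
Of square_skimmer1, square_skimmer2, square_skimmer3 only 2 to 3 are there at a start; the rules pass over those that are not, and their reading is None.
At some moment in a run one of pan_lid may be knocked a few centimetres aside while the robot is not near it.
It also fails if it takes over 208 s, if anything falls off the work surface, if the arm or the gripper's body presses on something with over 40 N, if the wrist force passes 120 N, or if a joint passes its speed limit or range.

ROBOT

A 6-joint arm with a two-finger parallel gripper is mounted at the origin on the work surface. World frame = base frame: x ahead of the robot, y to its left, z up, the work surface at z = 0. Lengths are in m, angles in degrees, forces in N, time in s.
With the tool pointing down it reaches from about 0.4 to 0.825 m from the base axis. Payload 7 kg.
Tool frame: the origin (TCP) lies on the mounting face of the last link; the fingertips stand 178 mm ahead of it and the grasp point (between the pads) lies 159 mm ahead of it (ctrl.tip_extent is the distance from the TCP to the fingertips, in m); z points along the fingers, y is the direction in which the jaws open and shut (so a half turn about z gives the same grasp; the last joint's range is limited). The gripper opens to 88 mm and grips with 3 to 60 N. Pads are 19 mm wide; open, the fingers measure 130 mm over their backs; the gripper's body (78 mm by 193 mm) begins 47 mm behind the grasp point.
Start: joints at [91.908, 20.546, 0.682, 0, -70.136, -16.507], TCP at [0.17, 0.653, 0.405] pointing down, gripper open.
Joint ranges: [-176.03, 176.03], [-82.01, 121.73], [-58.28, 71.71], [-173.87, 95.51], [-174.79, -0.11], [-173.66, 173.66]. Speed limits (degrees/s): [136.94, 136.94, 172.46, 180, 180, 180].

INTERFACE

Orientations are given as [roll, pitch, yaw] about the fixed x, y, z axes, in that order (R = Rz(yaw) Ry(pitch) Rx(roll)).
In Python, from plant import ctrl gives the robot as it stands. The module is installed in compiled form; this text tells all that it offers.
- The arm moves only by the tool carry_out, never from a script. Its argument "moves" is text: rows parted by semicolons, each of 7 numbers parted by spaces: the finger opening in m, from 0 to 0.0876, then the shift along the tool's x, y, z in m, then the turn, a rotation vector about the tool's x, y, z in rad. A call has 1 to 20 rows; each row is the pose to reach, as a shift and turn from the pose commanded when the call began, along the tool's axes at that moment; what a row does not reach only later rows make up. A row lasts 1/10 s, in which the tool goes at most 50 mm and 8.59 degrees, less where a joint would pass 70% of its speed; a pose out of reach is approached as far as the arm can. A call with a gripper value outside its range is refused whole. The fingers move at their own pace and stop on an object; the grip force is fixed at half the most. Time passes only in rows, so rows that repeat a pose let the fingers close. It gives the time, the measured TCP pose, the force and the opening at its end, in the units of the state.
- ctrl.get_obs(): the state, without advancing time (a new reading comes with each control period).
- ctrl.snapshot(name): name is "side" or "top"; returns a dict with "image" (400x640x3 uint8, red, green, blue), "K" (3x3 intrinsics, pixels), "R" (3x3) and "t" (3): a world point X has camera coordinates R X + t. Camera axes: x right, y down, z forward; pixel columns grow to the right and rows downward; lengths in m; the calibration is good to about 2 mm. A picture is of the moment at which its call begins. There is no depth.
- ctrl.close_job(): hands the job in, once; it reports no verdict.
Trained networks look in a picture, given as the dict that the camera call returned (one of the last four; its "shot" number tells which), for a name from the list of things; names that differ only in an ending like _2 or _b are one class to them, and where a whole thing is asked for, a point or a joint stands for the part that bears it (a point fixed in the world has none). Each returns a list of dicts, best first, with "confidence" (0 to 1); they miss things now and then, are a little off and sometimes report something else, mostly with a low value. They report only what shows in the picture. A call takes as long as a camera call. They do not tell look-alikes from the thing itself.
- ctrl.recognise(picture, label): "extent" ([left, top, right, bottom] in pixels, round what is visible of it).
- ctrl.trace(picture, label): "region" (400x640 bool, what is visible of it) and "extent" ([left, top, right, bottom] in pixels, round what is visible of it).
- ctrl.mark_of(picture, label): "at" ([row, column] in pixels: a listed point, or the origin of a listed thing).
The state is a dict: "clock": time; "joint_pos": joint angles; "qvel": joint speeds; "tau": joint torques, N m; "tool_pos": TCP position; "orientation": TCP orientation; "force": force on the tool from outside, world axes, zero at the start; "moment": the same for the moment, N m; "opening": finger opening in m.
Only numpy, scipy, OpenCV 4.12 (cv2) and the standard library are available. Lean on these libraries where they do the work, as an engineer would, in place of code of your own. Each camera call takes 0.05 s, during which the arm holds its last target.

## Working session

There is one attempt and no reset: what is moved stays moved. The work goes in short steps, Python scripts to look and compute and a tool call to move; the robot and the scene stay as the last step left them, time stands still between calls to the robot, and variables do not carry over. Pictures are saved under pics/ and viewed, and the job is handed in when it is done.

Besides the shell and the picture viewer there is one more tool, called after "Emit:" by a JSON object that holds its "op" and its "data", one argument or row to a line. carry_out: Moves the arm, as the interface text tells. Its arguments: {"type":"object","properties":{"moves":{"type":"string"}},"required":["moves"]}

```bash
mkdir -p pics; cat > h.py <<'E'
from plant import ctrl
import numpy as np, cv2
from scipy.spatial.transform import Rotation as Ro
def snap(n,f=None):
    p=ctrl.snapshot(n)
    if f: cv2.imwrite('pics/'+f,p['image'][:,:,::-1])
    return p
def crop(p,f,l,t,r,b,s=4):
    im=p['image'][t:b,l:r,::-1]; cv2.imwrite('pics/'+f,cv2.resize(im,None,fx=s,fy=s,interpolation=cv2.INTER_CUBIC))
def ray(p,rc):
    K,R,t=p['K'],np.array(p['R']),np.array(p['t'])
    d=R.T@np.linalg.solve(K,[rc[1],rc[0],1]); return -R.T@t,d/np.linalg.norm(d)
def tri(p1,a,p2,b):
    o1,d1=ray(p1,a);o2,d2=ray(p2,b)
    A=np.stack([d1,-d2],1);s=np.linalg.lstsq(A,o2-o1,rcond=None)[0]
    x,y=o1+s[0]*d1,o2+s[1]*d2; return (x+y)/2,np.linalg.norm(x-y)
def onz(p,rc,z):
    o,d=ray(p,rc);return o+d*(z-o[2])/d[2]
def proj(p,X):
    c=np.array(p['R'])@np.array(X)+np.array(p['t']);u=p['K']@c;return u[:2]/u[2]
def st():
    o=ctrl.get_obs();R=Ro.from_euler('xyz',o['orientation'],degrees=True).as_matrix();return o,np.array(o['tool_pos']),R
E
python3 - <<'E'
from h import *
o=ctrl.get_obs();print(o)
a=snap('side','s0.png');b=snap('top','t0.png')
for p in(a,b):
  print(p['K'],-np.array(p['R']).T@p['t'],p['R'])
for l in ['full_hook_root','spare_hook_root','round_skimmer_grip','round_skimmer_head','square_skimmer1_grip','square_skimmer2_grip','square_skimmer3_grip','pan_mouth','lid_handle','lid_middle','board_top','tablet_hinge','tablet_middle','tablet_top','bottle1','bottle2','shaker','cups','takeout_box','tongs']:
  for n,p in(('s',a),('t',b)):
    print(l,n,[(np.round(d['at'],1).tolist(),round(d['confidence'],2)) for d in ctrl.mark_of(p,l)])
E
```

```text
{'clock': 0.0, 'joint_pos': array([ 9.19090511e+01,  2.05908288e+01,  6.33571443e-01, -1.97125841e-02,
       -7.01348123e+01, -1.65088571e+01]), 'qvel': array([ 0.07712623, -0.01541643, -0.13558454, -0.05241048,  0.0169936 ,
       -0.09136827]), 'tau': array([ 3.16430132e-04, -5.82714593e+01,  2.93050826e+01,  6.99717432e+00,
        7.11073910e-03, -1.48600216e-04]), 'tool_pos': array([0.17007553, 0.65302184, 0.40372903]), 'orientation': array([ 1.79906460e+02, -8.39816796e-03, -1.46065125e+01]), 'force': array([-0.3819833 ,  0.0990712 , -0.90514147]), 'moment': array([0.00560701, 0.08281296, 0.00517393]), 'opening': 0.08767560887855569}
[[379.96656219   0.         321.43300782]
 [  0.         379.96656219 202.23744792]
 [  0.           0.           1.        ]] [-0.04906122 -0.56171772  1.08238642] [[ 0.72338531 -0.69041129  0.00677878]
 [-0.50443068 -0.53517523 -0.6775966 ]
 [ 0.47144818  0.486744   -0.73540254]]
[[482.85147696   0.         318.92247894]
 [  0.         482.85147696 198.72773023]
 [  0.           0.           1.        ]] [0.15721612 0.00283506 1.83899917] [[ 0.0
[... 1538 characters left out ...]
217.7, 207.9], 0.97)]
bottle1 s [([238.5, 411.7], 0.71), ([221.2, 382.0], 0.59)]
bottle1 t [([156.4, 376.8], 0.78), ([159.6, 340.7], 0.63), ([260.4, 205.7], 0.41)]
bottle2 s [([238.5, 411.7], 0.71), ([221.2, 382.0], 0.59)]
bottle2 t [([156.4, 376.8], 0.78), ([159.6, 340.7], 0.63), ([260.4, 205.7], 0.41)]
shaker s [([167.0, 264.2], 0.58), ([226.2, 258.2], 0.57)]
shaker t [([239.1, 263.8], 0.56)]
cups s [([164.1, 264.4], 0.71), ([175.7, 323.2], 0.66)]
cups t [([176.7, 198.9], 0.82)]
takeout_box s [([384.5, 367.4], 0.73)]
takeout_box t [([276.4, 433.6], 0.85), ([216.4, 209.7], 0.72)]
tongs s [([209.4, 202.9], 0.77), ([226.7, 259.3], 0.6)]
tongs t [([260.0, 210.3], 0.73), ([190.3, 365.3], 0.44)]
```

```bash
python3 - <<'E'
from h import *
a=snap('side');b=snap('top')
crop(a,'s1.png',170,120,570,400,2)
crop(b,'t1.png',150,120,500,330,2)
E
```

```text
(no output)
```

View pics/s1.png

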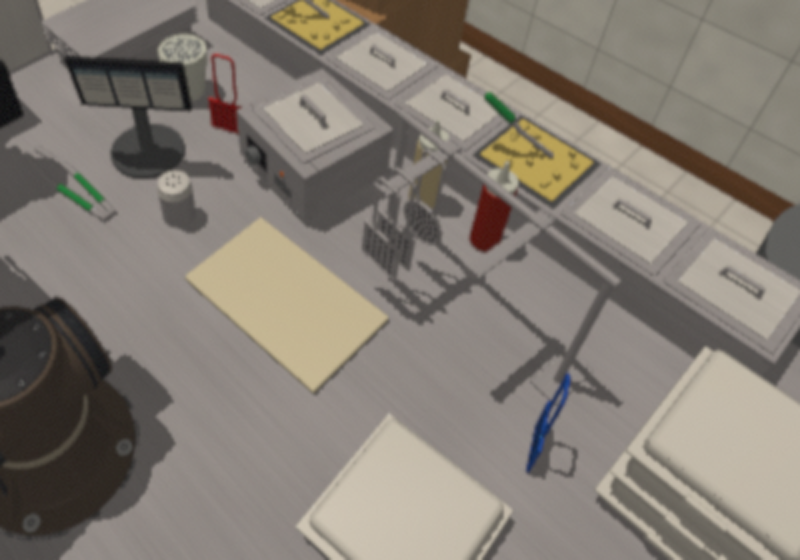

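View pics/t1.png

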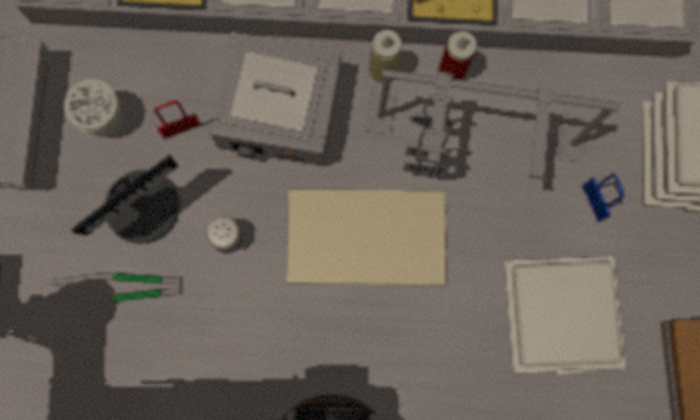

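View pics/s0.png

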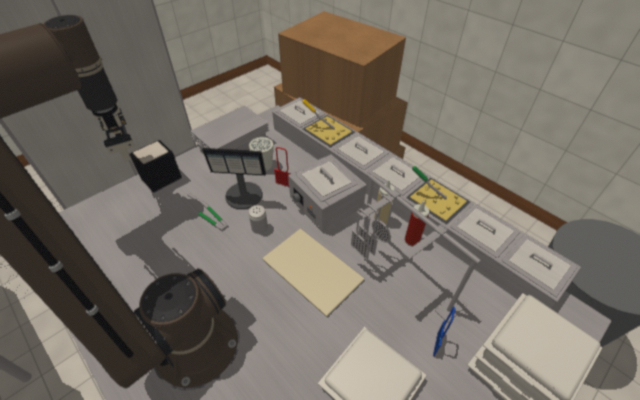

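View pics/t0.png

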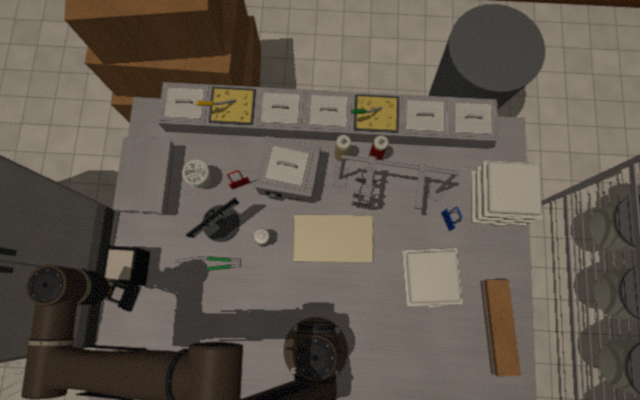

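```bash
python3 - <<'E'
from h import *
a=snap('side');b=snap('top')
crop(a,'s2.png',335,170,485,282,5)
crop(b,'t2.png',325,130,475,230,5)
crop(b,'t3.png',180,130,330,250,5)
crop(a,'s3.png',190,130,350,250,5)
E
```

```text
(no output)
```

View pics/s2.png

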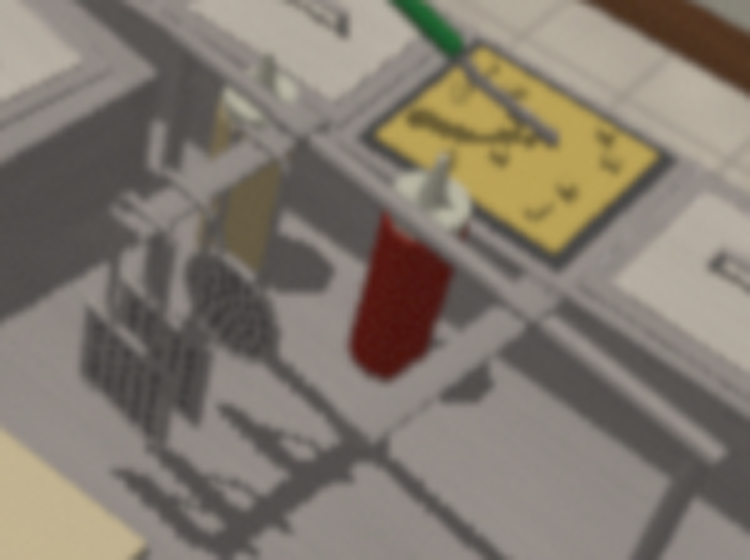

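View pics/t2.png

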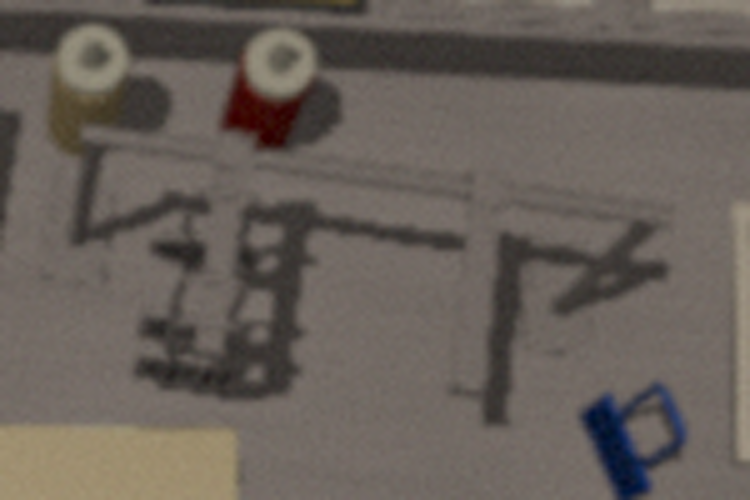

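View pics/t3.png

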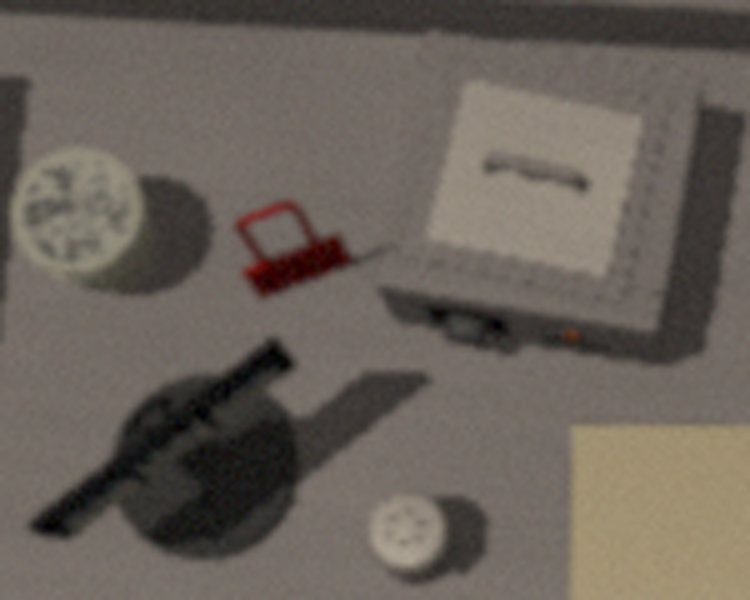

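View pics/s3.png

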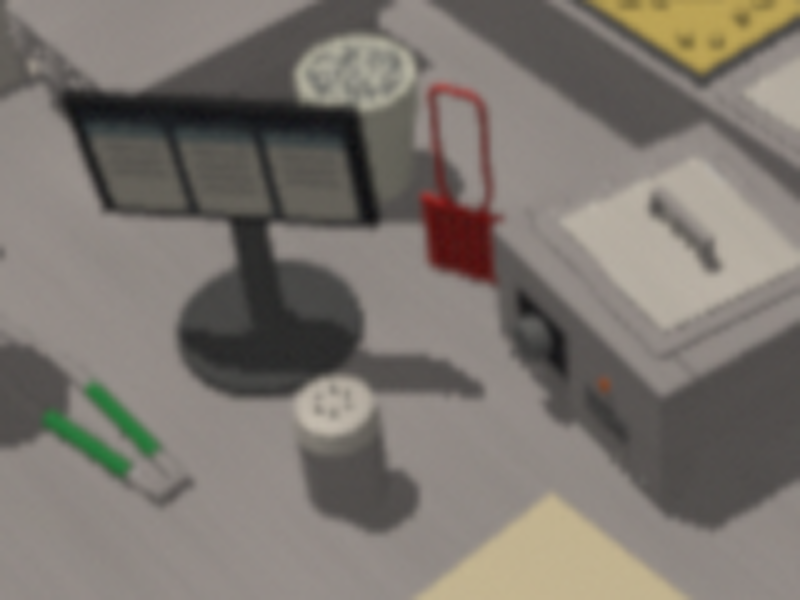

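```bash
python3 - <<'E'
from h import *
def avg(n):
    ps=[snap(n) for _ in range(8)]
    ps[0]['image']=np.mean([p['image'] for p in ps],0).astype(np.uint8) ;return ps[0]
a=avg('side');b=avg('top')
np.save('a.npy',a,allow_pickle=True);np.save('b.npy',b,allow_pickle=True)
def cc(p,f,l,t,r,bb,s):
    im=cv2.resize(p['image'][t:bb,l:r,::-1],None,fx=s,fy=s,interpolation=cv2.INTER_CUBIC)
    L=cv2.cvtColor(im,cv2.COLOR_BGR2LAB);L[:,:,0]=cv2.createCLAHE(4,(3,3)).apply(L[:,:,0]);im=cv2.cvtColor(L,cv2.COLOR_LAB2BGR)
    for i in range(l,r,10): cv2.putText(im,str(i),((i-l)*s,8),0,.3,(0,0,255));cv2.line(im,((i-l)*s,10),((i-l)*s,16),(0,0,255))
    for i in range(t,bb,10): cv2.putText(im,str(i),(0,(i-t)*s+4),0,.3,(0,0,255))
    cv2.imwrite('pics/'+f,im)
cc(a,'s4.png',340,170,480,260,5)
cc(b,'t4.png',330,140,470,220,5)
E
```

```text
(no output)
```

View pics/s4.png

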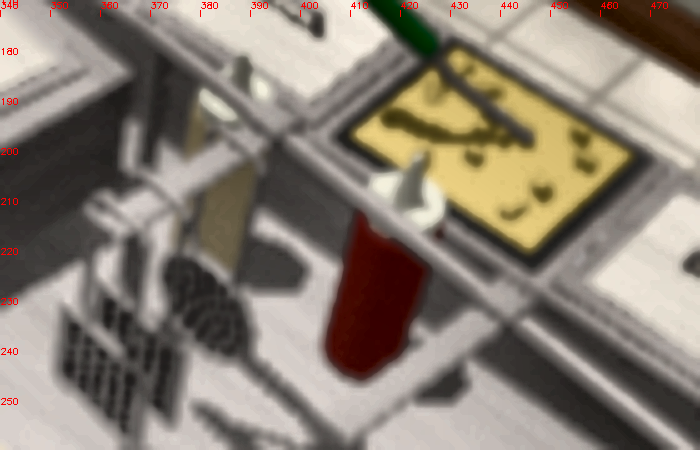

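View pics/t4.png

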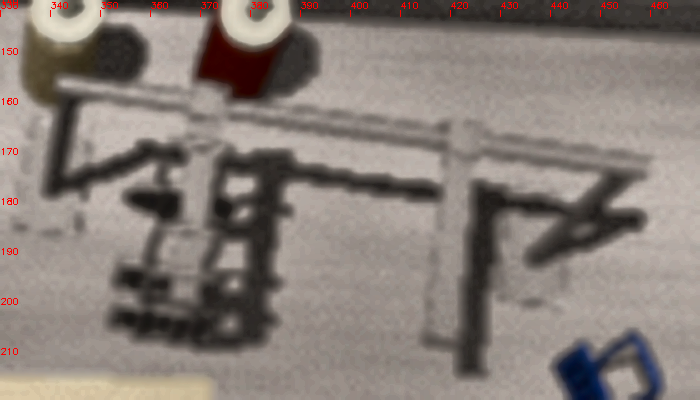

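```bash
cat > f.py <<'E'
from h import *
from scipy.optimize import least_squares
a=np.load('a.npy',allow_pickle=True).item();b=np.load('b.npy',allow_pickle=True).item()
E
python3 - <<'E'
from f import *
for n,rc in [('full',(160.7,369.7)),('spare',(167,421.7)),('spare tip',(208,416.8)),('railL',(157.5,341)),('railR',(173,457))]: print(n,onz(b,rc,.28))
for n,rc in [('full',(196,396)),('spare',(230,442)),]: print(n,onz(a,rc,.28))
print(tri(a,(194.1,387.7),b,(162.6,371.5)),tri(a,(230.7,438.5),b,(166.3,422.5)))
E
```

```text
full [ 0.64673058 -0.15034951  0.28      ]
spare [ 0.63448245 -0.32570887  0.28      ]
spare tip [ 0.49277495 -0.3106933   0.28      ]
railL [ 0.65253938 -0.05325359  0.28      ]
railR [ 0.62018933 -0.44423427  0.28      ]
full [ 0.6409404  -0.16211801  0.28      ]
spare [ 0.63171868 -0.32742002  0.28      ]
(array([ 0.63005569, -0.14974656,  0.28946425]), np.float64(0.018126098389647714)) (array([ 0.6336894 , -0.32452152,  0.27453209]), np.float64(0.01340391040109219))
```

```bash
cat > ov.py <<'E'
from f import *
def draw(p,f,l,t,r,bb,s,polys):
    im=cv2.resize(p['image'][t:bb,l:r,::-1],None,fx=s,fy=s,interpolation=cv2.INTER_CUBIC)
    im=cv2.convertScaleAbs(im,alpha=1.5,beta=-30)
    for q,c in polys:
        uv=np.array([(proj(p,x)-[l,t]+.5)*s for x in q]).astype(np.int32)
        cv2.polylines(im,[uv],False,c,1)
    cv2.imwrite('pics/'+f,im)
def hook(T,psi,root):
    R=Ro.from_euler('z',psi).as_matrix()
    P=lambda x,y,z:np.array(root)+R@[x,y,z]
    return [([P(0,.01,0),P(-.14,.01,0),P(-.14,-.01,0),P(0,-.01,0)],(0,255,0)),([P(-.14,.01,.014),P(-.14,-.01,.014)],(0,0,255)),([P(0,0,0),P(-.14,0,0)],(255,255,0))]
E
python3 - <<'E'
from ov import *
psi=np.radians(-4.7)
x=np.array([np.cos(psi),np.sin(psi),0]);y=np.array([-np.sin(psi),np.cos(psi),0])
full=np.array([.645,-.153,.28]);d=.174
spare=full-d*y
mid=(np.array([.6525,-.053,.28])+[.620,-.444,.28])/2
polys=hook(0,psi,full)+hook(0,psi,spare)+[([mid+.19*y,mid-.19*y],(255,0,255))]
# skimmers
def sk(s,half,low,c,yoff=0):
    g=full-s*x+np.array([0,0,-.004-.025+.004])
    P=lambda yy,zz:g+y*yy+np.array([0,0,zz])
    return [([P(-.0205,.028),P(-.0205,-.07),P(.0205,-.07),P(.0205,.028),P(-.0205,.028)],c),([P(-half,low),P(half,low),P(half,low+2*half),P(-half,low+2*half),P(-half,low)],c)]
polys+=sk(.12,.0395,-.164,(255,0,0))+sk(.09,.0395,-.164,(255,128,0))+sk(.03,.0425,-.168,(0,128,255))
draw(a,'so.png',340,170,480,270,5,polys);draw(b,'to.png',330,140,470,220,5,polys)
print(spare)
E
```

```text
[ 0.6307427  -0.32641491  0.28      ]
```

View pics/so.png

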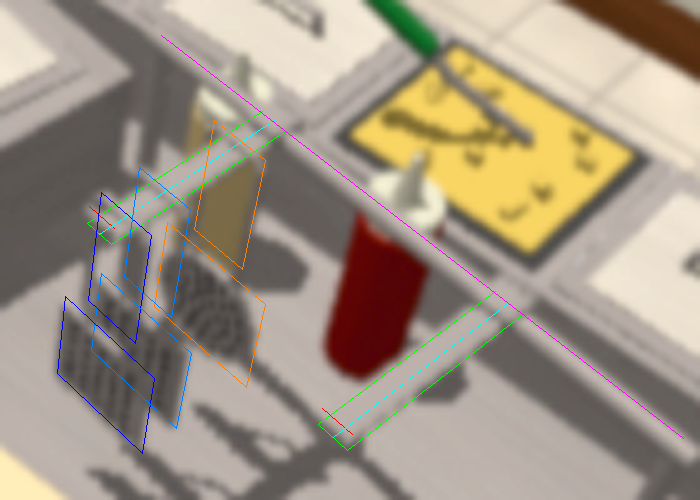

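View pics/to.png

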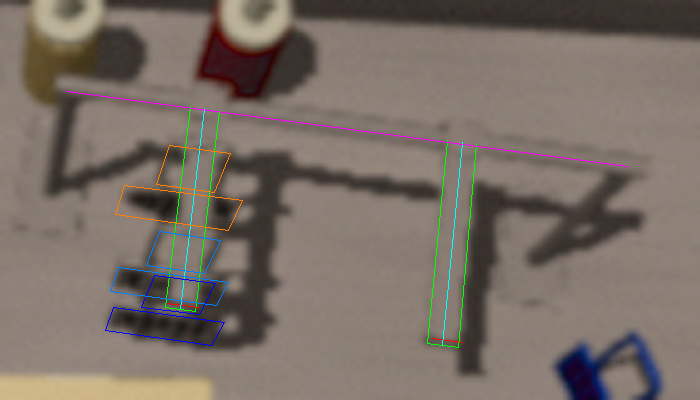

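```bash
python3 - <<'E'
from ov import *
draw(b,'tw.png',250,135,330,205,10,[])
draw(a,'sw.png',285,145,370,235,8,[])
draw(b,'tt.png',180,180,260,250,10,[])
draw(a,'stt.png',195,135,275,215,9,[])
print(tri(a,(174.4,325.1),b,(164.9,289.1)),tri(a,(159.8,238),b,(215.2,212.6)),tri(a,(162.5,233.7),b,(217.1,213.4)),tri(a,(152.9,232),b,(207.9,217.7)))
print(onz(b,(239,332.5),.013),onz(a,(269.8,310.4),.013))
for q in [(93.7,168),(46,152.5)]: pass
E
```

```text
(array([0.64608442, 0.13128995, 0.16448293]), np.float64(0.010842310913679001)) (array([0.44719225, 0.37830587, 0.1922138 ]), np.float64(0.000953015061905353)) (array([0.43544323, 0.37800252, 0.189057  ]), np.float64(0.011567614805972655)) (array([0.44389676, 0.35937726, 0.24535172]), np.float64(0.04132929558369946))
[ 0.41189162 -0.04500973  0.013     ] [ 0.401573   -0.04752473  0.013     ]
```

View pics/tw.png

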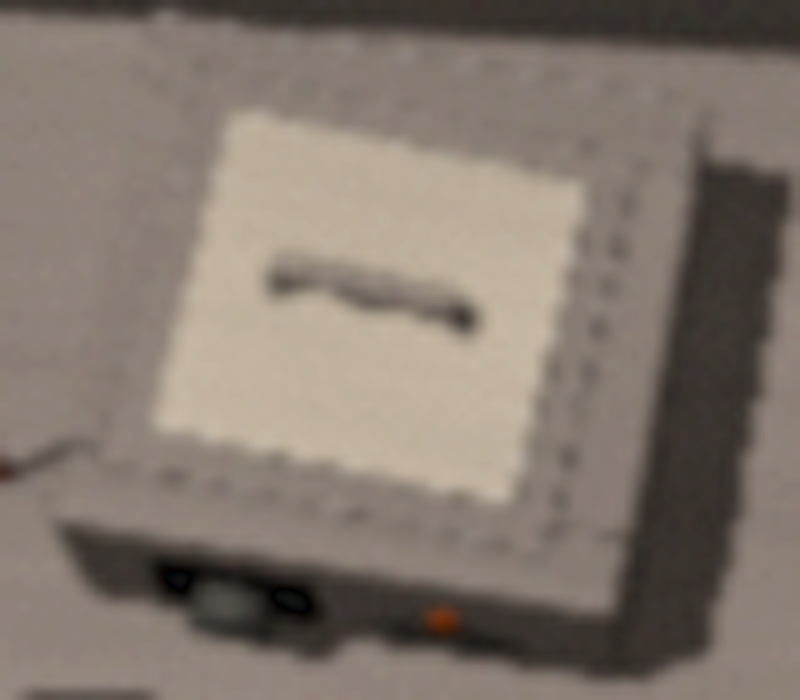

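View pics/tt.png

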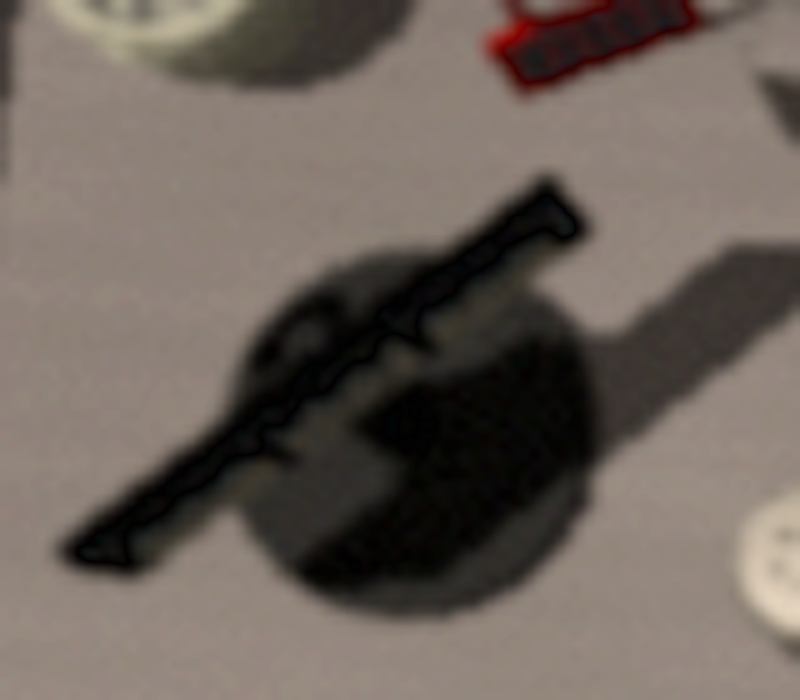

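View pics/sw.png

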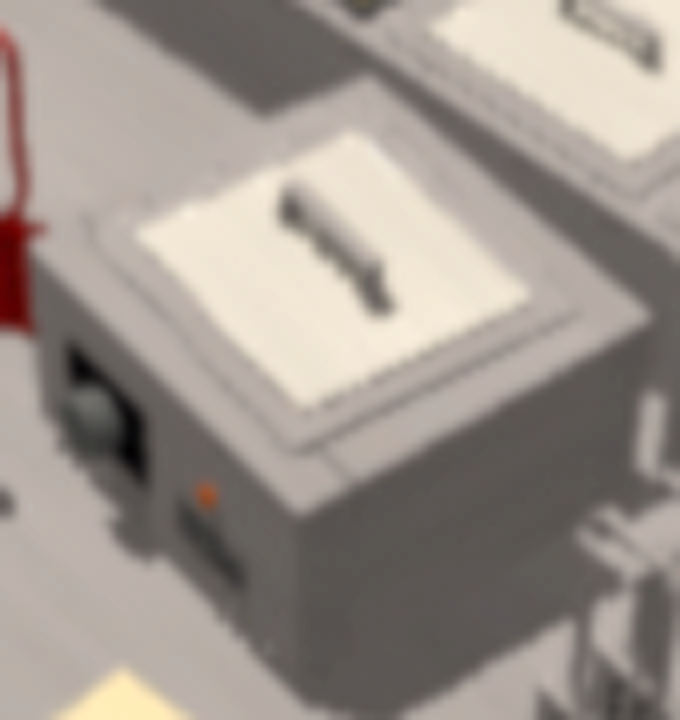

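View pics/stt.png

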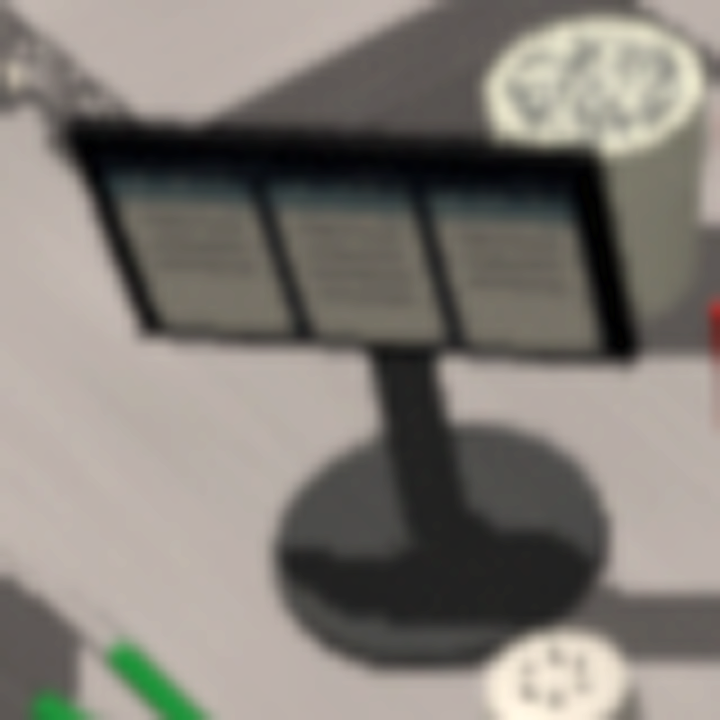

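```bash
python3 - <<'E'
from ov import *
def P(o,s,pts): return [np.array(o)+np.array(q)/s-.5 for q in pts]
lt=P((250,135),10,[(228,110),(585,180),(508,502),(155,432)])
ls=P((285,145),8,[(352,130),(530,295),(305,408),(135,235)])
# corners order: TL(+x,+y),TR(+x,-y),BR(-x,-y),BL(-x,+y); side: top,right,bottom,left = same order
def box(v,hx,hy,z):
    R=Ro.from_euler('z',v[2]).as_matrix();c=np.array([v[0],v[1],z])
    return [c+R@[sx*hx,sy*hy,0] for sx,sy in[(1,1),(1,-1),(-1,-1),(-1,1)]]
def fit(hx,hy,z,T,S,W=(1,1)):
    f=lambda v:np.concatenate([W[0]*(proj(b,c)-t) for c,t in zip(box(v,hx,hy,z),T)]+[W[1]*(proj(a,c)-t) for c,t in zip(box(v,hx,hy,z),S)])
    r=least_squares(f,[.63,.13,-.1]);return r.x,np.round(r.fun,1)
for W in[(1,1),(1,0),(0,1)]:
  x,f=fit(.078,.083,.134,lt,ls,W);print('lid',x,np.degrees(x[2]),f)
wt=P((250,135),10,[(155,15),(703,130),(615,612),(58,520)]);ws=P((285,145),8,[(372,78),(648,315),(303,515),(35,245)])
for W in[(1,1),(1,0),(0,1)]:
  x,f=fit(.1,.105,.13,wt,ws,W);print('warmer',x,np.degrees(x[2]),f)
# board
# tablet
ts=P((195,135),9,[(75,133),(598,150),(632,358),(145,330)])
tt=P((180,180),10,[(548,180),(65,545)])
def tab(v):
    x,y,h,t,z=v
    Rz=Ro.from_euler('z',h).as_matrix();Rt=Ro.from_euler('y',t).as_matrix()
    c=np.array([x,y,z]);R=Rz@Rt
    q=lambda u:c+R@np.array(u)
    fr=-.024
    S=[q([fr,.1025,.0625]),q([fr,-.1025,.0625]),q([fr,-.1025,-.0625]),q([fr,.1025,-.0625])]
    return S,[q([-.012,-.1025,.0625]),q([fr,.1025,.0625])],R
def f(v):
    S,T,_=tab(v)
    return np.concatenate([proj(a,c)-t for c,t in zip(S,ts)]+[[(v[4]-.195)*200]])
for h0 in(-.6,.6):
  r=least_squares(f,[.447,.378,h0,.2,.195]);print('tab',r.x,np.degrees(r.x[2:4]),np.round(r.fun,1))
  S,T,_=tab(r.x);print([np.round(proj(b,c),1) for c in S],tt)
E
```

```text
lid [ 0.65799982  0.14308234 -0.14747535] -8.449715271768117 [-3.9 -4.4  4.1 -2.8  3.1  5.1 -6.1  3.2  1.9 -4.1  7.   0.2 -0.4  4.3
 -5.4 -1.3]
lid [ 0.65970304  0.14061527 -0.14897438] -8.535603230013534 [-3.2 -4.8  4.9 -3.1  3.8  4.7 -5.5  2.7  0.  -0.   0.   0.   0.   0.
 -0.  -0. ]
lid [ 0.65687934  0.14593792 -0.14480724] -8.29684344845708 [-0.  -0.   0.  -0.   0.   0.  -0.   0.   1.1 -4.4  6.3 -0.1 -1.2  4.
 -6.2 -1.5]
warmer [ 0.65478413  0.13607828 -0.12028279] -6.891696384529848 [ 0.   0.3  0.6 -1.7 -0.1  1.7 -1.2  1.1  0.3 -0.9  1.9  0.2  0.2  0.1
 -0.9 -0.7]
warmer [ 0.6562241   0.13551231 -0.12263116] -7.026247821020416 [ 0.3 -0.1  0.8 -2.  -0.   1.4 -1.   0.6  0.  -0.   0.   0.   0.  -0.
 -0.  -0. ]
warmer [ 0.65311044  0.13627546 -0.1169639 ] -6.7015376742539825 [-0.   0.   0.  -0.  -0.   0.  -0.   0.  -0.2 -0.7  1.5  0.3 -0.1  0.4
 -1.3 -0.4]
tab [ 0.45249803  0.39641856  0.74407606 -0.15935254  0.19253463] [42.63241789 -9.13022792] [-1.3 -0.6  0.2  0.3  1.1 -0.1  0.   0.2 -0.5]
[array([184.9, 237. ]), array([234.3, 198.6]), array([236.6, 201.9]), array([190.8, 237.6])] [array([234.3, 197.5]), array([186., 234.])]
tab [ 0.45249803  0.39641856  0.74407613 -0.15935261  0.19253463] [42.63242198 -9.13023183] [-1.3 -0.6  0.2  0.3  1.1 -0.1  0.   0.2 -0.5]
[array([184.9, 237. ]), array([234.3, 198.6]), array([236.6, 201.9]), array([190.8, 237.6])] [array([234.3, 197.5]), array([186., 234.])]
```

```bash
python3 - <<'E'
from ov import *
print(onz(b,(222.5,221),.012),onz(a,(195,243.4),.012))
def P(o,s,pts): return [np.array(o)+np.array(q)/s-.5 for q in pts]
ts=P((195,135),9,[(75,133),(598,150),(632,358),(145,330)])
def tab(v):
    x,y,h,t,z=v
    R=Ro.from_euler('z',h).as_matrix()@Ro.from_euler('y',t).as_matrix()
    q=lambda u:np.array([x,y,z])+R@np.array(u)
    fr=-.024
    S=[q([f,s*.1025,k*.0625]) for f in(fr,-.012) for s,k in((1,1),(-1,1),(-1,-1),(1,-1))]
    return S
# top: two ends of the upper edge centre line
tt=P((180,180),10,[(562,200),(80,548)])
def f(v):
    S=tab(v)
    r=[proj(a,c)-t for c,t in zip(S[:4],ts)]+[proj(b,(S[1]+S[5])/2)-tt[0],proj(b,(S[0]+S[4])/2)-tt[1],[(v[4]-.195)*200]]
    return np.concatenate(r)
r=least_squares(f,[.447,.378,.7,-.1,.195]);print(r.x,np.degrees(r.x[2:4]),np.round(r.fun,1))
def polys(v,c):
    S=tab(v);return [([S[i] for i in(0,1,2,3,0)],c),([S[i] for i in(0,4,5,1)],c),([S[i] for i in (4,7,6,5)],c)]
for v,n in((r.x,'A'),):
    draw(b,'ttA.png',180,180,260,250,10,polys(v,(0,255,0)));draw(a,'stA.png',195,135,275,215,9,polys(v,(0,255,0)))
i=cv2.imread('pics/ttA.png');j=cv2.imread('pics/stA.png');h=min(i.shape[0],j.shape[0])
k=np.hstack([i[:h],j[:h]]);cv2.imwrite('pics/tA.png',cv2.resize(k,None,fx=.52,fy=.52))
E
```

```text
[0.45190622 0.38460211 0.012     ] [0.44258841 0.38274304 0.012     ]
[ 0.44972679  0.38717848  0.72513198 -0.16680504  0.19861593] [41.54700213 -9.55722453] [-1.  -0.6  0.8  1.1  1.8  0.5  0.5  0.2  0.1 -1.1 -1.9  1.8  0.7]
```

View pics/tA.png

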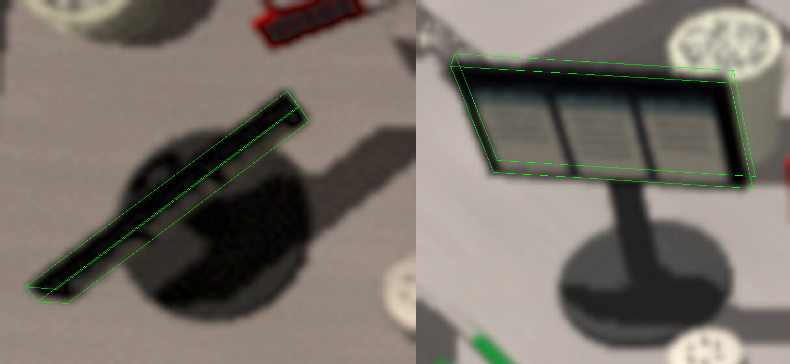

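```bash
cat >> h.py <<'E'
def to(pos,R,p0=None,R0=None):
    o,p,Rc=st()
    if p0 is not None: p,Rc=p0,R0
    return np.round(Rc.T@(np.array(pos)-p),4),np.round(Ro.from_matrix(Rc.T@R).as_rotvec(),4)
def tabpose(h,t,up=0,hinge=(.447,.385,.197),dy=0,depth=.0525):
    T=Ro.from_euler('z',h,degrees=True).as_matrix()@Ro.from_euler('y',t,degrees=True).as_matrix()
    g=np.array(hinge)+T@np.array([-.018,dy,depth+up+.159])
    return g,np.stack([-T[:,1],-T[:,0],-T[:,2]],1)
def down(yaw): return Ro.from_euler('xyz',[180,0,yaw],degrees=True).as_matrix()
E
python3 - <<'E'
from h import *
for u in(.1,0): 
  P,R=tabpose(41.5,-8,u);print(P,to(P,R))
E
```

```text
[0.40118095 0.34446273 0.50296339] (array([ 0.3014,  0.2405, -0.0983]), array([0.1355, 0.0413, 0.5907]))
[0.4116044  0.35368462 0.40393658] (array([0.3092, 0.229 , 0.0007]), array([0.1355, 0.0413, 0.5907]))
```

Emit:
{"op": "carry_out", "data": {
  "moves": "0.0876 0 0 -0.098 0 0 0; 0.0876 0 0 -0.098 0 0 0; 0.0876 0.301 0.24 -0.098 0.1355 0.0413 0.59;0.0876 0.301 0.24 -0.098 0.1355 0.0413 0.59;0.0876 0.301 0.24 -0.098 0.1355 0.0413 0.59;0.0876 0.301 0.24 -0.098 0.1355 0.0413 0.59;0.0876 0.301 0.24 -0.098 0.1355 0.0413 0.59;0.0876 0.301 0.24 -0.098 0.1355 0.0413 0.59;0.0876 0.301 0.24 -0.098 0.1355 0.0413 0.59;0.0876 0.301 0.24 -0.098 0.1355 0.0413 0.59;0.0876 0.301 0.24 -0.098 0.1355 0.0413 0.59;0.0876 0.301 0.24 -0.098 0.1355 0.0413 0.59"
}}

```text
clock: 4.3
tool_pos: [0.4014, 0.3442, 0.503]
orientation: [-172.0, 0.0, -48.6]
force: [-0.4, -1.0, 0.1]
opening: 0.0876
```

```bash
python3 - <<'E'
from h import *
a=snap('side');b=snap('top')
crop(a,'s5.png',180,60,300,220,4);crop(b,'t5.png',160,150,280,260,5)
for u in(.05,0): 
  P,R=tabpose(41.5,-8,u);print(P,to(P,R))
E
```

```text
[0.40639268 0.34907367 0.45344998] (array([0.0011, 0.0003, 0.0497]), array([-0.0001,  0.0002,  0.0009]))
[0.4116044  0.35368462 0.40393658] (array([0.0011, 0.0003, 0.0997]), array([-0.0001,  0.0002,  0.0009]))
```

View pics/s5.png

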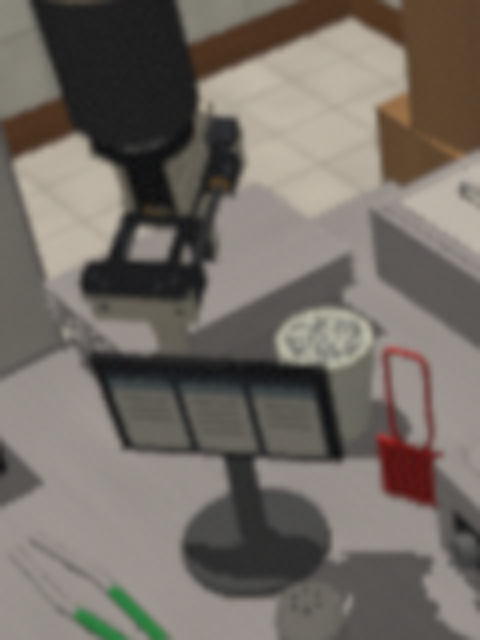

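View pics/t5.png

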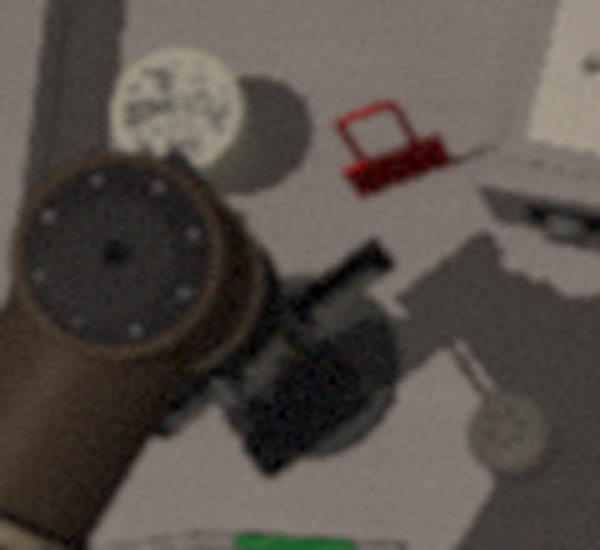

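Emit:
{"op": "carry_out", "data": {
  "moves": "0.0876 0.001 0 0.05 0 0 0; 0.0876 0.001 0 0.08 0 0 0; 0.0876 0.001 0 0.0997 0 0 0; 0.0876 0.001 0 0.0997 0 0 0"
}}

```text
clock: 4.8
tool_pos: [0.411, 0.3541, 0.4007]
orientation: [-172.3, -0.1, -48.4]
force: [-0.3, -0.7, -0.2]
opening: 0.0876
```

```bash
python3 - <<'E'
from h import *
a=snap('side');b=snap('top')
crop(a,'s6.png',180,80,300,220,5);crop(b,'t6.png',160,150,280,260,5)
E
```

```text
(no output)
```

View pics/s6.png

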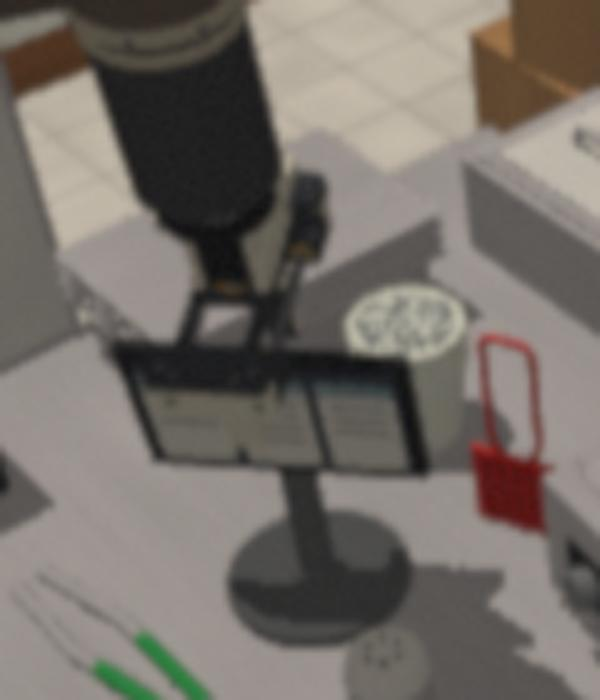

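Emit:
{"op": "carry_out", "data": {
  "moves": "0.0 0 0 0 0 0 0;0.0 0 0 0 0 0 0;0.0 0 0 0 0 0 0;0.0 0 0 0 0 0 0;0.0 0 0 0 0 0 0;0.0 0 0 0 0 0 0;0.0 0 0 0 0 0 0;0.0 0 0 0 0 0 0;0.0 0 0 0 0 0 0;0.0 0 0 0 0 0 0"
}}

```text
clock: 5.9
tool_pos: [0.4123, 0.3539, 0.4041]
orientation: [-171.9, 0.0, -48.4]
force: [9.1, 5.9, -5.7]
opening: 0.0131
```

```bash
python3 - <<'E'
from h import *
o,p,R=st();print(o['force'],o['moment'],o['opening'],p,o['orientation'])
a=snap('side');b=snap('top')
crop(a,'s6.png',180,80,300,220,5);crop(b,'t6.png',160,150,280,260,5)
# path: from current (h0,t0) to (0,25)
P0,R0=tabpose(41.5,-8,0)
off=R0.T@(p-P0);print('off',off)
for k in range(1,11):
    f=k/10;P,RR=tabpose(41.5*(1-f),-8+33*f,0)
    print(k,*to(P,RR,P0,R0))
E
```

```text
[ 9.11254887  5.92877766 -5.70887107] [ 1.57157409 -2.74326807 -0.05222694] 0.013051784744948305 [0.41231442 0.35393597 0.40411774] [-1.71907592e+02  1.13941586e-02 -4.84471694e+01]
off [ 2.82223513e-04 -7.16744212e-04 -8.22063661e-05]
1 [-0.0026 -0.0123 -0.0007] [-0.0576  0.008   0.072 ]
2 [-0.0033 -0.0247 -0.0006] [-0.115   0.0119  0.1445]
3 [-0.0024 -0.0369  0.0001] [-0.1721  0.0116  0.2173]
4 [ 0.0004 -0.0487  0.0015] [-0.2288  0.0071  0.2903]
5 [ 0.0048 -0.0599  0.0035] [-0.2848 -0.0016  0.3634]
6 [ 0.0108 -0.0703  0.0061] [-0.3401 -0.0145  0.4365]
7 [ 0.0183 -0.0797  0.0092] [-0.3945 -0.0316  0.5094]
8 [ 0.0272 -0.0879  0.0129] [-0.4477 -0.053   0.5821]
9 [ 0.0373 -0.0947  0.0171] [-0.4997 -0.0786  0.6543]
10 [ 0.0484 -0.0999  0.0218] [-0.5503 -0.1085  0.726 ]
```

View pics/s6.png

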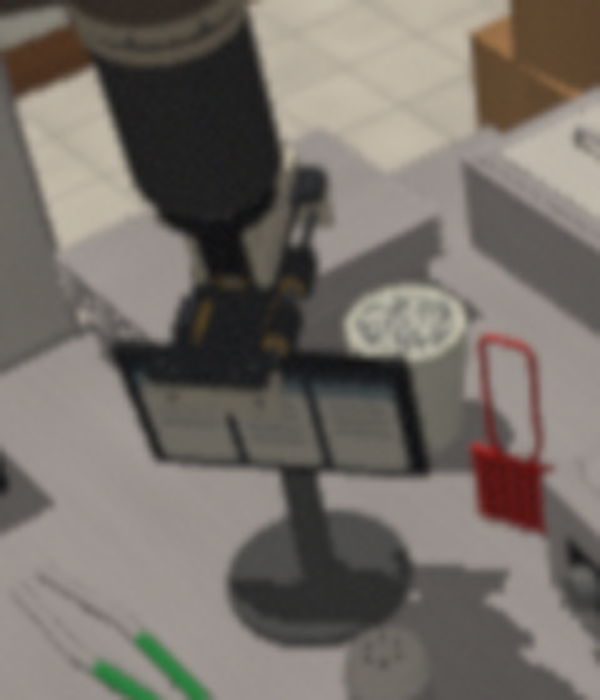

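```bash
python3 - <<'E'
from h import *
o,p,R=st();a=snap('side');b=snap('top')
for z in(.149,.159,.178):
  print(z,[(proj(a,p+R@[0,y,z])-[180,80])*5 for y in(0,.0065)])
t=[ctrl.mark_of(a,'tablet_top'),ctrl.mark_of(b,'tablet_top'),ctrl.mark_of(a,'tablet_middle')];print(t)
P,_=tabpose(41.5,-8,-.159-.0525+.0625);print((proj(a,P)-[180,80])*5,P, p+R@[0,0,.149])
E
```

```text
0.149 [array([260.25990472, 346.49152936]), array([258.17570527, 353.64705648])]
0.159 [array([263.17941636, 356.50792859]), array([261.1168413 , 363.64625891])]
0.178 [array([268.62524546, 375.19173783]), array([266.60272   , 382.29701536])]
[[{'at': [151.4, 235.7], 'confidence': 0.8}], [{'at': [218.7, 209.2], 'confidence': 0.53}], [{'at': [161.6, 233.2], 'confidence': 0.57}, {'at': [239.7, 411.3], 'confidence': 0.16}]]
[259.47692339 348.19911213] [0.42713534 0.36742523 0.25638664] [0.42835657 0.36817643 0.25672938]
```

Emit:
{"op": "carry_out", "data": {
  "moves": "0 -0.0026 -0.0123 -0.0007 -0.0576 0.008 0.072;0 -0.0026 -0.0123 -0.0007 -0.0576 0.008 0.072;0 -0.0033 -0.0247 -0.0006 -0.115 0.0119 0.1445;0 -0.0033 -0.0247 -0.0006 -0.115 0.0119 0.1445;0 -0.0024 -0.0369 0.0001 -0.1721 0.0116 0.2173;0 -0.0024 -0.0369 0.0001 -0.1721 0.0116 0.2173;0 0.0004 -0.0487 0.0015 -0.2288 0.0071 0.2903;0 0.0004 -0.0487 0.0015 -0.2288 0.0071 0.2903;0 0.0048 -0.0599 0.0035 -0.2848 -0.0016 0.3634;0 0.0048 -0.0599 0.0035 -0.2848 -0.0016 0.3634;0 0.0108 -0.0703 0.0061 -0.3401 -0.0145 0.4365;0 0.0108 -0.0703 0.0061 -0.3401 -0.0145 0.4365;0 0.0183 -0.0797 0.0092 -0.3945 -0.0316 0.5094;0 0.0183 -0.0797 0.0092 -0.3945 -0.0316 0.5094;0 0.0272 -0.0879 0.0129 -0.4477 -0.053 0.5821;0 0.0272 -0.0879 0.0129 -0.4477 -0.053 0.5821;0 0.0373 -0.0947 0.0171 -0.4997 -0.0786 0.6543;0 0.0373 -0.0947 0.0171 -0.4997 -0.0786 0.6543;0 0.0484 -0.0999 0.0218 -0.5503 -0.1085 0.726;0 0.0484 -0.0999 0.0218 -0.5503 -0.1085 0.726"
}}

```text
clock: 8.25
tool_pos: [0.5212, 0.3851, 0.3968]
orientation: [155.0, 0.2, -90.1]
force: [-1.6, 4.5, 9.0]
opening: 0.0113
```

```bash
python3 - <<'E'
from h import *
o,p,R=st();print(o['force'],o['moment'],o['opening'],p,o['orientation'])
a=snap('side');b=snap('top')
crop(a,'s7.png',180,80,300,220,5);crop(b,'t7.png',160,150,280,260,5)
print(to(*tabpose(0,25,0)),to(*tabpose(0,25,.1)))
E
```

```text
[-1.59216412  4.51172483  9.00573105] [ 1.76872784  0.19687764 -0.83290976] 0.01133180029805113 [0.52116719 0.38512929 0.39677564] [154.96013535   0.15727935 -90.08653992]
(array([0.0003, 0.0003, 0.0009]), array([-0.0016,  0.0023,  0.0017])) (array([ 0.    ,  0.0002, -0.0991]), array([-0.0016,  0.0023,  0.0017]))
```

View pics/s7.png

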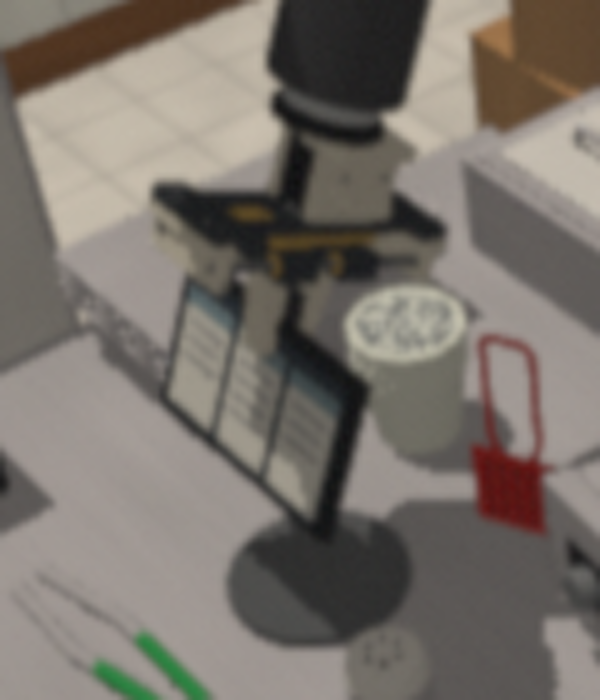

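View pics/t7.png

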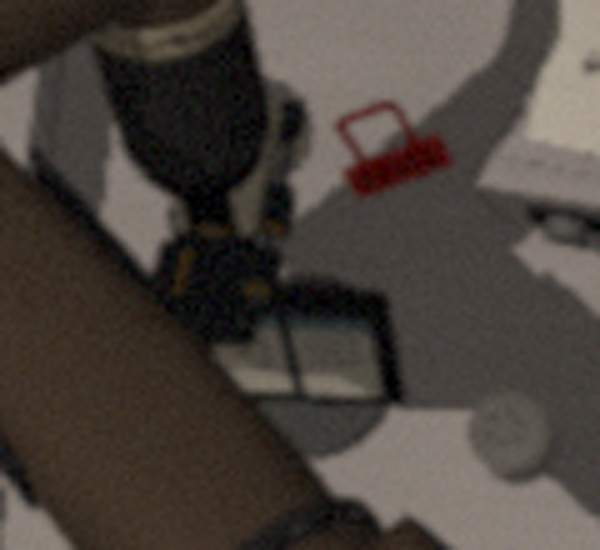

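Emit:
{"op": "carry_out", "data": {
  "moves": "0.05 0 0 0 0 0 0;0.0876 0 0 0 0 0 0;0.0876 0 0 0 0 0 0;0.0876 0 0 0 0 0 0;0.0876 0 0 -0.04 0 0 0;0.0876 0 0 -0.08 0 0 0;0.0876 0 0 -0.12 0 0 0;0.0876 0 0 -0.15 0 0 0;0.0876 0 0 -0.15 0 0 0"
}}

```text
clock: 9.25
tool_pos: [0.5852, 0.3843, 0.5361]
orientation: [155.3, 0.2, -90.0]
force: [-1.0, 0.3, -0.6]
opening: 0.0783
```

```bash
python3 - <<'E'
from f import *
o,p,R=st();print(p,o['opening'])
A=snap('side');B=snap('top')
crop(A,'s8.png',180,120,360,240,4)
print(ctrl.mark_of(A,'lid_handle'),ctrl.mark_of(B,'lid_handle'))
print(onz(b,(163.5,286.2),.16),onz(a,(175.7,326.3),.16),onz(b,(160.9,277),.16)-onz(b,(164.5,297),.16))
E
```

```text
[0.58515424 0.38428056 0.53608516] 0.07825954949882911
[{'at': [172.7, 325.8], 'confidence': 0.68}] [{'at': [165.1, 288.1], 'confidence': 0.91}]
[0.65681424 0.13959144 0.16      ] [0.64266255 0.12911282 0.16      ] [0.00948629 0.07324603 0.        ]
```

View pics/s8.png

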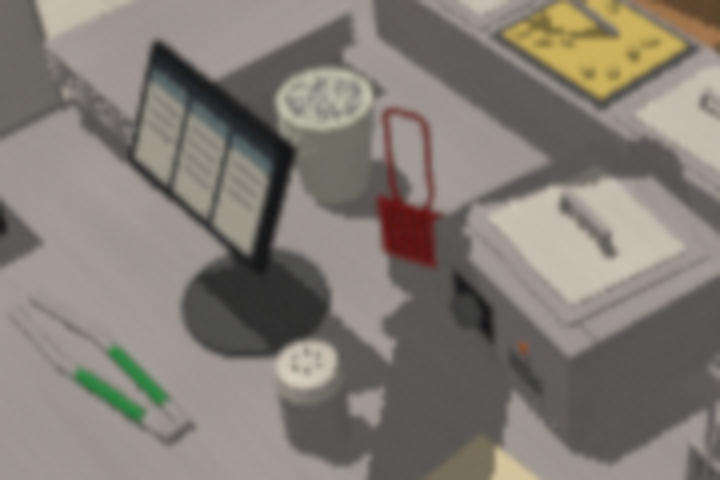

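```bash
python3 - <<'E'
from f import *
for s in[(173.2,325.8),(172.7,325.8)]:
  print(tri(a,s,b,(163,286.7)),onz(a,s,.16),onz(b,(163,286.7),.16))
from ov import *
A=snap('side');B=snap('top')
psi=np.radians(-7.5)
Rz=Ro.from_euler('z',psi).as_matrix()
def pl(c):
    q=lambda x,y,z:np.array([c[0],c[1],.13])+Rz@[x,y,z]
    r=[([q(x,y,.004) for x,y in((.078,.083),(.078,-.083),(-.078,-.083),(-.078,.083),(.078,.083))],(0,255,0))]
    r.append(([q(0,-.03,.03),q(0,.03,.03)],(0,0,255)));r.append(([q(0,-.03,.004),q(0,.03,.004)],(255,0,255)))
    r.append(([q(0,-.03,.03),q(0,-.03,.004)],(0,255,255)))
    return r
c=(.652,.136)
draw(A,'sl.png',290,150,370,220,9,pl(c));draw(b,'tl.png',250,135,330,205,9,pl(c))
i=np.hstack([cv2.imread('pics/sl.png'),cv2.imread('pics/tl.png')]);cv2.imwrite('pics/l.png',cv2.resize(i,None,fx=.55,fy=.55))
E
```

```text
(array([0.6562674 , 0.14021537, 0.15713997]), np.float64(0.007770487988160399)) [0.65035925 0.13958716 0.16      ] [0.65879821 0.13791483 0.16      ]
(array([0.65555228, 0.1398534 , 0.16018747]), np.float64(0.00732514792595335)) [0.6521697  0.14145474 0.16      ] [0.65879821 0.13791483 0.16      ]
```

View pics/l.png

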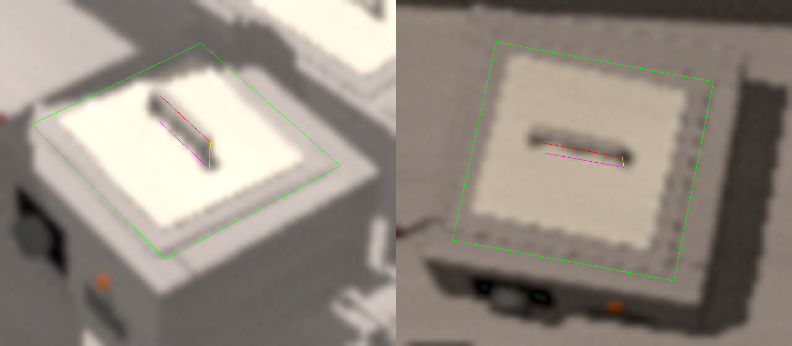

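```bash
python3 - <<'E'
from h import *
print(to([.655,.14,.42],down(-98)),to([.655,.14,.321],down(-98)))
E
```

```text
(array([ 0.245 , -0.1118,  0.0706]), array([ 0.4372, -0.0321,  0.1382])) (array([ 0.2449, -0.1538,  0.1603]), array([ 0.4372, -0.0321,  0.1382]))
```

Emit:
{"op": "carry_out", "data": {
  "moves": "0.0876 0.245 -0.1118 0.0706 0.4372 -0.0321 0.1382;0.0876 0.245 -0.1118 0.0706 0.4372 -0.0321 0.1382;0.0876 0.245 -0.1118 0.0706 0.4372 -0.0321 0.1382;0.0876 0.245 -0.1118 0.0706 0.4372 -0.0321 0.1382;0.0876 0.245 -0.1118 0.0706 0.4372 -0.0321 0.1382;0.0876 0.245 -0.1118 0.0706 0.4372 -0.0321 0.1382;0.0876 0.245 -0.1118 0.0706 0.4372 -0.0321 0.1382;0.0876 0.245 -0.1118 0.0706 0.4372 -0.0321 0.1382;0.0876 0.245 -0.1118 0.0706 0.4372 -0.0321 0.1382"
}}

```text
clock: 10.45
tool_pos: [0.6553, 0.1407, 0.4213]
orientation: [-179.9, 0.1, -98.0]
force: [-0.8, -0.0, 0.0]
opening: 0.0874
```

```bash
python3 - <<'E'
from h import *
A=snap('side');B=snap('top')
crop(A,'s9.png',270,90,390,220,5)
crop(B,'t9.png',250,100,350,210,5)
o,p,R=st();print(p,o['orientation'],(proj(A,p+R@[0,0,.178])-[270,90])*5,to([.655,.14,.321],down(-98)))
E
```

```text
[0.65528361 0.14109779 0.42144264] [-1.79875836e+02  1.09020094e-01 -9.79431769e+01] [284.68802209 320.92301477] (array([0.0013, 0.0003, 0.1004]), array([-0.0022,  0.0019,  0.001 ]))
```

View pics/s9.png

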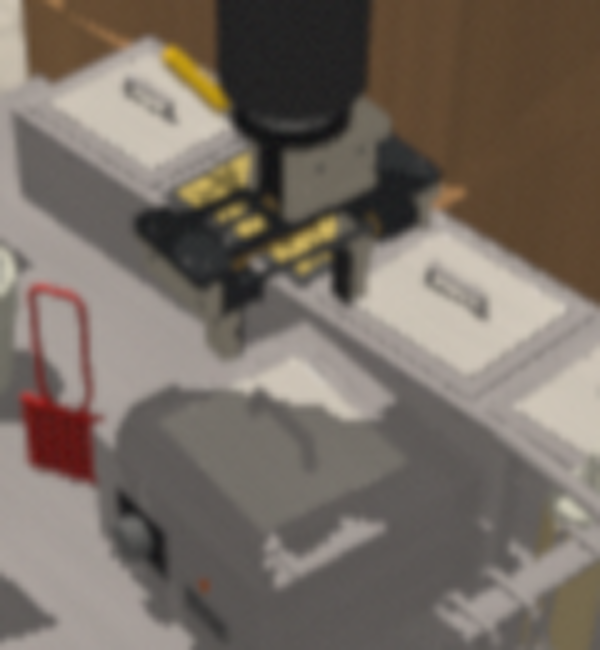

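View pics/t9.png

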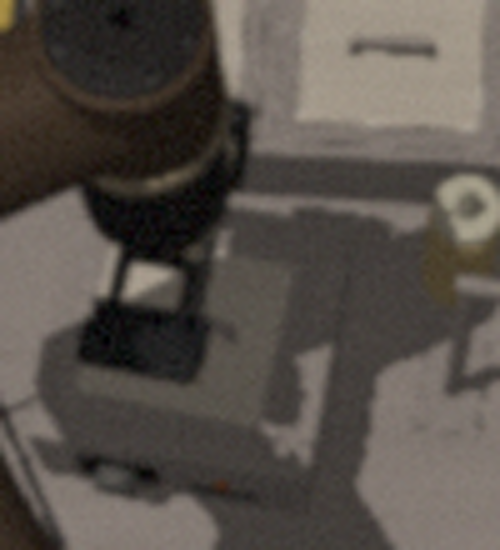

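Emit:
{"op": "carry_out", "data": {
  "moves": "0.0876 0.001 0 0.05 0 0 0;0.0876 0.001 0 0.08 0 0 0;0.0876 0.001 0 0.1 0 0 0;0.0876 0.001 0 0.1 0 0 0;0 0.001 0 0.1 0 0 0;0 0.001 0 0.1 0 0 0;0 0.001 0 0.1 0 0 0;0 0.001 0 0.1 0 0 0;0 0.001 0 0.1 0 0 0;0 0.001 0 0.1 0 0 0;0 0.001 0 0.1 0 0 0;0 0.001 0 0.1 0 0 0"
}}

```text
clock: 11.75
tool_pos: [0.6555, 0.1391, 0.321]
orientation: [-179.9, 0.1, -98.0]
force: [0.1, 0.2, -0.4]
opening: 0.0287
```

```bash
python3 - <<'E'
from h import *
A=snap('side');B=snap('top')
crop(A,'s10.png',270,90,390,220,5)
o,p,R=st();print(p,o['orientation'],o['force'],o['opening'])
E
```

```text
[0.65551248 0.13909367 0.32092402] [-1.79916920e+02  8.18907587e-02 -9.80280623e+01] [ 0.26740837  0.09494632 -0.32020285] 0.021146159806998834
```

View pics/s10.png

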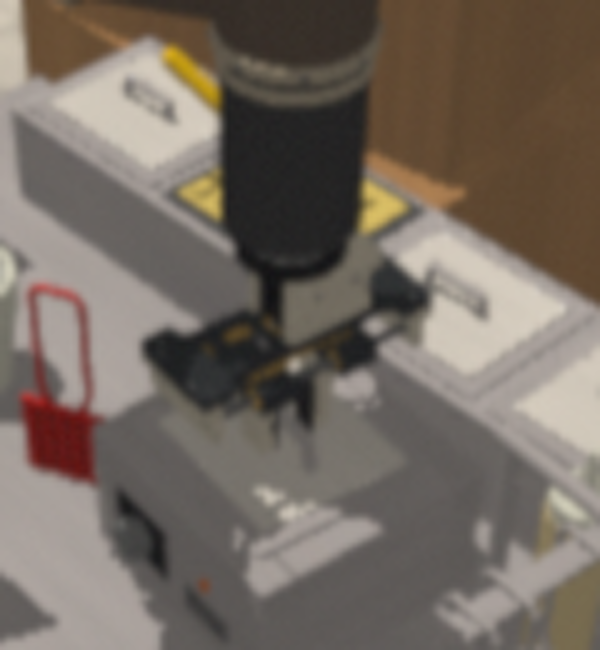

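Still closing. Keep closing, then lift.

Emit:
{"op": "carry_out", "data": {
  "moves": "0 0 0 0 0 0 0;0 0 0 0 0 0 0;0 0 0 0 0 0 0;0 0 0 0 0 0 0;0 0 0 -0.02 0 0 0;0 0 0 -0.04 0 0 0;0 0 0 -0.07 0 0 0;0 0 0 -0.1 0 0 0;0 0 0 -0.1 0 0 0;0 0 0 -0.1 0 0 0"
}}

```text
clock: 12.85
tool_pos: [0.6552, 0.1391, 0.4207]
orientation: [-179.9, 0.1, -98.0]
force: [-0.7, 0.5, -4.5]
opening: 0.0089
```

```bash
python3 - <<'E'
from h import *
A=snap('side');B=snap('top')
crop(A,'s11.png',270,90,390,220,5)
o,p,R=st();print(p,o['orientation'],o['force'],o['opening'],o['clock'])
for f,l,t,r,bb in[(B,0,0,0,0)]: 
    crop(B,'t11.png',270,170,400,280,5)
E
```

```text
[0.65492544 0.13893214 0.41900247] [ 1.79937259e+02  2.91573406e-02 -9.80396721e+01] [ 0.18299907  0.07808038 -4.30412013] 0.009497602865260926 12.95
```

View pics/s11.png

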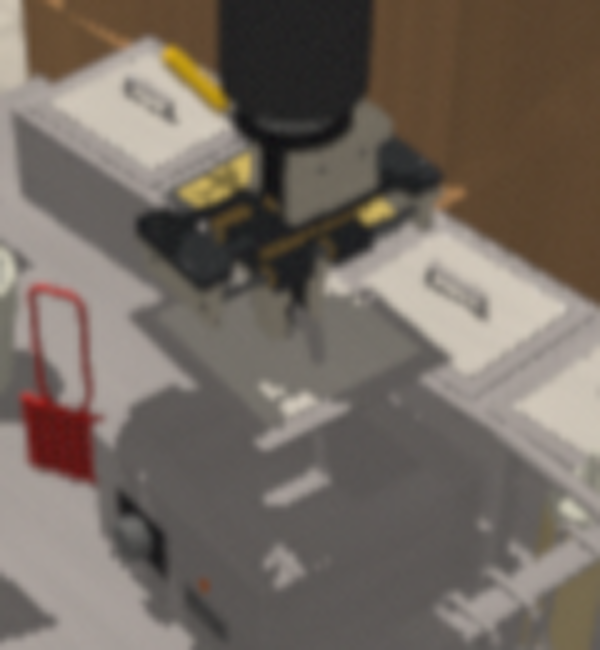

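View pics/t11.png

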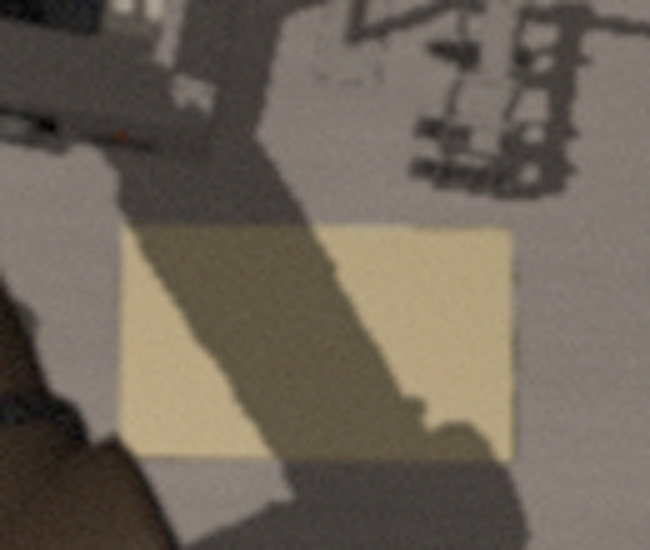

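```bash
python3 - <<'E'
from h import *
B=snap('top')
C=[onz(B,(170+y/5-.5,270+x/5-.5),.013) for x,y in((121,226),(512,230),(513,460),(121,458))]
print(C,np.mean(C,0))
for z in(.42,.26,.207):print(to([.415,0,z],down(-92)))
E
```

```text
[array([0.49753352, 0.10855416, 0.013     ]), array([ 0.51113747, -0.19199859,  0.013     ]), array([ 0.33496172, -0.19815095,  0.013     ]), array([0.32019329, 0.09683158, 0.013     ])] [ 0.4159565  -0.04619095  0.013     ]
(array([ 0.1711,  0.2182, -0.0008]), array([ 0.0012,  0.0002, -0.1054]))
(array([0.1712, 0.218 , 0.1592]), array([ 0.0012,  0.0002, -0.1054]))
(array([0.1712, 0.218 , 0.2122]), array([ 0.0012,  0.0002, -0.1054]))
```

Emit:
{"op": "carry_out", "data": {
  "moves": "0 0.03 0.038 0 0 0 -0.02;0 0.06 0.076 0 0 0 -0.04;0 0.09 0.115 0 0 0 -0.06;0 0.12 0.153 0 0 0 -0.08;0 0.15 0.19 0 0 0 -0.1;0 0.171 0.218 0 0 0 -0.105;0 0.171 0.218 0.04 0 0 -0.105;0 0.171 0.218 0.08 0 0 -0.105;0 0.171 0.218 0.12 0 0 -0.105;0 0.171 0.218 0.16 0 0 -0.105;0 0.171 0.218 0.16 0 0 -0.105;0 0.171 0.218 0.18 0 0 -0.105;0 0.171 0.218 0.195 0 0 -0.105;0 0.171 0.218 0.203 0 0 -0.105;0 0.171 0.218 0.208 0 0 -0.105;0 0.171 0.218 0.208 0 0 -0.105"
}}

```text
clock: 14.6
tool_pos: [0.4162, 0.0005, 0.2127]
orientation: [-179.9, 0.1, -92.0]
force: [0.2, -0.3, -3.8]
opening: 0.0091
```

```bash
python3 - <<'E'
from h import *
A=snap('side')
crop(A,'s12.png',240,150,400,300,4)
o,p,R=st();print(p,o['orientation'],o['force'],o['opening'],o['clock'])
E
```

```text
[0.41627064 0.00051185 0.21298936] [-1.79875199e+02  8.01102598e-02 -9.19920963e+01] [-0.04149997  0.62212019 -2.44421226] 0.008911145936983587 14.65
```

View pics/s12.png

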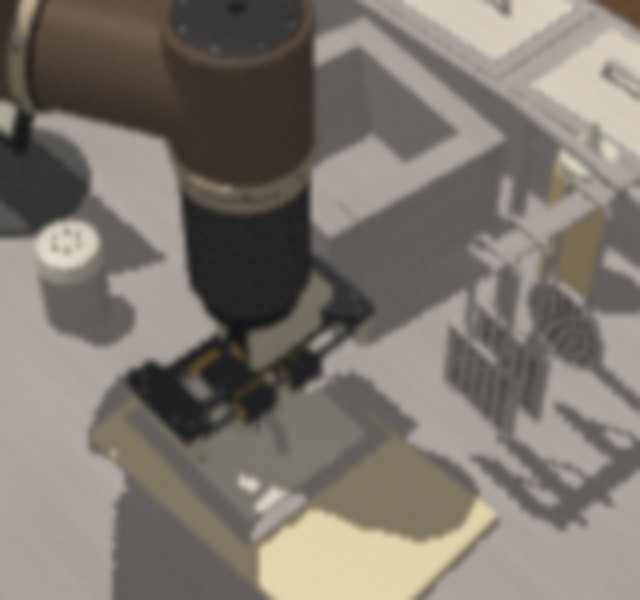

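Emit:
{"op": "carry_out", "data": {
  "moves": "0 0 0 0.004 0 0 0;0 0 0 0.007 0 0 0;0 0 0 0.009 0 0 0;0 0 0 0.009 0 0 0"
}}

```text
clock: 15.05
tool_pos: [0.4161, 0.0005, 0.2038]
orientation: [-179.9, 0.1, -92.0]
force: [-1.4, 1.0, 3.6]
opening: 0.0089
```

Contact (force z turned from −4 to +3.6). Release and rise.

Emit:
{"op": "carry_out", "data": {
  "moves": "0.03 0 0 0 0 0 0;0.05 0 0 0 0 0 0;0.06 0 0 0 0 0 0;0.06 0 0 0 0 0 0;0.06 0 0 0 0 0 0;0.06 0 0 -0.02 0 0 0;0.06 0 0 -0.06 0 0 0;0.06 0 0 -0.11 0 0 0;0.0876 0 0 -0.16 0 0 0;0.0876 0 0 -0.21 0 0 0;0.0876 0 0 -0.26 0 0 0;0.0876 0 0 -0.28 0 0 0;0.0876 0 0 -0.28 0 0 0"
}}

```text
clock: 16.35
tool_pos: [0.4158, -0.0, 0.4869]
orientation: [-179.6, 0.2, -92.0]
force: [-0.1, -0.3, -1.0]
opening: 0.0872
```

```bash
python3 - <<'E'
from h import *
A=snap('side');B=snap('top')
crop(A,'s13.png',240,150,480,300,3)
crop(B,'t13.png',240,130,480,280,3)
o,p,R=st();print(p,o['orientation'],o['opening'],o['clock'])
E
```

```text
[ 4.15166094e-01 -1.73667345e-05  4.83212340e-01] [-1.79892454e+02  1.13616412e-01 -9.20147566e+01] 0.08760840150460449 16.45
```

View pics/s13.png

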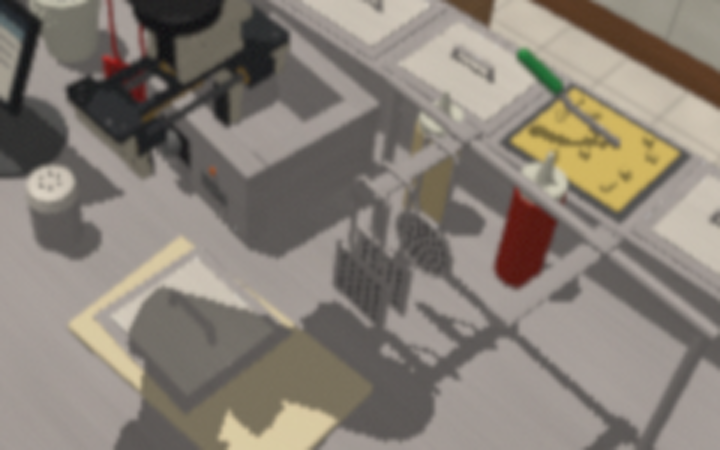

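View pics/t13.png

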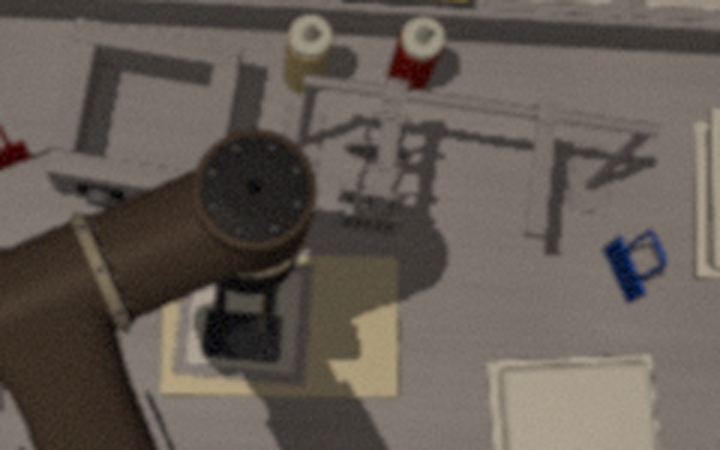

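```bash
cat > avg.py <<'E'
from h import *
def avg(n,k=6):
    ps=[snap(n) for _ in range(k)]
    ps[0]['image']=np.mean([p['image'] for p in ps],0).astype(np.uint8) ;return ps[0]
E
python3 - <<'E'
from avg import *
a=avg('side');b=avg('top')
np.save('a2.npy',a,allow_pickle=True);np.save('b2.npy',b,allow_pickle=True)
def cc(p,f,l,t,r,bb,s):
    im=cv2.resize(p['image'][t:bb,l:r,::-1],None,fx=s,fy=s,interpolation=cv2.INTER_CUBIC)
    L=cv2.cvtColor(im,cv2.COLOR_BGR2LAB);L[:,:,0]=cv2.createCLAHE(6,(2,2)).apply(L[:,:,0]);im=cv2.cvtColor(L,cv2.COLOR_LAB2BGR)
    for i in range(l,r,5): cv2.putText(im,str(i),(int((i-l+.5)*s)-10,8),0,.35,(0,0,255));cv2.line(im,(int((i-l+.5)*s),10),(int((i-l+.5)*s),16),(0,0,255))
    for i in range(t,bb,5): cv2.putText(im,str(i),(0,int((i-t+.5)*s)+4),0,.35,(0,0,255))
    cv2.imwrite('pics/'+f,im)
cc(b,'h1.png',400,155,450,215,10)
cc(a,'h2.png',400,215,460,270,12)
E
```

```text
(no output)
```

View pics/h1.png

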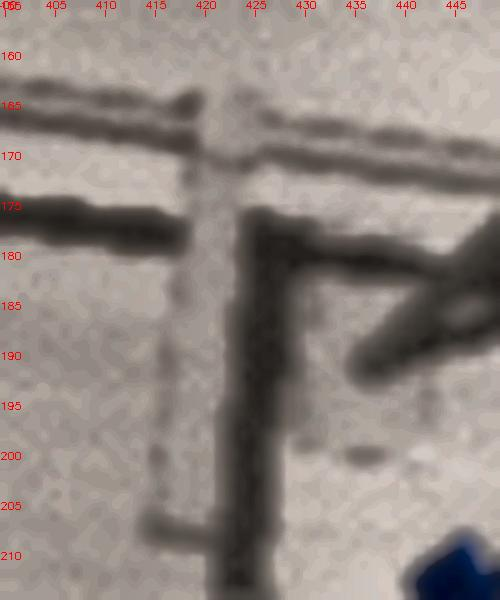

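View pics/h2.png

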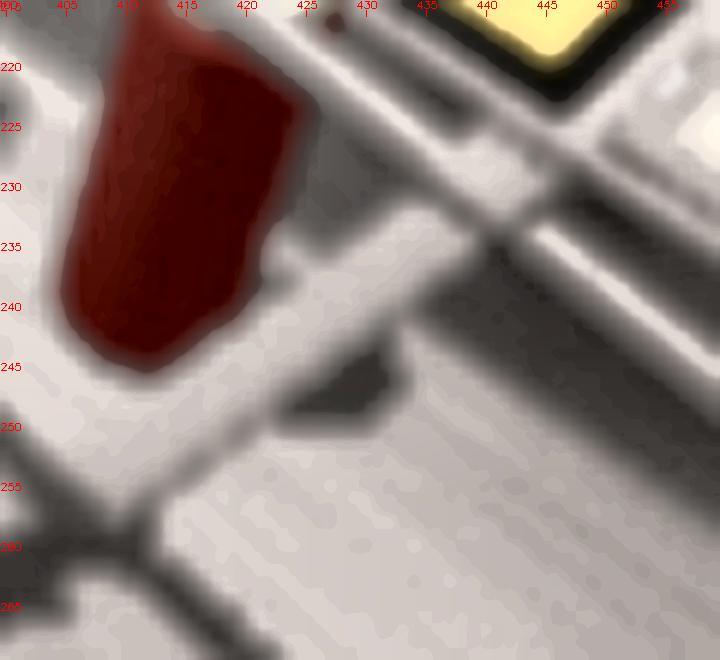

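```bash
python3 - <<'E'
from ov import *
a=np.load('a2.npy',allow_pickle=True).item();b=np.load('b2.npy',allow_pickle=True).item()
for rc in[(167.3,422.3),(180,421.2),(185,420.6),(200,418.4),(207,417.3)]: print(onz(b,rc,.28))
# side: strip right(lower) edge & left(upper) edge points
print('side -y edge',onz(a,(250,419.5),.28),onz(a,(240,433),.28),'+y edge',onz(a,(245,417),.28),onz(a,(235,430),.28))
psi=np.radians(-4.9)
x=np.array([np.cos(psi),np.sin(psi),0]);y=np.array([-np.sin(psi),np.cos(psi),0])
for sp,n in((np.array([.634,-.3255,.28]),'g'),):
    pol=hook(0,psi,sp)+[([sp+y*.2,sp-.1*y],(255,0,255))]
    pol+=hook(0,psi,sp+.174*y)
    draw(b,'h1.png',350,150,450,215,7,pol);draw(a,'h2.png',350,180,460,265,7,pol)
E
```

```text
[ 0.63354587 -0.32773366  0.28      ]
[ 0.58915764 -0.32440489  0.28      ]
[ 0.57179555 -0.3225489   0.28      ]
[ 0.52011984 -0.31570901  0.28      ]
[ 0.49623715 -0.31230776  0.28      ]
side -y edge [ 0.53373803 -0.32528198  0.28      ] [ 0.58594903 -0.33041178  0.28      ] +y edge [ 0.54198251 -0.31121545  0.28      ] [ 0.59399486 -0.31516388  0.28      ]
```

View pics/h1.png

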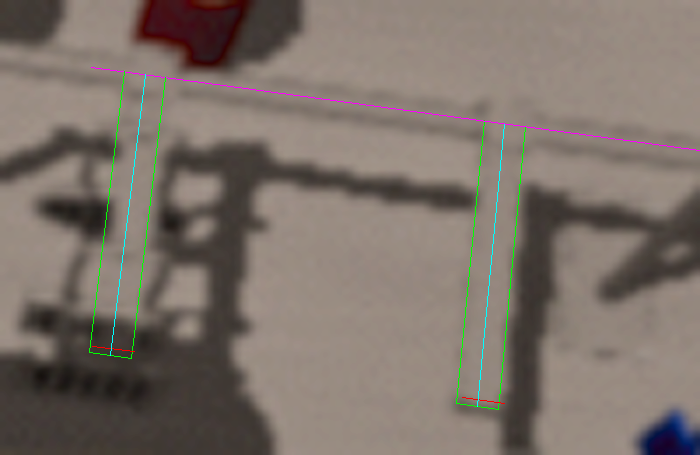

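View pics/h2.png

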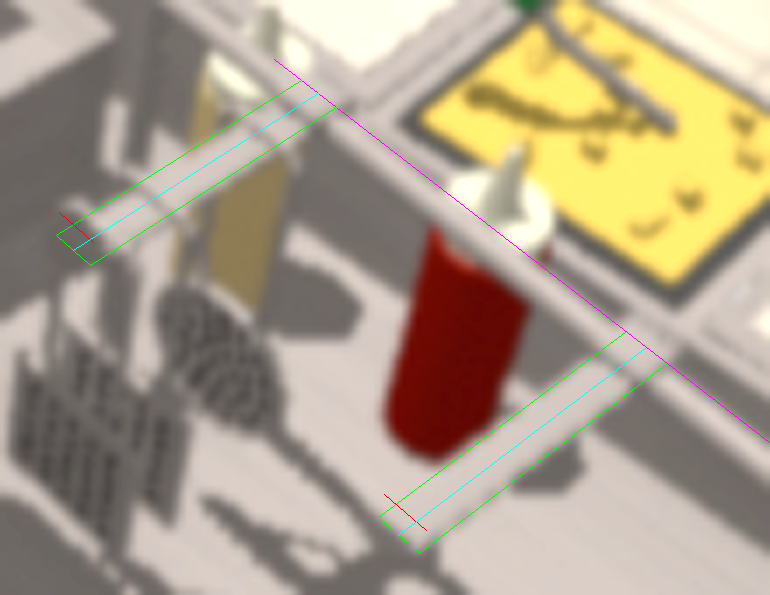

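```bash
python3 - <<'E'
from h import *
D=down(-4.9)
print(to([.5294,-.1418,.52],D))
E
```

```text
(array([ 0.1377, -0.1188, -0.0367]), array([-2.1000e-03, -1.0000e-04, -1.5203e+00]))
```

Emit:
{"op": "carry_out", "data": {
  "moves": "0.0876 0.138 -0.119 -0.0367 0 0 -1.5203;0.0876 0.138 -0.119 -0.0367 0 0 -1.5203;0.0876 0.138 -0.119 -0.0367 0 0 -1.5203;0.0876 0.138 -0.119 -0.0367 0 0 -1.5203;0.0876 0.138 -0.119 -0.0367 0 0 -1.5203;0.0876 0.138 -0.119 -0.0367 0 0 -1.5203;0.0876 0.138 -0.119 -0.0367 0 0 -1.5203;0.0876 0.138 -0.119 -0.0367 0 0 -1.5203;0.0876 0.138 -0.119 -0.0367 0 0 -1.5203;0.0876 0.138 -0.119 -0.0367 0 0 -1.5203;0.0876 0.138 -0.119 -0.0367 0 0 -1.5203;0.0876 0.138 -0.119 -0.0367 0 0 -1.5203;0.0876 0.138 -0.119 -0.0367 0 0 -1.5203"
}}

```text
clock: 18.35
tool_pos: [0.5296, -0.1421, 0.52]
orientation: [-179.9, -0.1, -5.1]
force: [0.1, -0.1, -0.2]
opening: 0.0877
```

```bash
python3 - <<'E'
from avg import *
A=avg('side',3)
o,p,R=st();print(p,o['orientation'],o['opening'],o['clock'])
crop(A,'s14.png',310,120,450,260,5)
for y in(-.044,.044):print((proj(A,p+R@[0,y,.178])-[310,120]+.5)*5)
print(to([.5294,-.1418,.416],down(-4.9)))
E
```

```text
[ 0.52951341 -0.14210126  0.52008991] [-1.79923656e+02 -8.64164123e-02 -5.00964456e+00] 0.08775261828148662 18.5
[234.93397367 340.05621499]
[347.61762988 433.43455362]
(array([-0.0003, -0.0002,  0.1041]), array([-0.0013, -0.0015, -0.0019]))
```

View pics/s14.png

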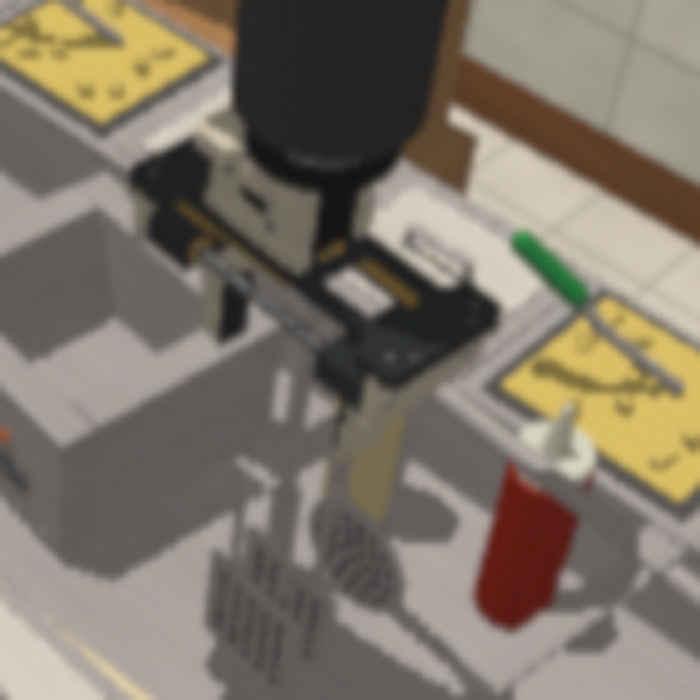

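Emit:
{"op": "carry_out", "data": {
  "moves": "0.0876 0 0 0.03 0 0 0;0.0876 0 0 0.06 0 0 0;0.0876 0 0 0.085 0 0 0;0.0876 0 0 0.095 0 0 0;0.0876 0 0 0.104 0 0 0;0.0876 0 0 0.104 0 0 0"
}}

```text
clock: 19.1
tool_pos: [0.5298, -0.142, 0.4158]
orientation: [-179.9, -0.0, -4.9]
force: [0.1, -0.2, 0.2]
opening: 0.0877
```

```bash
python3 - <<'E'
from avg import *
A=avg('side',3);B=avg('top',3)
o,p,R=st();print(p,o['orientation'],o['force'],o['clock'])
crop(A,'s15.png',310,150,450,270,5)
crop(B,'t15.png',310,130,450,250,5)
E
```

```text
[ 0.52985399 -0.14196742  0.41703487] [-179.91274314   -0.17999752   -4.89940532] [-0.69969275  1.02639503 -0.52838062] 19.4
```

View pics/s15.png

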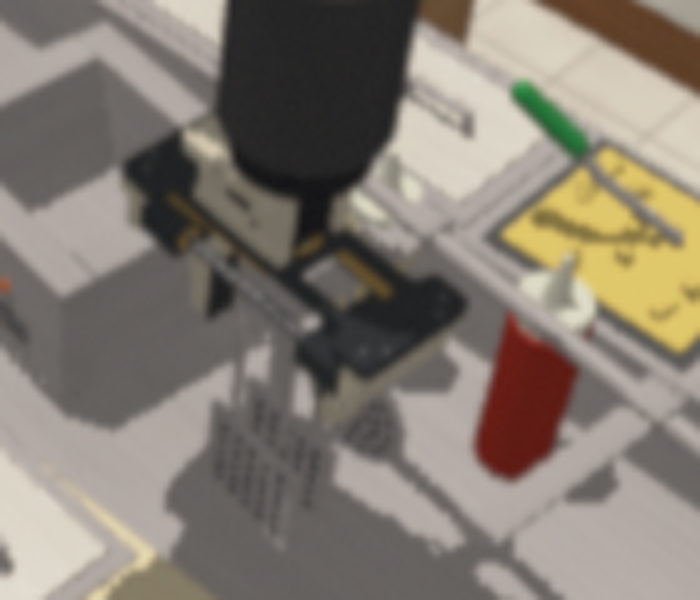

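View pics/t15.png

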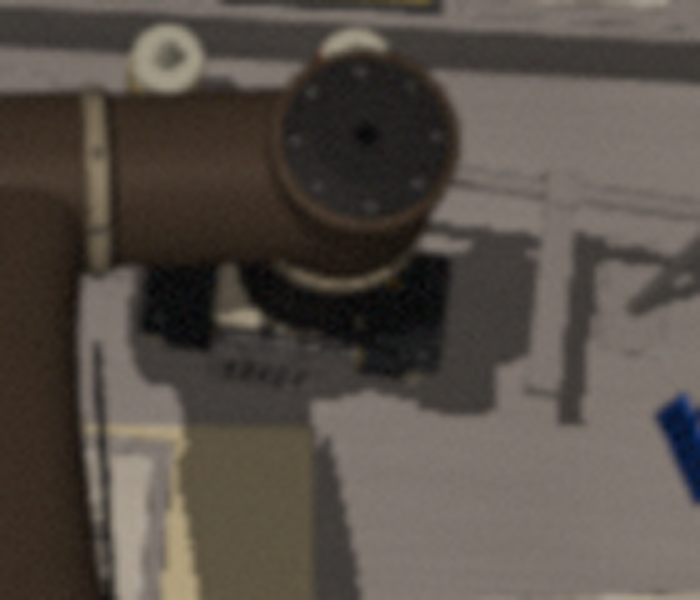

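Emit:
{"op": "carry_out", "data": {
  "moves": "0.06 0 0 0 0 0 0;0.06 0 0 0 0 0 0;0.05 0 0 0 0 0 0;0.05 0 0 0 0 0 0;0.03 0 0 0 0 0 0;0.03 0 0 0 0 0 0;0.03 0 0 0 0 0 0;0.03 0 0 0 0 0 0"
}}

```text
clock: 20.2
tool_pos: [0.5297, -0.142, 0.4161]
orientation: [-179.9, -0.1, -4.9]
force: [1.0, 0.8, -0.2]
opening: 0.0462
```

```bash
python3 - <<'E'
from avg import *
A=avg('side',3)
o,p,R=st();print(p,o['orientation'],o['force'],o['opening'],o['clock'])
crop(A,'s16.png',310,150,450,270,5)
E
```

```text
[ 0.52968294 -0.14199043  0.41611567] [-1.79923406e+02 -9.06876627e-02 -4.90238423e+00] [ 0.87741192 -0.35900222 -0.4265061 ] 0.046239615959433156 20.35
```

View pics/s16.png

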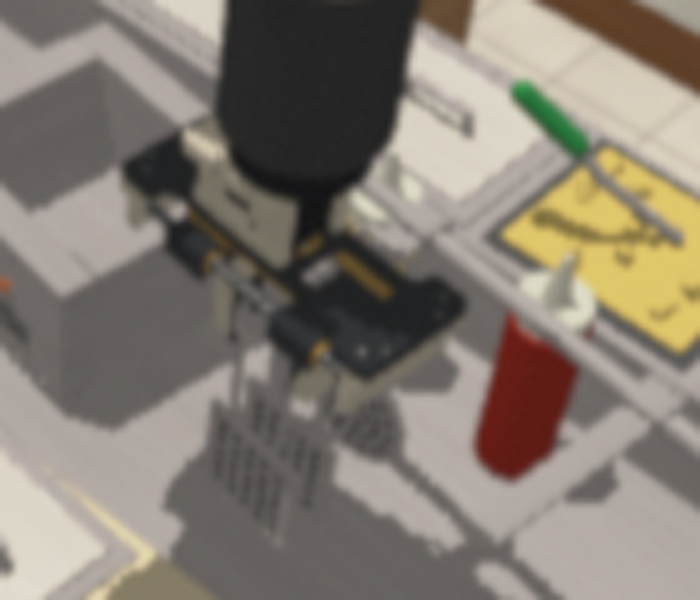

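Emit:
{"op": "carry_out", "data": {
  "moves": "0.03 0 0 -0.003 0 0 0;0.03 0 0 -0.008 0 0 0;0.03 0 0 -0.013 0 0 0;0.03 0 0 -0.018 0 0 0;0.03 0 0 -0.023 0 0 0;0.03 0 0 -0.026 0 0 0;0.03 -0.001 0 -0.028 0 0 0;0.03 -0.003 0 -0.028 0 0 0;0.03 -0.006 0 -0.028 0 0 0;0.03 -0.01 0 -0.028 0 0 0;0.03 -0.015 0 -0.028 0 0 0;0.03 -0.02 0 -0.028 0 0 0;0.03 -0.026 0 -0.028 0 0 0;0.03 -0.032 0 -0.028 0 0 0;0.03 -0.038 0 -0.028 0 0 0;0.03 -0.044 0 -0.028 0 0 0;0.03 -0.05 0 -0.028 0 0 0;0.03 -0.055 0 -0.028 0 0 0;0.03 -0.058 0 -0.028 0 0 0;0.03 -0.06 0 -0.028 0 0 0"
}}

```text
clock: 22.35
tool_pos: [0.4696, -0.1368, 0.4441]
orientation: [-179.9, -0.1, -4.9]
force: [0.4, 0.0, -1.6]
opening: 0.0465
```

```bash
python3 - <<'E'
from avg import *
A=avg('side',3)
o,p,R=st();print(p,o['orientation'],o['force'],o['opening'],o['clock'])
crop(A,'s17.png',310,150,450,270,5)
E
```

```text
[ 0.4698716  -0.13688861  0.44409888] [-1.79920874e+02 -1.02294797e-01 -4.90133575e+00] [ 0.6619191  -0.34328346 -1.27858955] 0.0459852977005632 22.5
```

View pics/s17.png

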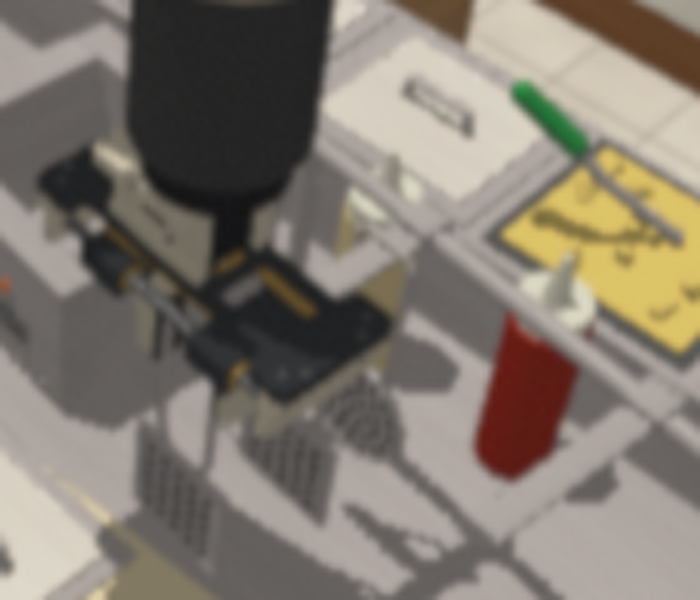

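```bash
cat >> h.py <<'E'
PSI=-4.9
HX=np.array([np.cos(np.radians(PSI)),np.sin(np.radians(PSI)),0]);HY=np.array([-HX[1],HX[0],0])
SP=np.array([.635,-.3266,0]);FU=SP+.174*HY
def hk(root,s,z): q=root-s*HX;q[2]=z;return q
E
python3 - <<'E'
from h import *
print(FU)
D=down(PSI)
for s in(.18,.04):print(to(hk(SP,s,.444),D))
E
```

```text
[ 0.64986254 -0.15323592  0.        ]
(array([ 7.000e-04,  1.749e-01, -1.000e-04]), array([-0.0014, -0.0018, -0.    ]))
(array([1.407e-01, 1.749e-01, 1.000e-04]), array([-0.0014, -0.0018, -0.    ]))
```

Emit:
{"op": "carry_out", "data": {
  "moves": "0.03 0 0.002 0 0 0 0;0.03 0 0.006 0 0 0 0;0.03 0 0.012 0 0 0 0;0.03 0 0.02 0 0 0 0;0.03 0 0.03 0 0 0 0;0.03 0 0.041 0 0 0 0;0.03 0 0.053 0 0 0 0;0.03 0 0.065 0 0 0 0;0.03 0 0.077 0 0 0 0;0.03 0 0.089 0 0 0 0;0.03 0 0.101 0 0 0 0;0.03 0 0.113 0 0 0 0;0.03 0 0.125 0 0 0 0;0.03 0 0.137 0 0 0 0;0.03 0 0.148 0 0 0 0;0.03 0 0.157 0 0 0 0;0.03 0 0.165 0 0 0 0;0.03 0 0.171 0 0 0 0;0.03 0 0.174 0 0 0 0;0.03 0 0.175 0 0 0 0"
}}

```text
clock: 24.5
tool_pos: [0.4549, -0.3115, 0.4437]
orientation: [-179.9, -0.1, -4.9]
force: [-0.3, 0.3, -1.0]
opening: 0.0463
```

```bash
python3 - <<'E'
from avg import *
A=avg('side',3);B=avg('top',3)
o,p,R=st();print(p,o['orientation'],o['force'],o['opening'],o['clock'])
crop(A,'s18.png',350,190,490,310,5)
crop(B,'t18.png',350,130,490,250,5)
E
```

```text
[ 0.4549517  -0.31097642  0.44385222] [-1.79919965e+02 -9.84217605e-02 -4.87693733e+00] [ 0.69133143 -1.04919353 -0.80935695] 0.04596514867103545 24.8
```

View pics/s18.png

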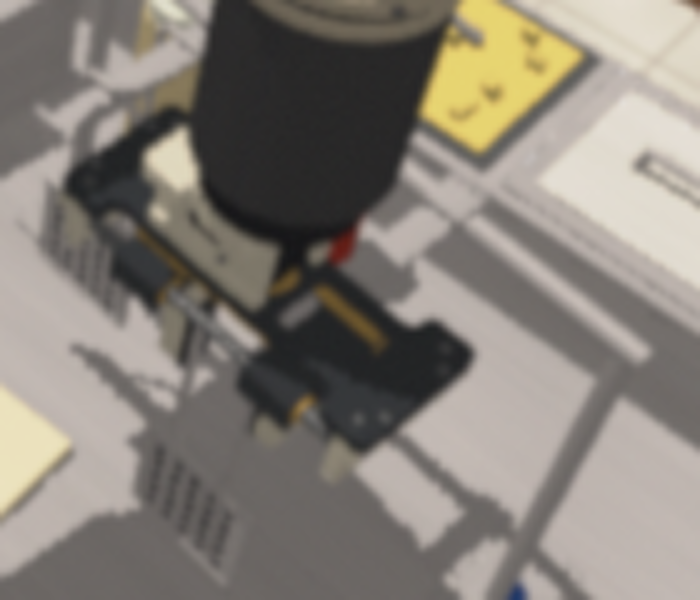

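View pics/t18.png

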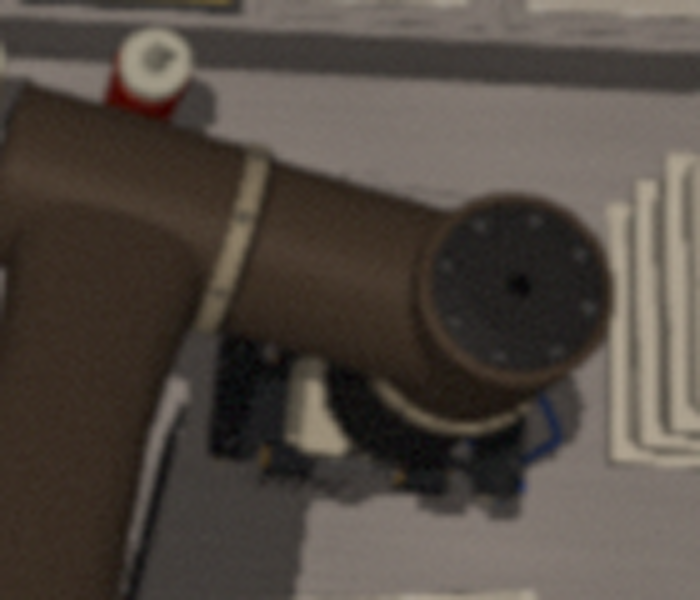

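Emit:
{"op": "carry_out", "data": {
  "moves": "0.03 0.001 0 0 0 0 0;0.03 0.003 0 0 0 0 0;0.03 0.006 0 0 0 0 0;0.03 0.01 0 0 0 0 0;0.03 0.015 0 0 0 0 0;0.03 0.02 0 0 0 0 0;0.03 0.026 0 0 0 0 0;0.03 0.032 0 0 0 0 0;0.03 0.038 0 0 0 0 0;0.03 0.044 0 0 0 0 0;0.03 0.05 0 0 0 0 0;0.03 0.056 0 0 0 0 0;0.03 0.061 0 0 0 0 0;0.03 0.065 0 0 0 0 0;0.03 0.068 0 0 0 0 0;0.03 0.07 0 0 0 0 0;0.03 0.07 0 0 0 0 0"
}}

```text
clock: 26.5
tool_pos: [0.5248, -0.3172, 0.4438]
orientation: [-179.9, -0.1, -4.9]
force: [0.0, 1.2, -0.3]
opening: 0.0459
```

```bash
python3 - <<'E'
from avg import *
A=avg('side',3);B=avg('top',3)
o,p,R=st();print(p,o['orientation'],o['force'],o['moment'],o['opening'],o['clock'])
crop(A,'s19.png',350,190,490,310,5)
E
```

```text
[ 0.52448379 -0.31723262  0.44401917] [-1.79923522e+02 -1.00754892e-01 -4.90454349e+00] [ 0.30761631 -0.36038411 -1.23794952] [ 0.03265492  0.00565544 -0.00095637] 0.046076695975176024 26.8
```

View pics/s19.png

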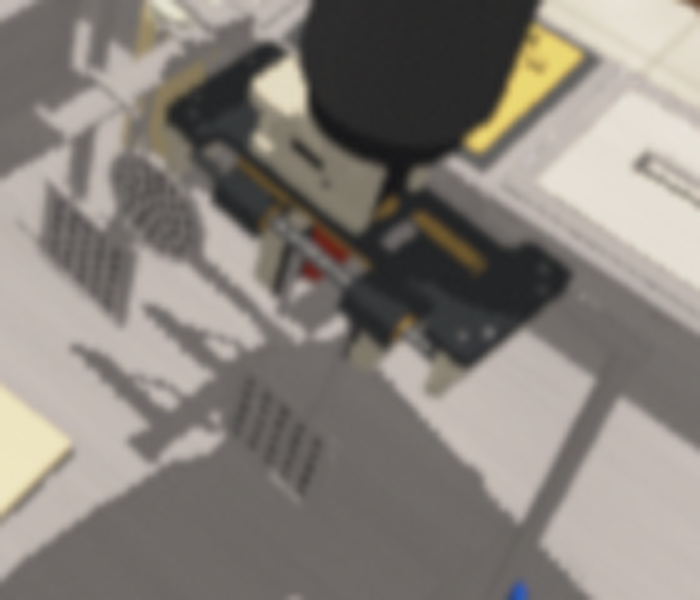

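```bash
python3 - <<'E'
from avg import *
from ov import draw,hook
A=avg('side',6)
o,p,R=st()
g=p+R@[0,0,.159]
S=SP.copy();S[2]=.28
q=lambda y,z:g+HY*y+np.array([0,0,z])
draw(A,'s20.png',375,215,445,275,10,hook(0,np.radians(PSI),S)+[([q(.0205,-.07),q(.0205,.028),q(-.0205,.028),q(-.0205,-.07)],(255,0,255))])
E
```

```text
(no output)
```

View pics/s20.png

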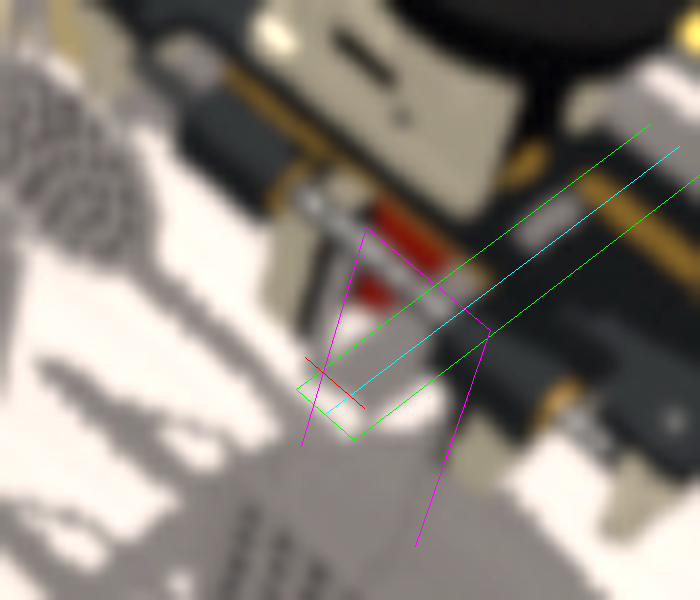

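Emit:
{"op": "carry_out", "data": {
  "moves": "0.03 0.001 -0.0005 0 0 0 0;0.03 0.003 -0.001 0 0 0 0;0.03 0.006 -0.0015 0 0 0 0;0.03 0.01 -0.0015 0 0 0 0;0.03 0.015 -0.0015 0 0 0 0;0.03 0.02 -0.0015 0 0 0 0;0.03 0.026 -0.0015 0 0 0 0;0.03 0.032 -0.0015 0 0 0 0;0.03 0.038 -0.0015 0 0 0 0;0.03 0.044 -0.0015 0 0 0 0;0.03 0.05 -0.0015 0 0 0 0;0.03 0.056 -0.0015 0 0 0 0;0.03 0.061 -0.0015 0 0 0 0;0.03 0.065 -0.0015 0 0 0 0;0.03 0.068 -0.0015 0 0 0 0;0.03 0.07 -0.0015 0 0 0 0;0.03 0.07 -0.0015 0 0 0 0;0.03 0.07 -0.0015 0.003 0 0 0;0.03 0.07 -0.0015 0.008 0 0 0"
}}

```text
clock: 29.0
tool_pos: [0.5944, -0.3217, 0.4361]
orientation: [-179.9, -0.1, -4.9]
force: [0.9, -0.4, -0.9]
opening: 0.0459
```

Emit:
{"op": "carry_out", "data": {
  "moves": "0.03 0 0 0.004 0 0 0;0.03 0 0 0.008 0 0 0;0.03 0 0 0.012 0 0 0;0.03 0 0 0.015 0 0 0;0.03 0 0 0.018 0 0 0;0.03 0 0 0.02 0 0 0;0.03 0 0 0.021 0 0 0;0.03 0 0 0.021 0 0 0"
}}

```text
clock: 29.8
tool_pos: [0.5945, -0.3216, 0.416]
orientation: [-179.9, -0.1, -4.9]
force: [-1.4, 2.3, 3.7]
opening: 0.046
```

```bash
python3 - <<'E'
from avg import *
A=avg('side',3)
o,p,R=st();print(p,o['orientation'],o['force'],o['moment'],o['opening'],o['clock'])
crop(A,'s21.png',350,190,490,310,5)
E
```

```text
[ 0.59450569 -0.32163905  0.41597881] [-1.79945271e+02 -1.42723294e-01 -4.88964348e+00] [-2.8458626   2.29475254  5.62396444] [ 0.79336578  0.79028934 -0.01625795] 0.046460607495671005 29.95
```

View pics/s21.png

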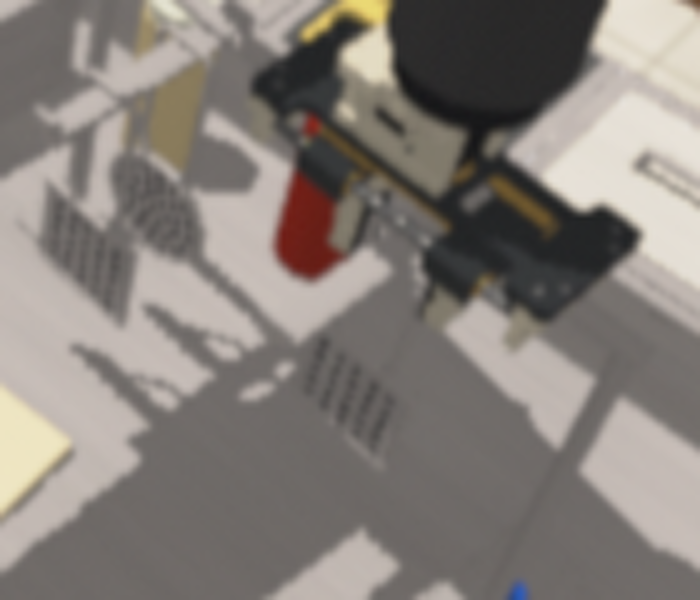

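Emit:
{"op": "carry_out", "data": {
  "moves": "0.047 0 0 -0.001 0 0 0;0.055 0 0 -0.001 0 0 0;0.065 0 0 -0.001 0 0 0;0.075 0 0 -0.001 0 0 0;0.0876 0 0 -0.001 0 0 0;0.0876 0 0 -0.001 0 0 0;0.0876 0 0 -0.001 0 0 0;0.0876 0 0 -0.001 0 0 0;0.0876 0 0 -0.02 0 0 0;0.0876 0 0 -0.05 0 0 0;0.0876 0 0 -0.08 0 0 0;0.0876 0 0 -0.105 0 0 0;0.0876 0 0 -0.105 0 0 0"
}}

```text
clock: 31.25
tool_pos: [0.5945, -0.3221, 0.5247]
orientation: [179.9, -0.5, -4.9]
force: [0.8, 0.5, -0.2]
opening: 0.0875
```

```bash
python3 - <<'E'
from avg import *
A=avg('side',3)
o,p,R=st();print(p,o['orientation'],o['force'],o['opening'],o['clock'])
crop(A,'s22.png',350,170,490,290,5)
D=down(PSI)
for z in(.52,.416):print(to(hk(FU,.09,z),D))
E
```

```text
[ 0.5942613  -0.32167171  0.51949128] [-1.79893555e+02 -6.75319784e-02 -4.90426169e+00] [0.28086668 0.32653334 0.19185134] 0.08754076294681769 31.4
(array([-0.049 , -0.1726, -0.0002]), array([-0.0019, -0.0012, -0.0001]))
(array([-0.0491, -0.1724,  0.1038]), array([-0.0019, -0.0012, -0.0001]))
```

View pics/s22.png

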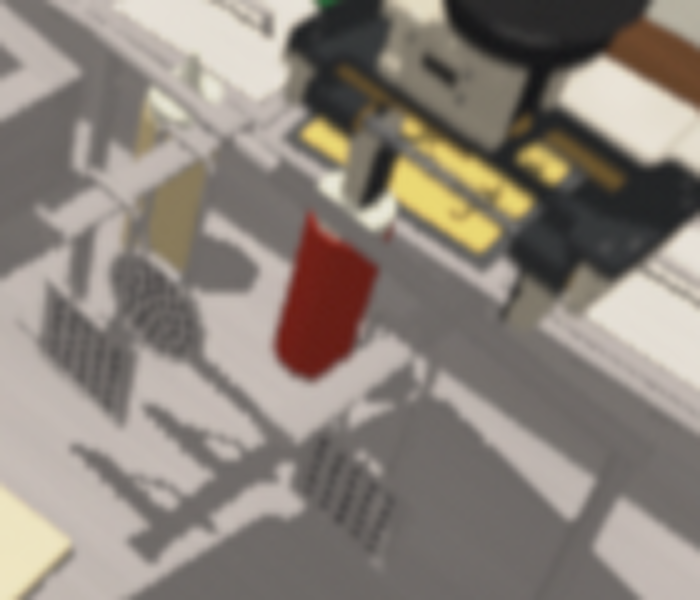

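```bash
python3 - <<'E'
from avg import *
from ov import draw,hook
A=avg('side',6)
S=FU.copy();S[2]=.28
pol=hook(0,np.radians(PSI),S)
for s in(.09,.03):
    g=hk(FU,s,.283);pol.append(([g+HY*.0205-[0,0,.07],g+HY*.0205,g-HY*.0205,g-HY*.0205-[0,0,.07]],(255,0,255)))
draw(A,'s23.png',350,180,410,250,10,pol)
E
```

```text
(no output)
```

View pics/s23.png

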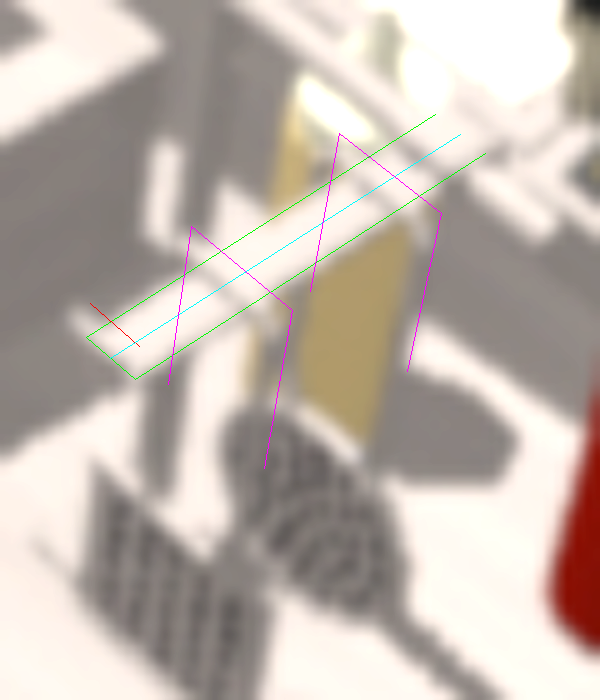

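Emit:
{"op": "carry_out", "data": {
  "moves": "0.0876 -0.015 -0.05 0 0 0 0;0.0876 -0.03 -0.1 0 0 0 0;0.0876 -0.045 -0.14 0 0 0 0;0.0876 -0.051 -0.165 0 0 0 0;0.0876 -0.051 -0.1745 0 0 0 0;0.0876 -0.051 -0.1745 0 0 0 0;0.0876 -0.051 -0.1745 0.03 0 0 0;0.0876 -0.051 -0.1745 0.06 0 0 0;0.0876 -0.051 -0.1745 0.085 0 0 0;0.0876 -0.051 -0.1745 0.095 0 0 0;0.0876 -0.051 -0.1745 0.1035 0 0 0;0.0876 -0.051 -0.1745 0.1035 0 0 0"
}}

```text
clock: 32.9
tool_pos: [0.5589, -0.144, 0.4161]
orientation: [-179.9, -0.0, -4.9]
force: [0.2, -0.3, 0.2]
opening: 0.0876
```

```bash
python3 - <<'E'
from avg import *
A=avg('side',3)
o,p,R=st();print(p,o['orientation'],o['force'],o['opening'],o['clock'])
crop(A,'s24.png',320,170,460,290,5)
E
```

```text
[ 0.55908328 -0.14368029  0.41784164] [-179.92691783   -0.19160237   -4.90392317] [ 0.0059964   0.13830422 -0.61008793] 0.08754867589151871 33.05
```

View pics/s24.png

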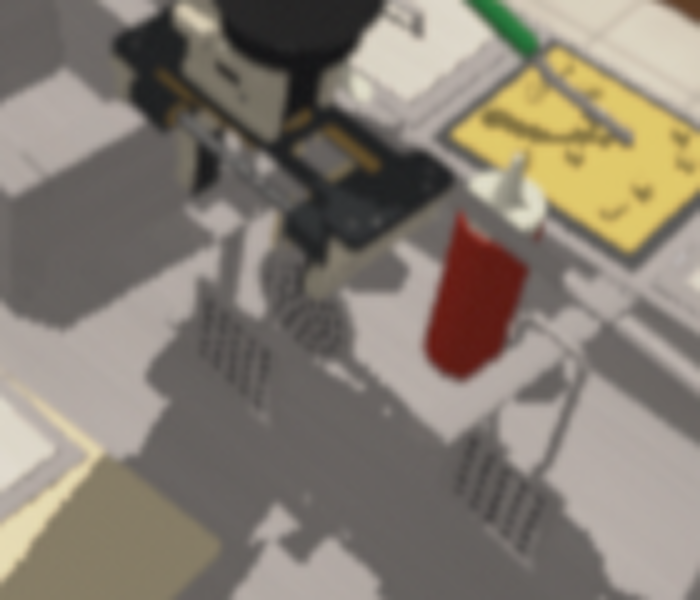

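Good. Grip, then lift and back off past the tip.

Emit:
{"op": "carry_out", "data": {
  "moves": "0.06 0 0 0 0 0 0;0.06 0 0 0 0 0 0;0.05 0 0 0 0 0 0;0.05 0 0 0 0 0 0;0.03 0 0 0 0 0 0;0.03 0 0 0 0 0 0;0.03 0 0 0 0 0 0;0.03 0 0 0 0 0 0;0.03 0 0 -0.003 0 0 0;0.03 0 0 -0.008 0 0 0;0.03 0 0 -0.013 0 0 0;0.03 0 0 -0.018 0 0 0;0.03 0 0 -0.023 0 0 0;0.03 0 0 -0.026 0 0 0;0.03 0 0 -0.028 0 0 0;0.03 0 0 -0.028 0 0 0"
}}

```text
clock: 34.65
tool_pos: [0.5586, -0.1435, 0.4449]
orientation: [-179.9, -0.1, -4.9]
force: [-0.4, -0.4, -0.7]
opening: 0.0463
```

```bash
python3 - <<'E'
from avg import *
A=avg('side',3)
o,p,R=st();print(p,o['orientation'],o['force'],o['opening'],o['clock'])
crop(A,'s25.png',320,170,460,290,5)
E
```

```text
[ 0.55855109 -0.14345507  0.44441842] [-1.79919230e+02 -6.65510984e-02 -4.90216701e+00] [ 0.36137317  0.54377843 -1.03609011] 0.04628541053542978 34.8
```

View pics/s25.png

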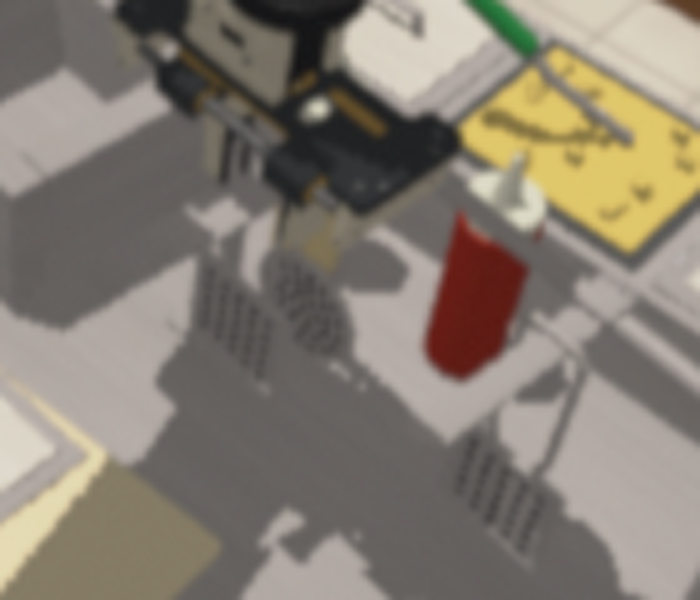

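Emit:
{"op": "carry_out", "data": {
  "moves": "0.03 -0.001 0 0 0 0 0;0.03 -0.003 0 0 0 0 0;0.03 -0.006 0 0 0 0 0;0.03 -0.01 0 0 0 0 0;0.03 -0.015 0 0 0 0 0;0.03 -0.021 0 0 0 0 0;0.03 -0.027 0 0 0 0 0;0.03 -0.033 0 0 0 0 0;0.03 -0.04 0 0 0 0 0;0.03 -0.047 0 0 0 0 0;0.03 -0.054 0 0 0 0 0;0.03 -0.061 0 0 0 0 0;0.03 -0.068 0 0 0 0 0;0.03 -0.075 0 0 0 0 0;0.03 -0.081 0 0 0 0 0;0.03 -0.086 0 0 0 0 0;0.03 -0.09 0 0 0 0 0;0.03 -0.092 0 0 0 0 0;0.03 -0.093 0 0 0 0 0"
}}

```text
clock: 36.7
tool_pos: [0.4658, -0.1355, 0.4446]
orientation: [-179.9, -0.1, -4.9]
force: [0.1, 0.3, -0.6]
opening: 0.0463
```

```bash
python3 - <<'E'
from avg import *
A=avg('side',3)
o,p,R=st();print(p,o['force'],o['opening'],o['clock'])
crop(A,'s26.png',320,170,460,290,4)
D=down(PSI)
SQ=SP+.0015*HY
for s in(.18,.085):print(to(hk(SQ,s,.444),D))
E
```

```text
[ 0.46605511 -0.13554623  0.44448752] [ 2.47073797e-04 -5.80577057e-01 -1.73089577e+00] 0.04593966774440571 36.85
(array([0.0046, 0.1744, 0.0003]), array([-0.0013, -0.0015,  0.    ]))
(array([0.0996, 0.1744, 0.0004]), array([-0.0013, -0.0015,  0.    ]))
```

View pics/s26.png

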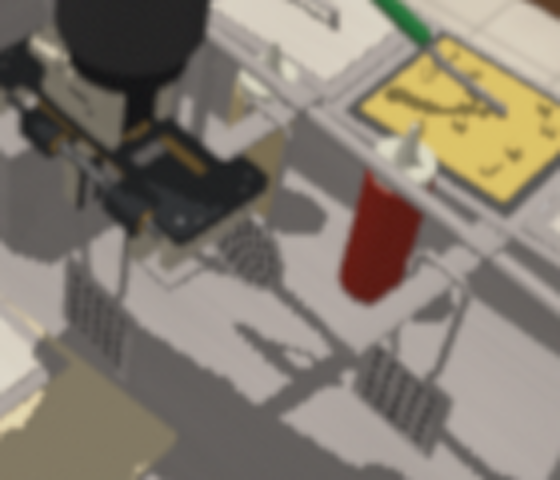

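Emit:
{"op": "carry_out", "data": {
  "moves": "0.03 0 0.002 0 0 0 0;0.03 0 0.006 0 0 0 0;0.03 0 0.012 0 0 0 0;0.03 0 0.02 0 0 0 0;0.03 0 0.03 0 0 0 0;0.03 0 0.041 0 0 0 0;0.03 0 0.053 0 0 0 0;0.03 0 0.065 0 0 0 0;0.03 0 0.077 0 0 0 0;0.03 0 0.089 0 0 0 0;0.03 0 0.101 0 0 0 0;0.03 0 0.113 0 0 0 0;0.03 0 0.125 0 0 0 0;0.03 0 0.137 0 0 0 0;0.03 0 0.148 0 0 0 0;0.03 0 0.157 0 0 0 0;0.03 0 0.165 0 0 0 0;0.03 0 0.171 0 0 0 0;0.03 0 0.174 0 0 0 0;0.03 0 0.1745 0 0 0 0"
}}

```text
clock: 38.85
tool_pos: [0.451, -0.3096, 0.4442]
orientation: [-179.9, -0.1, -4.9]
force: [0.5, -0.7, -0.4]
opening: 0.0463
```

Emit:
{"op": "carry_out", "data": {
  "moves": "0.03 0.001 0 0 0 0 0;0.03 0.003 0 0 0 0 0;0.03 0.006 0 0 0 0 0;0.03 0.01 0 0 0 0 0;0.03 0.015 0 0 0 0 0;0.03 0.021 0 0 0 0 0;0.03 0.027 0 0 0 0 0;0.03 0.033 0 0 0 0 0;0.03 0.039 0 0 0 0 0;0.03 0.046 0 0 0 0 0;0.03 0.053 0 0 0 0 0;0.03 0.06 0 0 0 0 0;0.03 0.067 0 0 0 0 0;0.03 0.074 0 0 0 0 0;0.03 0.081 0 0 0 0 0;0.03 0.087 0 0 0 0 0;0.03 0.092 0 0 0 0 0;0.03 0.096 0 0 0 0 0;0.03 0.098 0 0 0 0 0;0.03 0.098 0 0 0 0 0"
}}

```text
clock: 40.85
tool_pos: [0.5489, -0.3178, 0.4443]
orientation: [-179.9, -0.1, -4.9]
force: [0.0, -0.1, -0.4]
opening: 0.0463
```

```bash
python3 - <<'E'
from avg import *
A=avg('side',3)
o,p,R=st();print(p,o['force'],o['opening'],o['clock'])
crop(A,'s27.png',350,190,490,310,5)
print((hk(SP,0,0)-p)@HX,(p-SP)@HY)
E
```

```text
[ 0.54848544 -0.31776563  0.44452148] [ 0.61269883  0.10405728 -1.13221329] 0.04664192770251479 41.0
0.08695298241924619 0.0014122771859341923
```

View pics/s27.png

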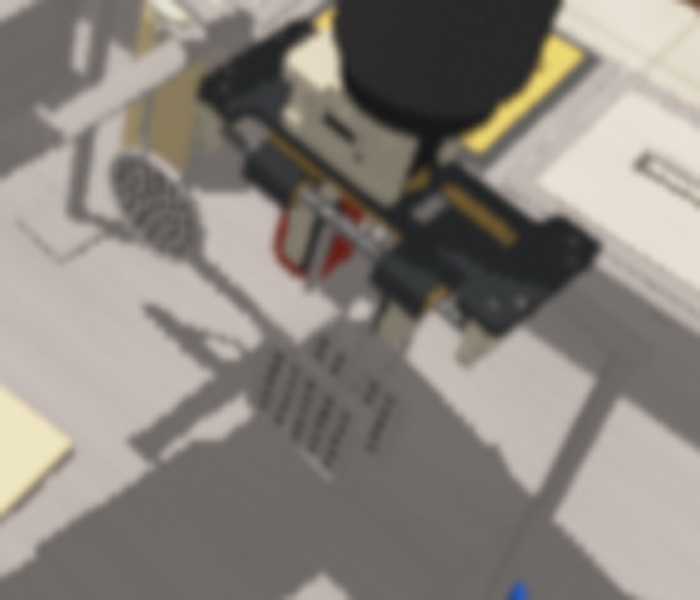

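Two heads show together on the spare side. Lower and release.

Emit:
{"op": "carry_out", "data": {
  "moves": "0.03 0 0 0.003 0 0 0;0.03 0 0 0.007 0 0 0;0.03 0 0 0.012 0 0 0;0.03 0 0 0.017 0 0 0;0.03 0 0 0.021 0 0 0;0.03 0 0 0.024 0 0 0;0.03 0 0 0.026 0 0 0;0.03 0 0 0.028 0 0 0;0.03 0 0 0.028 0 0 0;0.03 0 0 0.028 0 0 0"
}}

```text
clock: 42.0
tool_pos: [0.5488, -0.3178, 0.4167]
orientation: [-179.9, -0.1, -4.9]
force: [-0.5, -0.1, -0.2]
opening: 0.046
```

Emit:
{"op": "carry_out", "data": {
  "moves": "0.03 0 0 0.001 0 0 0;0.03 0 0 0.002 0 0 0;0.03 0 0 0.002 0 0 0"
}}

```text
clock: 42.3
tool_pos: [0.5487, -0.3177, 0.4165]
orientation: [-180.0, -0.2, -4.9]
force: [-3.7, 3.9, 10.1]
opening: 0.0463
```

Contact. Release and rise.

Emit:
{"op": "carry_out", "data": {
  "moves": "0.047 0 0 -0.0015 0 0 0;0.055 0 0 -0.0015 0 0 0;0.065 0 0 -0.0015 0 0 0;0.075 0 0 -0.0015 0 0 0;0.0876 0 0 -0.0015 0 0 0;0.0876 0 0 -0.0015 0 0 0;0.0876 0 0 -0.0015 0 0 0;0.0876 0 0 -0.0015 0 0 0;0.0876 0 0 -0.02 0 0 0;0.0876 0 0 -0.05 0 0 0;0.0876 0 0 -0.08 0 0 0;0.0876 0 0 -0.105 0 0 0;0.0876 0 0 -0.105 0 0 0"
}}

```text
clock: 43.6
tool_pos: [0.5487, -0.3182, 0.5239]
orientation: [179.9, -0.5, -4.9]
force: [0.2, 0.9, -0.2]
opening: 0.0877
```

```bash
python3 - <<'E'
from avg import *
A=avg('side',6)
o,p,R=st();print(p,o['force'],o['opening'],o['clock'])
crop(A,'s28.png',340,170,480,290,5)
D=down(PSI)
for z in(.52,.416):print(to(hk(FU+.002*HY,.032,z),D))
for l in['square_skimmer2_grip','round_skimmer_grip']:print(l,[(d['at'],d['confidence']) for d in ctrl.mark_of(A,l)])
E
```

```text
[ 0.54851258 -0.31780054  0.51831147] [ 0.71202892 -0.63704184  0.03492302] 0.08750448426325805 43.9
(array([ 0.0549, -0.1746, -0.0014]), array([-0.0018,  0.0002, -0.    ]))
(array([ 0.0549, -0.1744,  0.1026]), array([-0.0018,  0.0002, -0.    ]))Traceback (most recent call last):
  File "<stdin>", line 7, in <module>
ValueError: only the last four pictures can be asked about
```

View pics/s28.png

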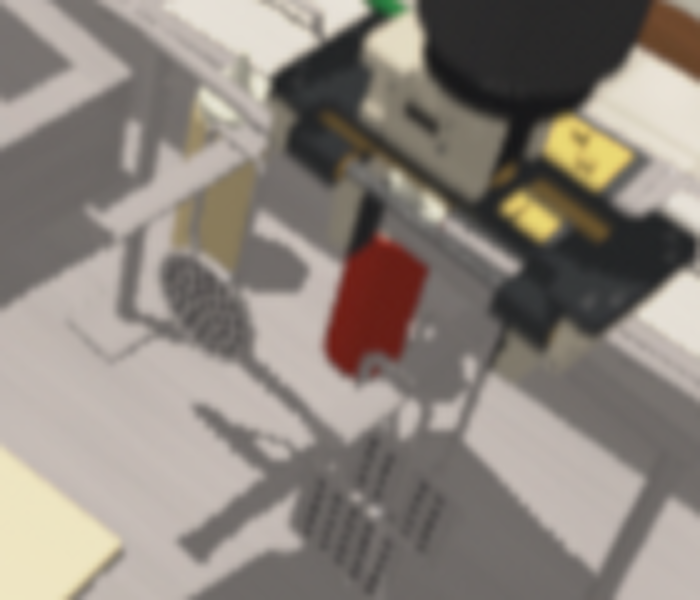

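Emit:
{"op": "carry_out", "data": {
  "moves": "0.0876 0.015 -0.05 -0.001 0 0 0;0.0876 0.03 -0.1 -0.001 0 0 0;0.0876 0.045 -0.14 -0.001 0 0 0;0.0876 0.055 -0.165 -0.001 0 0 0;0.0876 0.055 -0.1745 -0.001 0 0 0;0.0876 0.055 -0.1745 -0.001 0 0 0;0.0876 0.055 -0.1745 0.03 0 0 0;0.0876 0.055 -0.1745 0.06 0 0 0;0.0876 0.055 -0.1745 0.085 0 0 0;0.0876 0.055 -0.1745 0.095 0 0 0;0.0876 0.055 -0.1745 0.1025 0 0 0;0.0876 0.055 -0.1745 0.1025 0 0 0"
}}

```text
clock: 45.1
tool_pos: [0.6183, -0.1493, 0.4172]
orientation: [-179.9, -0.1, -4.9]
force: [-0.1, 0.8, -0.0]
opening: 0.088
```

```bash
python3 - <<'E'
from avg import *
A=avg('side',3)
o,p,R=st();print(p,o['force'],o['opening'],o['clock'])
crop(A,'s29.png',340,160,480,280,5)
E
```

```text
[ 0.61870998 -0.14884363  0.41867177] [ 0.34807708 -1.04235747 -0.64276926] 0.08730455883646275 45.25
```

View pics/s29.png

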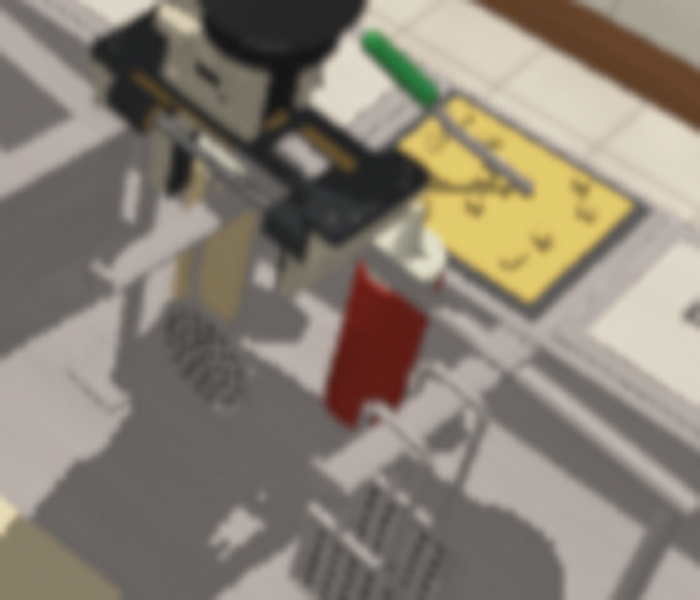

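Both squares clearly hang round the spare hook (cross wires at crop (395,425) and (450,385)). Grip the round one and lift.

Emit:
{"op": "carry_out", "data": {
  "moves": "0.06 0 0 0 0 0 0;0.06 0 0 0 0 0 0;0.05 0 0 0 0 0 0;0.05 0 0 0 0 0 0;0.03 0 0 0 0 0 0;0.03 0 0 0 0 0 0;0.03 0 0 0 0 0 0;0.03 0 0 0 0 0 0;0.03 0 0 -0.003 0 0 0;0.03 0 0 -0.008 0 0 0;0.03 0 0 -0.013 0 0 0;0.03 0 0 -0.018 0 0 0;0.03 0 0 -0.023 0 0 0;0.03 0 0 -0.026 0 0 0;0.03 0 0 -0.028 0 0 0;0.03 0 0 -0.028 0 0 0"
}}

```text
clock: 46.85
tool_pos: [0.6184, -0.1486, 0.4456]
orientation: [-179.9, -0.1, -4.9]
force: [-0.4, 0.6, -0.0]
opening: 0.0465
```

Emit:
{"op": "carry_out", "data": {
  "moves": "0.03 -0.001 0 0 0 0 0;0.03 -0.003 0 0 0 0 0;0.03 -0.006 0 0 0 0 0;0.03 -0.01 0 0 0 0 0;0.03 -0.015 0 0 0 0 0;0.03 -0.021 0 0 0 0 0;0.03 -0.028 0 0 0 0 0;0.03 -0.036 0 0 0 0 0;0.03 -0.044 0 0 0 0 0;0.03 -0.053 0 0 0 0 0;0.03 -0.062 0 0 0 0 0;0.03 -0.071 0 0 0 0 0;0.03 -0.08 0 0 0 0 0;0.03 -0.09 0 0 0 0 0;0.03 -0.1 0 0 0 0 0;0.03 -0.11 0 0 0 0 0;0.03 -0.12 0 0 0 0 0;0.03 -0.13 0 0 0 0 0;0.03 -0.14 0 0 0 0 0;0.03 -0.15 0 0 0 0 0"
}}

```text
clock: 48.85
tool_pos: [0.4681, -0.1357, 0.4451]
orientation: [-179.9, -0.1, -4.9]
force: [0.4, -0.0, -0.8]
opening: 0.0458
```

```bash
python3 - <<'E'
from avg import *
A=avg('side',3)
o,p,R=st();print(p,o['force'],o['opening'],o['clock'])
crop(A,'s30.png',300,150,440,270,5)
E
```

```text
[ 0.46838983 -0.13576727  0.44537654] [ 1.00862454 -0.75385019 -1.29223633] 0.046552763065365876 49.0
```

View pics/s30.png

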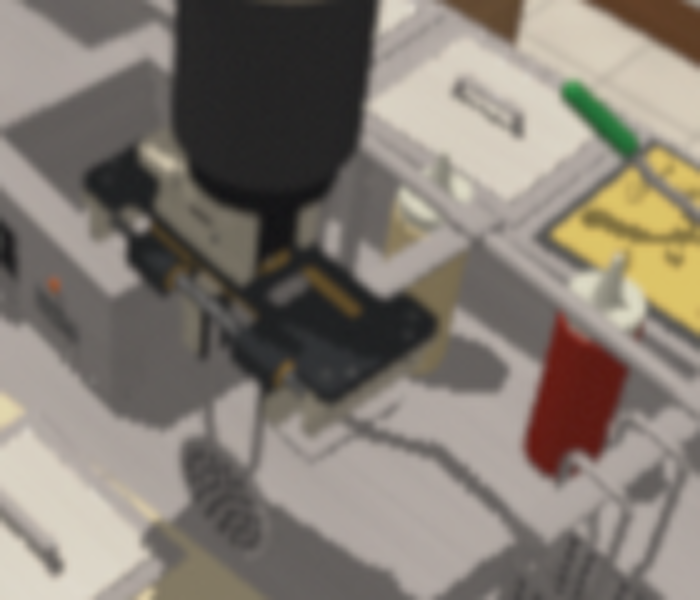

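```bash
python3 - <<'E'
from ov import *
from h import *
A=snap('side');b=np.load('b2.npy',allow_pickle=True).item()
a=np.load('a2.npy',allow_pickle=True).item()
Rz=Ro.from_euler('z',-7,degrees=True).as_matrix()
c=np.array([.655,.136,.13])
q=lambda x,y,z:c+Rz@[x,y,z]
pol=[([q(sx*.07,sy*.075,z) for sx,sy in((1,1),(1,-1),(-1,-1),(-1,1),(1,1))],col) for z,col in((0,(0,255,0)),(-.1,(0,0,255)))]+[([q(sx*.1,sy*.105,0) for sx,sy in((1,1),(1,-1),(-1,-1),(-1,1),(1,1))],(255,0,255))]
draw(A,'p1.png',285,140,375,230,8,pol);draw(b,'p2.png',250,130,330,210,9,pol)
i,j=cv2.imread('pics/p1.png'),cv2.imread('pics/p2.png')
cv2.imwrite('pics/p.png',cv2.resize(np.hstack([i,j]),None,fx=.55,fy=.55))
o,p,R=st();print(p)
E
```

```text
[ 0.46885459 -0.13577015  0.44530793]
```

View pics/p.png

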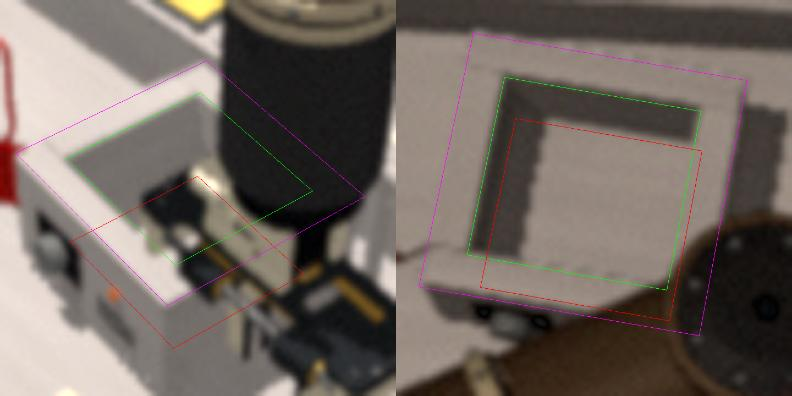

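```bash
cat >> h.py <<'E'
def panpose(x,y,z,th=16,yaw=-7):
    Rz=Ro.from_euler('z',yaw,degrees=True).as_matrix()
    g=np.array([.655,.136,0])+Rz@[x,y,0];g[2]=z
    R=down(yaw)@Ro.from_euler('x',-th,degrees=True).as_matrix()
    return g-.159*R[:,2],R
E
python3 - <<'E'
from h import *
print('lift .07; then')
o,p,R=st();D=down(-7)
print(to([.47,.10,.515],D))
P0=np.array([.47,.10,.515])
for q in[(-.035,.0625,.315),(-.035,.0625,.197),(-.088,.0625,.185)]:
    P,RR=panpose(*q);print(P,to(P,RR,P0,D),to(P,RR,*panpose(-.035,.0625,.315)))
E
```

```text
lift .07; then
(array([-0.0188, -0.2351, -0.0694]), array([-0.0015, -0.0023,  0.0368]))
[0.63321881 0.24579923 0.46784061] (array([ 0.1442, -0.1646,  0.0472]), array([-0.2793, -0.    , -0.    ])) (array([0., 0., 0.]), array([0., 0., 0.]))
[0.63321881 0.24579923 0.34984061] (array([ 0.1442, -0.1646,  0.1652]), array([-0.2793, -0.    , -0.    ])) (array([ 0.    , -0.0325,  0.1134]), array([0., 0., 0.]))
[0.58061386 0.2522583  0.33784061] (array([ 0.0912, -0.1646,  0.1772]), array([-0.2793, -0.    , -0.    ])) (array([-0.053 , -0.0358,  0.125 ]), array([0., 0., 0.]))
```

Emit:
{"op": "carry_out", "data": {
  "moves": "0.03 0 0 -0.005 0 0 0;0.03 0 0 -0.015 0 0 0;0.03 0 0 -0.03 0 0 0;0.03 0 0 -0.045 0 0 0;0.03 0 0 -0.058 0 0 0;0.03 0 -0.003 -0.066 0 0 0;0.03 -0.001 -0.01 -0.07 0 0 0;0.03 -0.002 -0.022 -0.07 0 0 0.005;0.03 -0.004 -0.038 -0.07 0 0 0.01;0.03 -0.006 -0.056 -0.07 0 0 0.015;0.03 -0.008 -0.076 -0.07 0 0 0.02;0.03 -0.01 -0.098 -0.07 0 0 0.025;0.03 -0.012 -0.12 -0.07 0 0 0.03;0.03 -0.014 -0.142 -0.07 0 0 0.035;0.03 -0.016 -0.164 -0.07 0 0 0.037;0.03 -0.017 -0.185 -0.07 0 0 0.037;0.03 -0.018 -0.204 -0.07 0 0 0.037;0.03 -0.019 -0.219 -0.07 0 0 0.037;0.03 -0.019 -0.23 -0.07 0 0 0.037;0.03 -0.019 -0.235 -0.07 0 0 0.037"
}}

```text
clock: 51.05
tool_pos: [0.47, 0.1008, 0.5151]
orientation: [-179.9, -0.1, -7.0]
force: [-0.3, -0.7, -0.4]
opening: 0.0463
```

Emit:
{"op": "carry_out", "data": {
  "moves": "0.03 0.004 -0.005 0 -0.01 0 0;0.03 0.01 -0.012 0 -0.03 0 0;0.03 0.018 -0.021 0 -0.05 0 0;0.03 0.028 -0.032 0 -0.07 0 0;0.03 0.038 -0.044 0.003 -0.09 0 0;0.03 0.049 -0.056 0.007 -0.11 0 0;0.03 0.06 -0.069 0.012 -0.13 0 0;0.03 0.071 -0.082 0.017 -0.15 0 0;0.03 0.082 -0.094 0.022 -0.17 0 0;0.03 0.093 -0.106 0.027 -0.19 0 0;0.03 0.104 -0.119 0.032 -0.21 0 0;0.03 0.114 -0.13 0.037 -0.23 0 0;0.03 0.124 -0.141 0.041 -0.25 0 0;0.03 0.133 -0.151 0.044 -0.265 0 0;0.03 0.139 -0.159 0.046 -0.275 0 0;0.03 0.143 -0.163 0.047 -0.279 0 0;0.03 0.144 -0.1646 0.047 -0.279 0 0;0.03 0.144 -0.1646 0.047 -0.279 0 0"
}}

```text
clock: 52.85
tool_pos: [0.6331, 0.2457, 0.469]
orientation: [164.1, -0.1, -7.0]
force: [-1.2, 1.0, -0.7]
opening: 0.0463
```

```bash
python3 - <<'E'
from avg import *
A=avg('side',3);B=avg('top',2)
o,p,R=st();print(p,o['orientation'],o['force'],o['opening'],o['clock'])
crop(A,'s31.png',260,110,400,240,5)
P0,R0=p,R
for q in[(-.035,.0625,.315),(-.035,.0625,.197),(-.088,.0625,.185)]:
    P,RR=panpose(*q);print(to(P,RR))
E
```

```text
[0.63279629 0.24534151 0.46940959] [ 1.64136139e+02 -1.20135793e-01 -7.03085483e+00] [ 0.45869073 -0.05072793 -1.53193418] 0.04603307828933454 53.1
(array([ 0.0004, -0.0009,  0.0014]), array([-0.0024, -0.0019, -0.0011]))
(array([ 1.000e-04, -3.320e-02,  1.149e-01]), array([-0.0024, -0.0019, -0.0011]))
(array([-0.0529, -0.0364,  0.1263]), array([-0.0024, -0.0019, -0.0011]))
```

View pics/s31.png

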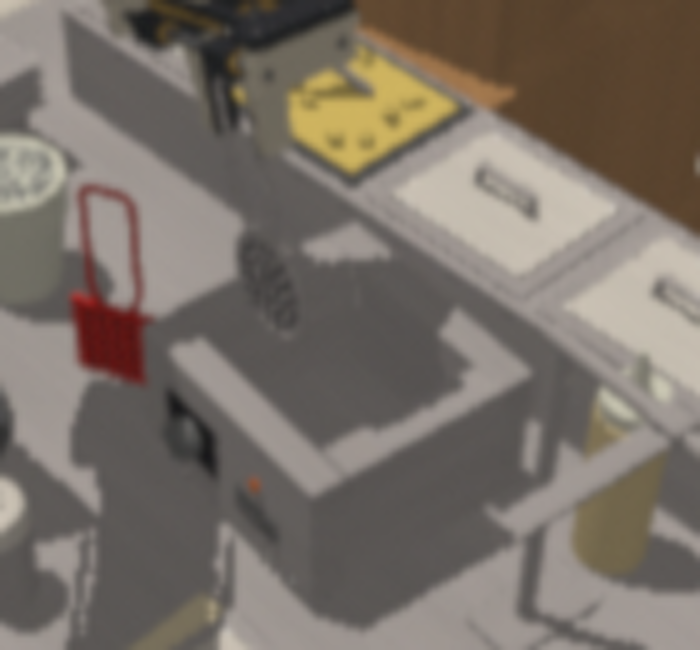

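```bash
python3 - <<'E'
from ov import *
from avg import avg
A=avg('side',4);B=avg('top',4)
o,p,R=st();c=p+R@[0,0,.284];
pol=[([c+.0425*(np.cos(t)*R[:,1]+np.sin(t)*R[:,2]) for t in np.linspace(0,6.3,40)],(0,255,0))]
P=lambda y,z:p+R@[0,y,z]
pol.append(([P(.0205,.2),P(.0205,.134),P(-.0205,.134),P(-.0205,.2)],(255,0,255)))
draw(A,'p1.png',285,120,345,190,10,pol);draw(B,'p2.png',235,100,325,190,8,pol)
cv2.imwrite('pics/p.png',cv2.resize(np.hstack([cv2.imread('pics/p1.png')[:700],np.pad(cv2.imread('pics/p2.png'),((0,0),(0,0),(0,0)))[:700]]),None,fx=.6,fy=.6))
E
```

```text
(no output)
```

View pics/p.png

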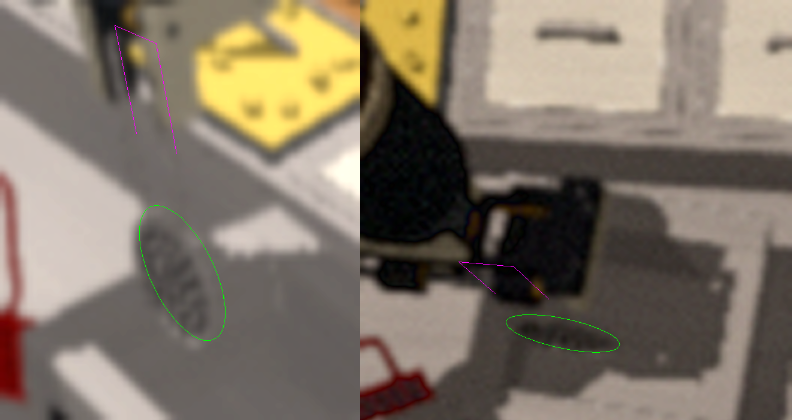

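Emit:
{"op": "carry_out", "data": {
  "moves": "0.03 0 0.002 0.005 0 0 0;0.03 0 0 0.012 0 0 0;0.03 0 -0.003 0.02 0 0 0;0.03 0 -0.005 0.028 0 0 0;0.03 0 -0.008 0.037 0 0 0;0.03 0 -0.011 0.047 0 0 0;0.03 0 -0.014 0.057 0 0 0;0.03 0 -0.016 0.067 0 0 0;0.03 0 -0.019 0.076 0 0 0;0.03 0 -0.022 0.085 0 0 0;0.03 0 -0.024 0.093 0 0 0;0.03 0 -0.026 0.099 0 0 0;0.03 0 -0.027 0.104 0 0 0;0.03 0 -0.028 0.108 0 0 0;0.03 0 -0.029 0.11 0 0 0;0.03 0 -0.029 0.11 0 0 0"
}}

```text
clock: 55.1
tool_pos: [0.633, 0.2435, 0.3549]
orientation: [164.1, -0.1, -7.0]
force: [0.4, -0.5, -0.7]
opening: 0.046
```

```bash
python3 - <<'E'
from avg import *
A=avg('side',3);B=avg('top',2)
o,p,R=st();print(p,o['orientation'],o['force'],o['opening'],o['clock'])
crop(A,'s32.png',260,110,400,240,5);crop(B,'t32.png',240,120,340,220,5)
for q in[(-.035,.0595,.197),(-.035,.0595,.193),(-.06,.0595,.189),(-.088,.0595,.183)]:
    P,RR=panpose(*q);print(to(P,RR))
E
```

```text
[0.63304867 0.24348999 0.35537134] [ 1.64118716e+02 -1.12275746e-01 -7.01983848e+00] [ 0.02191972 -0.31480511 -0.53074783] 0.04620585397259596 55.35
(array([-0.0001, -0.0009,  0.0055]), array([-0.0021, -0.0018, -0.0009]))
(array([-0.0001, -0.0019,  0.0094]), array([-0.0021, -0.0018, -0.0009]))
(array([-0.0251, -0.003 ,  0.0132]), array([-0.0021, -0.0018, -0.0009]))
(array([-0.0532, -0.0046,  0.0189]), array([-0.0021, -0.0018, -0.0009]))
```

View pics/s32.png

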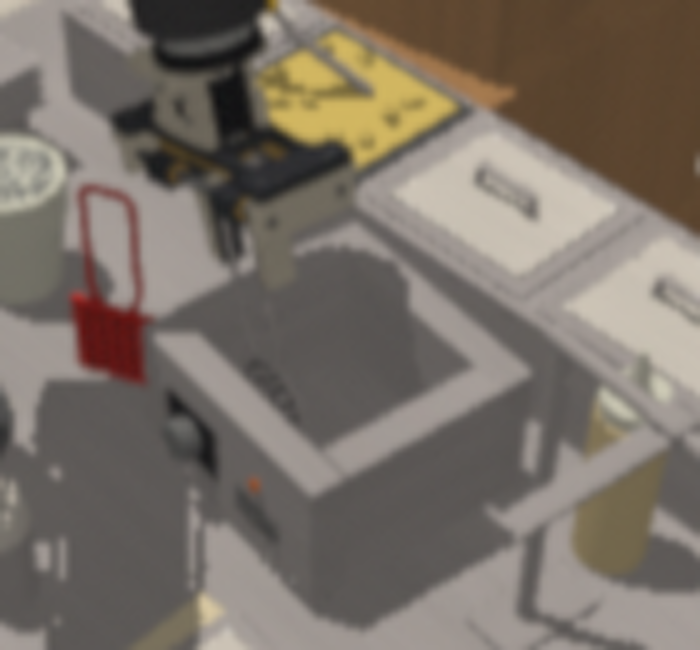

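View pics/t32.png

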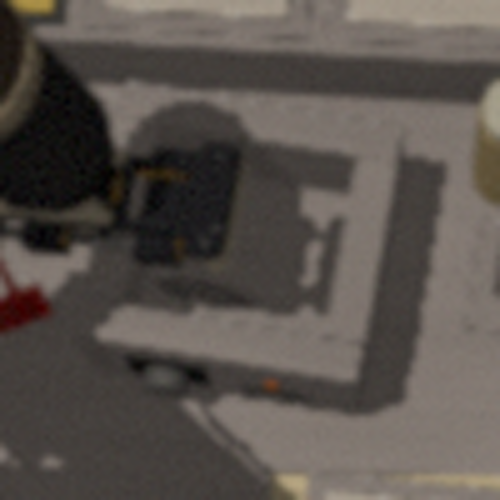

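Emit:
{"op": "carry_out", "data": {
  "moves": "0.03 0 -0.0005 0.003 0 0 0;0.03 0 -0.001 0.005 0 0 0;0.03 0 -0.0015 0.007 0 0 0;0.03 0 -0.002 0.0085 0 0 0;0.03 0 -0.002 0.01 0 0 0;0.03 0 -0.002 0.01 0 0 0"
}}

```text
clock: 55.95
tool_pos: [0.6337, 0.243, 0.3484]
orientation: [164.2, -0.4, -6.9]
force: [-1.3, 2.0, 15.0]
opening: 0.0462
```

Emit:
{"op": "carry_out", "data": {
  "moves": "0.03 0 0 -0.002 0 0 0;0.03 -0.004 0 -0.002 0 0 0;0.03 -0.009 0 -0.002 0 0 0;0.03 -0.014 0 -0.0015 0 0 0;0.03 -0.02 0 -0.001 0 0 0;0.03 -0.026 0 -0.0003 0 0 0;0.03 -0.032 -0.001 0.0008 0 0 0;0.03 -0.038 -0.001 0.002 0 0 0;0.03 -0.044 -0.0015 0.0035 0 0 0;0.03 -0.049 -0.002 0.005 0 0 0;0.03 -0.053 -0.002 0.006 0 0 0;0.03 -0.053 -0.002 0.006 0 0 0"
}}

```text
clock: 57.15
tool_pos: [0.581, 0.2495, 0.3399]
orientation: [164.1, -0.3, -6.9]
force: [3.6, -1.0, 4.4]
opening: 0.046
```

```bash
python3 - <<'E'
from avg import *
A=avg('side',4);B=avg('top',3)
o,p,R=st();print(p,o['orientation'],o['force'],o['opening'],o['clock'])
crop(A,'s33.png',260,120,380,220,6);crop(B,'t33.png',240,120,340,220,5)
E
```

```text
[0.58122173 0.24957943 0.33967153] [164.13353562  -0.23053387  -6.97669284] [ 3.12694579 -0.59999528  6.03750381] 0.046059861866534824 57.5
```

View pics/s33.png

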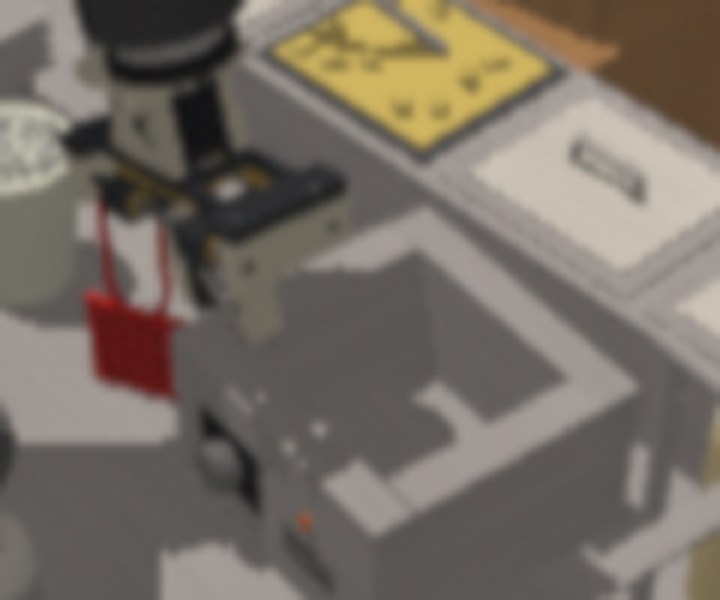

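View pics/t33.png

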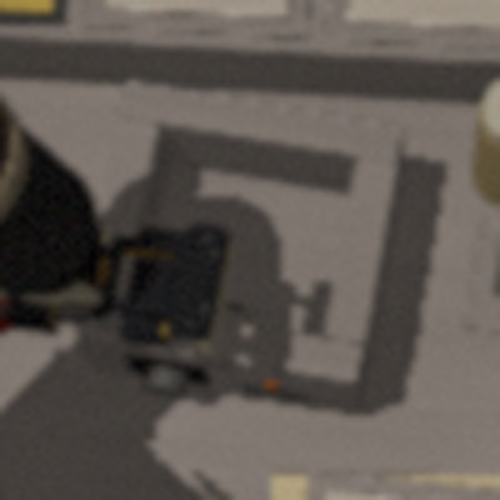

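Emit:
{"op": "carry_out", "data": {
  "moves": "0.047 0 0 -0.0005 0 0 0;0.05 0 0 -0.0005 0 0 0;0.055 0 0 -0.0005 0 0 0;0.06 0 0 -0.0005 0 0 0;0.07 0 0 -0.0005 0 0 0;0.08 0 0 -0.0005 0 0 0;0.0876 0 0 -0.0005 0 0 0;0.0876 0 0 -0.0005 0 0 0;0.0876 0 0 -0.0005 0 0 0"
}}

```text
clock: 58.4
tool_pos: [0.5804, 0.2495, 0.339]
orientation: [164.1, -0.1, -7.0]
force: [-0.3, -0.7, 0.4]
opening: 0.0869
```

```bash
python3 - <<'E'
from avg import *
A=avg('side',4)
o,p,R=st();print(p,o['orientation'],o['force'],o['opening'],o['clock'])
crop(A,'s34.png',260,120,380,220,6)
E
```

```text
[0.58035407 0.24950917 0.33897013] [ 1.64098008e+02 -8.88822096e-02 -7.02068925e+00] [-0.74791624  0.6087941  -0.24549827] 0.08693849968037601 58.6
```

View pics/s34.png

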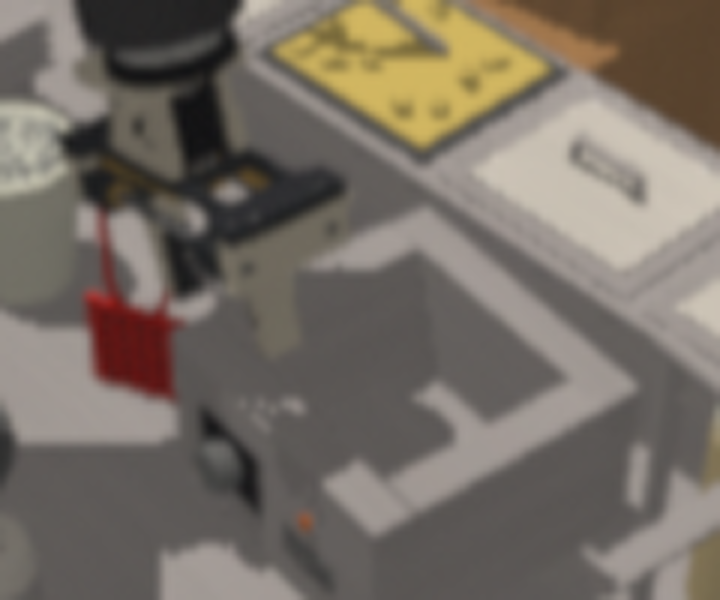

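Emit:
{"op": "carry_out", "data": {
  "moves": "0.0876 0 0 -0.01 0 0 0;0.0876 0 0 -0.025 0 0 0;0.0876 0 0 -0.045 0 0 0;0.0876 0 0 -0.07 0 0 0;0.0876 0 0 -0.1 0 0 0;0.0876 0 0 -0.14 0 0 0;0.0876 0 0 -0.18 0 0 0;0.0876 -0.05 0 -0.2 0 0 0;0.0876 -0.1 0 -0.2 0 0 0;0.0876 -0.15 0 -0.2 0 0 0;0.0876 -0.15 0 -0.2 0 0 0"
}}

```text
clock: 59.7
tool_pos: [0.434, 0.3222, 0.5335]
orientation: [164.3, -0.1, -6.8]
force: [0.6, 0.1, 0.2]
opening: 0.0876
```

```bash
python3 - <<'E'
from avg import *
A=avg('side',4);B=avg('top',4)
o,p,R=st();print(p,o['orientation'],o['force'],o['opening'],o['clock'])
crop(A,'s35.png',200,120,360,240,5);crop(B,'t35.png',170,120,330,250,5)
E
```

```text
[0.43882248 0.32220881 0.53048389] [ 1.64031109e+02 -6.16002721e-02 -7.09888779e+00] [-0.2703879   0.14021439 -0.08493425] 0.0877385186206151 60.1
```

View pics/s35.png

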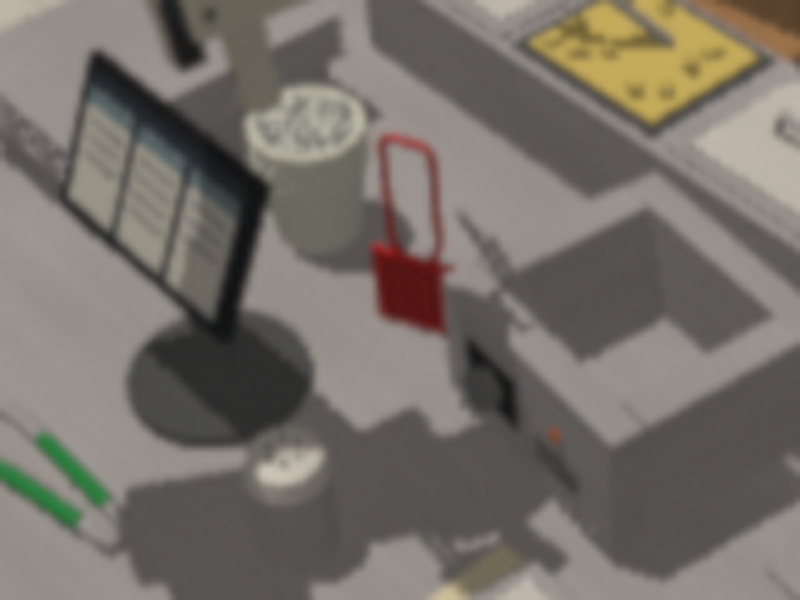

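View pics/t35.png

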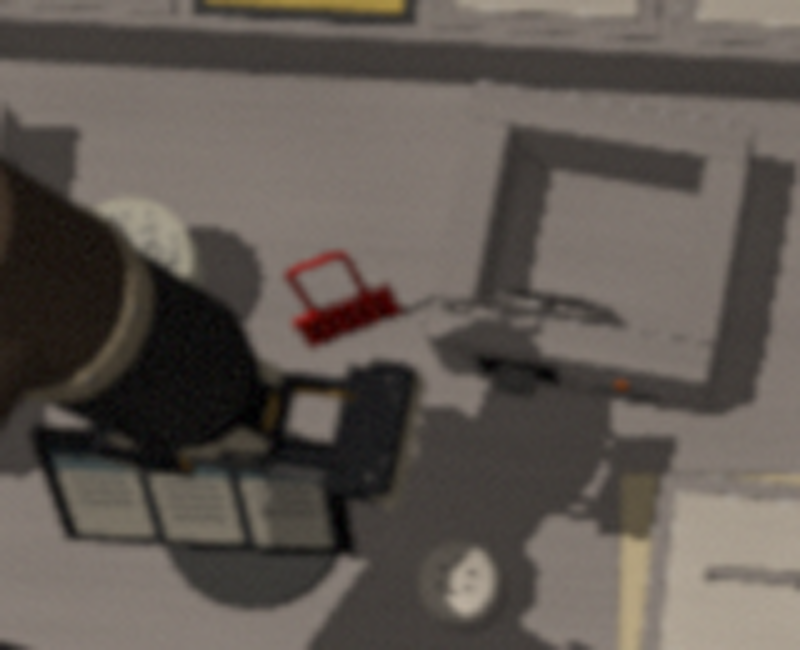

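```bash
python3 - <<'E'
from avg import *
A=avg('side',6);B=avg('top',6)
print(tri(A,(162.5,292),B,(180.5,258)))
def e(p,f,l,t,r,b,s):
    im=cv2.resize(p['image'][t:b,l:r,::-1],None,fx=s,fy=s,interpolation=cv2.INTER_CUBIC)
    L=cv2.cvtColor(im,cv2.COLOR_BGR2LAB);L[:,:,0]=cv2.createCLAHE(5,(2,2)).apply(L[:,:,0]);cv2.imwrite('pics/'+f,cv2.cvtColor(L,cv2.COLOR_LAB2BGR))
e(A,'s36.png',280,150,340,200,12);e(B,'t36.png',245,165,305,205,12)
A=snap('side');B=snap('top')
for l in('round_skimmer_grip','round_skimmer_head'):
  for P in(A,B): print(l,[(d['at'],round(d['confidence'],2)) for d in ctrl.mark_of(P,l)])
E
```

```text
(array([0.57673892, 0.23217336, 0.19599738]), np.float64(0.0038337503588214915))
round_skimmer_grip [([172.3, 298.5], 0.52), ([383.8, 365.0], 0.3)]
round_skimmer_grip [([179.2, 265.4], 0.7), ([179.6, 278.0], 0.34)]
round_skimmer_head [([192.6, 314.8], 0.4)]
round_skimmer_head [([181.2, 278.4], 0.55)]
```

View pics/s36.png

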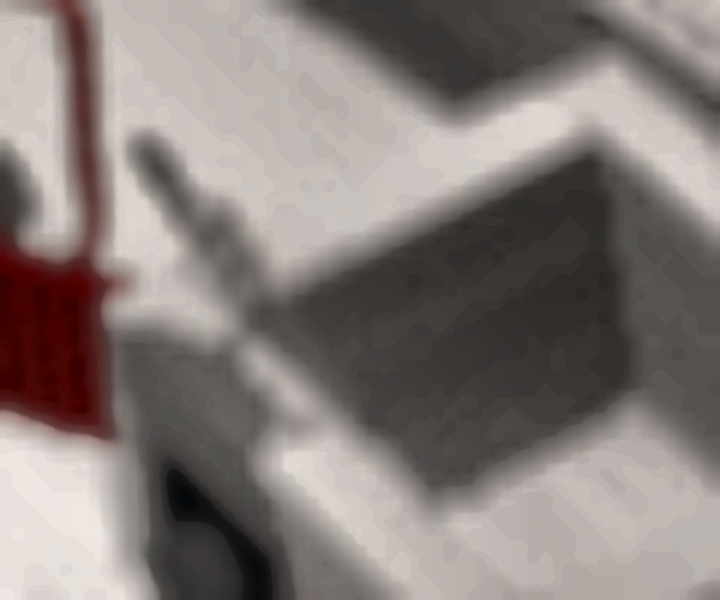

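View pics/t36.png

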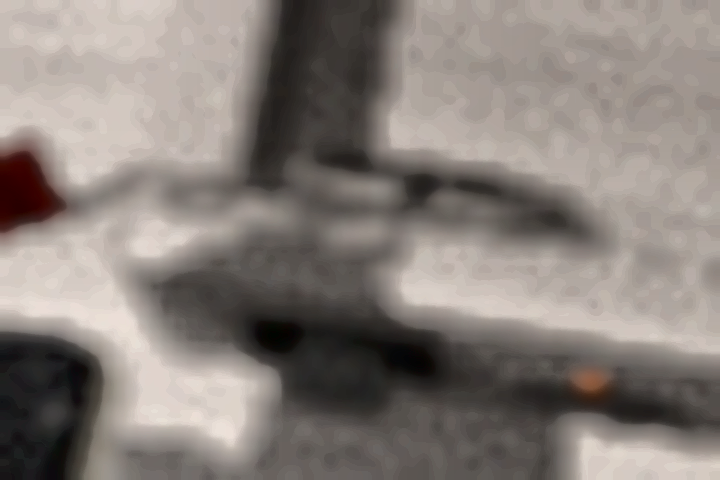

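```bash
python3 - <<'E'
from f import *
g=tri(a,(172.3,298.5),b,(179.2,265.4));h=tri(a,(192.6,314.8),b,(181.2,278.4));print(g,h)
from ov import *
A=snap('side');B=snap('top')
# fit skimmer pose: params grip pos, direction; draw candidates
Rz=Ro.from_euler('z',-7,degrees=True).as_matrix()
def sk(yc,xb,th,ph):
    # pan frame; disc bottom contact
    R=Ro.from_euler('xy',[-th,-ph],degrees=True).as_matrix()  # extrinsic
    # center height so lowest disc point at floor
    n=R[:,0]; h=.0425*np.sqrt(max(0,1-n[2]**2))
    c=np.array([xb,yc,-.1+h])
    W=lambda y,z:np.array([.655,.136,.13])+Rz@(c+R@np.array([0,y,z]))
    pol=[([W(.0425*np.cos(t),.0425*np.sin(t)) for t in np.linspace(0,6.3,40)],(0,255,0)),([W(.0205,.04),W(.0205,.153),W(-.0205,.153),W(-.0205,.04)],(255,0,255))]
    return pol,W(0,.125)
for i,v in enumerate([(.028,-.045,25,18),(.03,-.045,32,14)]):
    pol,g=sk(*v);print(v,g)
    draw(A,'q1.png',280,145,345,210,8,pol);draw(B,'q2.png',245,155,310,220,8,pol)
    cv2.imwrite(f'pics/q_{i}.png',np.hstack([cv2.imread('pics/q1.png'),cv2.imread('pics/q2.png')])[::1])
q=np.vstack([cv2.imread('pics/q_0.png'),cv2.imread('pics/q_1.png')]);cv2.imwrite('pics/q.png',cv2.resize(q,None,fx=.58,fy=.58))
E
```

```text
(array([0.59158164, 0.21311526, 0.15363923]), np.float64(0.009104143630988257)) (array([0.61905759, 0.17036998, 0.05856695]), np.float64(0.008679020878699649))
(0.028, -0.045, 25, 18) [0.58543867 0.22597534 0.17816364]
(0.03, -0.045, 32, 14) [0.5966101  0.24013203 0.17409475]
```

View pics/q.png

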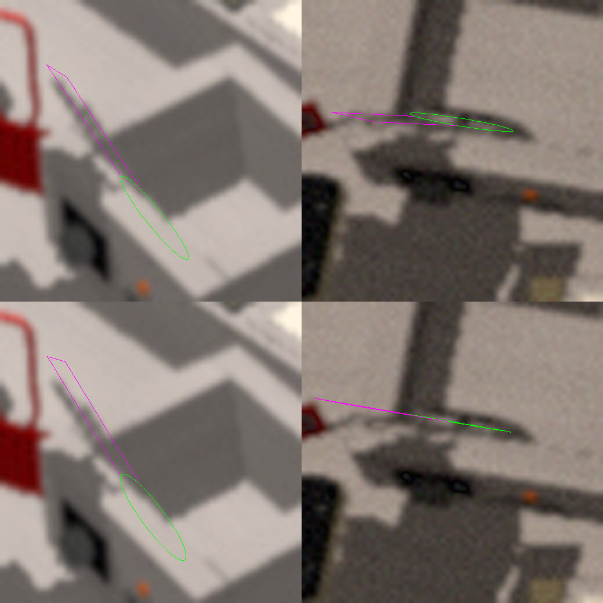

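Emit:
{"op": "carry_out", "data": {
  "moves": "0.0876 -0.05 -0.03 -0.05 0 0 0;0.0876 -0.1 -0.1 -0.05 0.1 0 0;0.0876 -0.14 -0.15 -0.05 0.279 0 0;0.0876 -0.18 -0.2 -0.05 0.279 0 0;0.0876 -0.2 -0.25 -0.05 0.279 0 0;0.0876 -0.2 -0.25 -0.05 0.279 0 0;0.0876 -0.2 -0.25 -0.05 0.279 0 0;0.0876 -0.2 -0.25 -0.05 0.279 0 0;0.0876 -0.2 -0.25 -0.05 0.279 0 0;0.0876 -0.2 -0.25 -0.05 0.279 0 0"
}}

```text
clock: 62.1
tool_pos: [0.2708, 0.5986, 0.5107]
orientation: [-179.9, -0.1, -7.0]
force: [0.2, 0.3, 0.9]
opening: 0.0876
```

```bash
python3 - <<'E'
from avg import *
A=avg('side',5);B=avg('top',5)
np.save('a3.npy',A,allow_pickle=True);np.save('b3.npy',B,allow_pickle=True)
o,p,R=st();print(p,o['orientation'],o['clock'])
crop(A,'s37.png',180,110,480,300,2);crop(B,'t37.png',160,120,480,290,2)
crop(A,'s38.png',340,170,480,290,5)
E
```

```text
[0.27063021 0.59874204 0.51054429] [-1.79900115e+02 -8.51987653e-02 -7.03864881e+00] 62.6
```

View pics/s37.png

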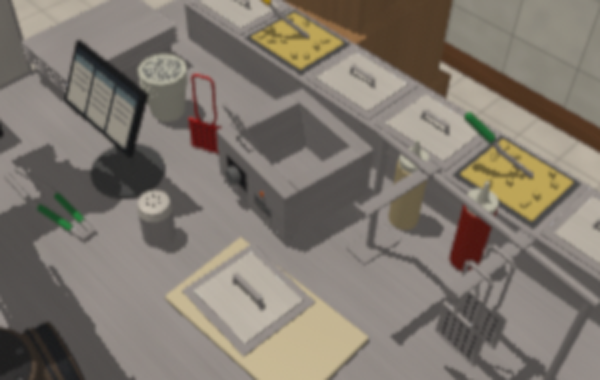

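View pics/t37.png

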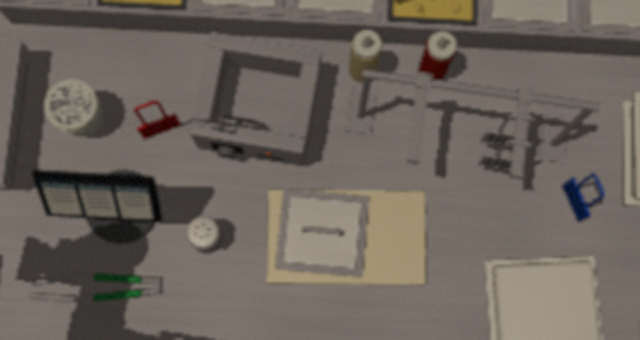

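View pics/s38.png

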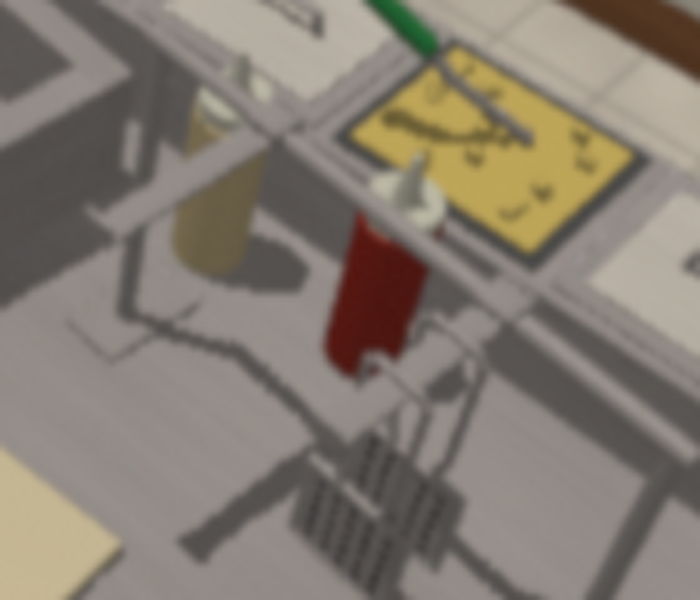

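```bash
python3 - <<'E'
from h import *
A=np.load('a3.npy',allow_pickle=True).item();B=np.load('b3.npy',allow_pickle=True).item()
crop(A,'u1.png',205,120,265,200,7);crop(B,'u2.png',170,195,250,240,8)
i,j=cv2.imread('pics/u1.png'),cv2.imread('pics/u2.png')
print(i.shape,j.shape)
E
```

```text
(560, 420, 3) (360, 640, 3)
```

View pics/u1.png

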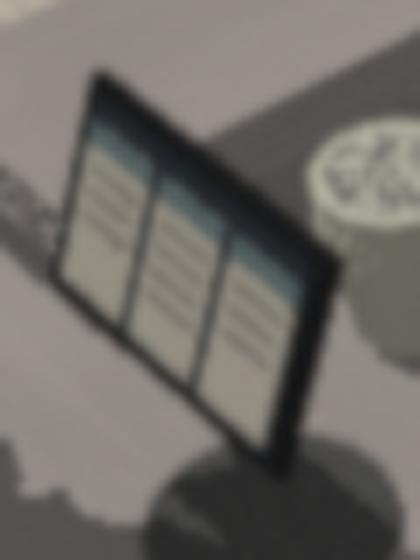

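View pics/u2.png

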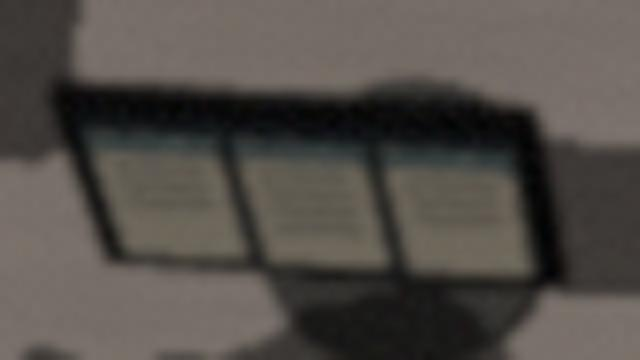

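```bash
python3 - <<'E'
from f import *
A=np.load('a3.npy',allow_pickle=True).item();B=np.load('b3.npy',allow_pickle=True).item()
P=lambda o,s,q:np.array(o)+np.array(q)/s-.5
obs=[(B,(-.012,.1025,.0625),P((170,195),8,(57,88))),(B,(-.012,-.1025,.0625),P((170,195),8,(530,108))),(B,(-.024,.1025,-.0625),P((170,195),8,(108,262))),(B,(-.024,-.1025,-.0625),P((170,195),8,(543,283))),
(A,(-.012,.1025,.0625),P((205,120),7,(100,68))),(A,(-.012,-.1025,.0625),P((205,120),7,(342,265))),(A,(-.024,.1025,-.0625),P((205,120),7,(52,275))),(A,(-.024,-.1025,-.0625),P((205,120),7,(270,470)))]
def f(v,sel):
    R=Ro.from_euler('z',v[2]).as_matrix()@Ro.from_euler('y',v[3]).as_matrix()
    r=[proj(p,np.array([v[0],v[1],v[4]])+R@np.array(u))-q for i,(p,u,q) in enumerate(obs) if i in sel]
    return np.concatenate(r+[[(v[4]-.195)*300]])
for sel in(range(8),range(4),range(4,8)):
    r=least_squares(f,[.447,.385,0,.4,.195],args=(sel,));print(r.x,np.degrees(r.x[2:4]),np.round(r.fun,1))
E
```

```text
[ 0.44941604  0.39156769 -0.00856987  0.37646688  0.19499354] [-0.49101743 21.56996363] [-2.1 -0.3 -0.1  1.  -1.5  0.2  1.8  1.2  0.9 -0.6  0.4 -1.3  0.3  0.7
  1.3  1.5 -0. ]
[0.45162619 0.39049923 0.00047071 0.37305473 0.19383269] [ 0.02696954 21.37446144] [-1.7 -0.5  0.3  0.3 -0.9 -0.2  2.4  0.4 -0.4]
[ 0.44814534  0.39433062 -0.01710678  0.37559801  0.19426531] [-0.98014635 21.52018101] [ 0.4 -0.7 -0.5 -1.2 -0.2  0.5  0.3  1.4 -0.2]
```

```bash
python3 - <<'E'
from h import *
H=(.4492,.388,.196)
P0,R0=tabpose(0,22,.12,H);print(P0,to(P0,R0))
P,R=tabpose(0,22,0,H)
for t in(22,23,24,25,26):
    Q,S=tabpose(0,t,0,H);print(t,to(Q,S,P,R))
E
```

```text
[0.55669278 0.388      0.51010437] (array([0.3097, 0.1741, 0.0006]), array([-0.3166, -0.2777,  1.4289]))
22 (array([0., 0., 0.]), array([0., 0., 0.]))
23 (array([ 0.    , -0.0037, -0.0003]), array([-0.0175,  0.    ,  0.    ]))
24 (array([ 0.    , -0.0074, -0.0005]), array([-0.0349,  0.    ,  0.    ]))
25 (array([ 0.    , -0.0111, -0.0007]), array([-0.0524,  0.    ,  0.    ]))
26 (array([ 0.    , -0.0148, -0.0007]), array([-0.0698,  0.    ,  0.    ]))
```

Emit:
{"op": "carry_out", "data": {
  "moves": "0.0876 0 0 -0.04 0 0 0;0.0876 0.31 0.174 -0.03 -0.3166 -0.2777 1.4289;0.0876 0.31 0.174 -0.03 -0.3166 -0.2777 1.4289;0.0876 0.31 0.174 -0.03 -0.3166 -0.2777 1.4289;0.0876 0.31 0.174 -0.03 -0.3166 -0.2777 1.4289;0.0876 0.31 0.174 -0.03 -0.3166 -0.2777 1.4289;0.0876 0.31 0.174 -0.03 -0.3166 -0.2777 1.4289;0.0876 0.31 0.174 -0.03 -0.3166 -0.2777 1.4289;0.0876 0.31 0.174 -0.03 -0.3166 -0.2777 1.4289;0.0876 0.31 0.174 -0.03 -0.3166 -0.2777 1.4289;0.0876 0.31 0.174 -0.03 -0.3166 -0.2777 1.4289;0.0876 0.31 0.174 -0.03 -0.3166 -0.2777 1.4289;0.0876 0.31 0.174 0 -0.3166 -0.2777 1.4289;0.0876 0.31 0.174 0 -0.3166 -0.2777 1.4289;0.0876 0.31 0.174 0 -0.3166 -0.2777 1.4289"
}}

```text
clock: 64.1
tool_pos: [0.5567, 0.3885, 0.5105]
orientation: [158.0, -0.1, -89.8]
force: [0.2, -0.8, 0.8]
opening: 0.0876
```

```bash
python3 - <<'E'
from h import *
H=(.4492,.388,.196)
o,p,R=st();print(p,o['orientation'])
for u in(.12,0):
  P0,R0=tabpose(0,22,u,H);print(P0,to(P0,R0))
A=snap('side');crop(A,'s40.png',190,80,310,210,4)
E
```

```text
[0.5567058  0.38854299 0.51046626] [ 1.57976850e+02 -7.77103282e-02 -8.98182905e+01]
[0.55669278 0.388      0.51010437] (array([ 0.0005, -0.0001,  0.0003]), array([ 0.0004, -0.0024,  0.0024]))
[0.51173999 0.388      0.3988423 ] (array([ 0.0002, -0.0002,  0.1203]), array([ 0.0004, -0.0024,  0.0024]))
```

View pics/s40.png

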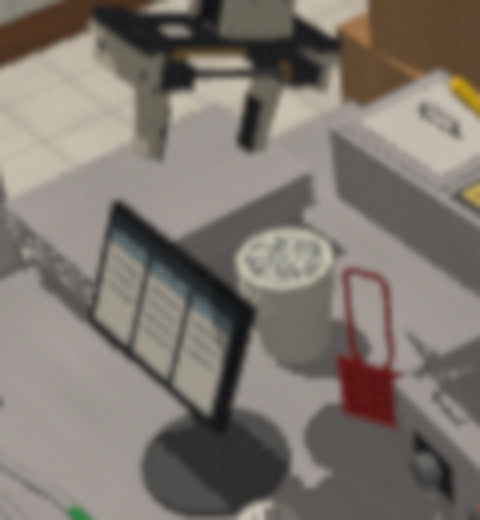

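Emit:
{"op": "carry_out", "data": {
  "moves": "0.0876 0 0 0.05 0 0 0;0.0876 0 0 0.09 0 0 0;0.0876 0 0 0.12 0 0 0;0.0876 0 0 0.12 0 0 0;0 0 0 0.12 0 0 0;0 0 0 0.12 0 0 0;0 0 0 0.12 0 0 0;0 0 0 0.12 0 0 0;0 0 0 0.12 0 0 0;0 0 0 0.12 0 0 0;0 0 0 0.12 0 0 0;0 0 0 0.12 0 0 0;0 0 0 0.12 0 0 0;0 0 0 0.12 0 0 0;0 0 0 0.12 0 0 0;0 0 0 0.12 0 0 0"
}}

```text
clock: 65.75
tool_pos: [0.5114, 0.3884, 0.3991]
orientation: [157.9, -0.0, -90.0]
force: [-3.5, 0.6, 0.3]
opening: 0.0124
```

Emit:
{"op": "carry_out", "data": {
  "moves": "0 0 -0.0037 -0.0003 -0.0175 0 0;0 0 -0.0037 -0.0003 -0.0175 0 0;0 0 -0.0074 -0.0005 -0.035 0 0;0 0 -0.0074 -0.0005 -0.035 0 0;0 0 -0.011 -0.0007 -0.0524 0 0;0 0 -0.011 -0.0007 -0.0524 0 0;0 0 -0.013 -0.0007 -0.061 0 0;0 0 -0.013 -0.0007 -0.061 0 0;0 0 -0.013 -0.0007 -0.061 0 0"
}}

```text
clock: 66.65
tool_pos: [0.5232, 0.3885, 0.3946]
orientation: [154.3, -0.1, -89.9]
force: [-7.7, -0.3, 0.9]
opening: 0.0118
```

Emit:
{"op": "carry_out", "data": {
  "moves": "0.05 0 0 0 0 0 0;0.0876 0 0 0 0 0 0;0.0876 0 0 0 0 0 0;0.0876 0 0 0 0 0 0;0.0876 0 0 0 0 0 0;0.0876 0 0 -0.03 0 0 0;0.0876 0 0 -0.07 0 0 0;0.0876 0 0 -0.12 0 0 0;0.0876 0 0 -0.16 0 0 0;0.0876 -0.04 0 -0.18 0 0 0;0.0876 -0.09 0 -0.18 0 0 0;0.0876 -0.14 0 -0.18 0 0 0;0.0876 -0.19 0 -0.18 0 0 0;0.0876 -0.21 0 -0.18 0 0 0;0.0876 -0.21 0 -0.18 0 0 0"
}}

```text
clock: 68.15
tool_pos: [0.5979, 0.5999, 0.548]
orientation: [154.2, -0.3, -89.8]
force: [0.9, -0.7, -1.4]
opening: 0.0874
```

```bash
python3 - <<'E'
from avg import *
o,p,R=st();print(p,o['orientation'],o['clock'],o['force'])
A=avg('side',5);B=avg('top',5)
np.save('a4.npy',A,allow_pickle=True);np.save('b4.npy',B,allow_pickle=True)
crop(A,'u1.png',205,120,265,200,7);crop(B,'u2.png',170,195,250,240,8)
crop(A,'s41.png',180,110,480,300,2)
E
```

```text
[0.59785571 0.59993584 0.54803618] [154.18377419  -0.32948756 -89.83066792] 68.15 [ 0.9037638  -0.6993819  -1.37748657]
```

View pics/u1.png

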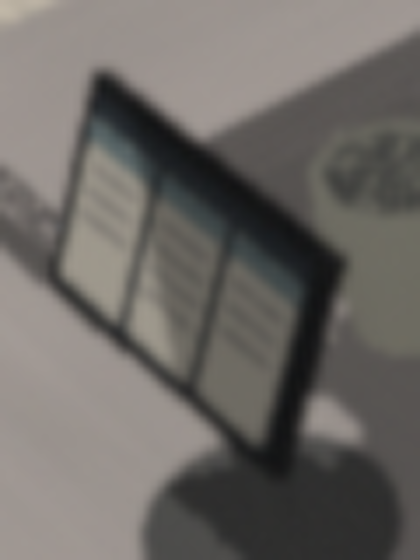

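View pics/u2.png

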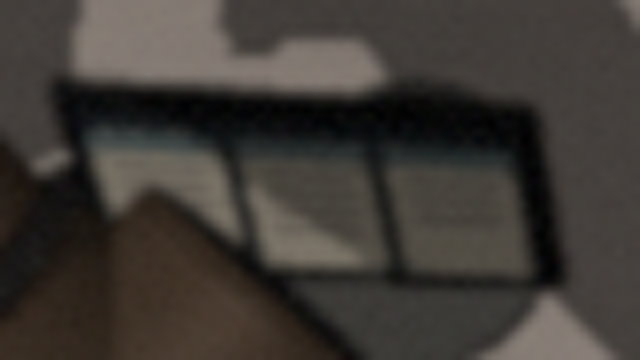

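View pics/s41.png

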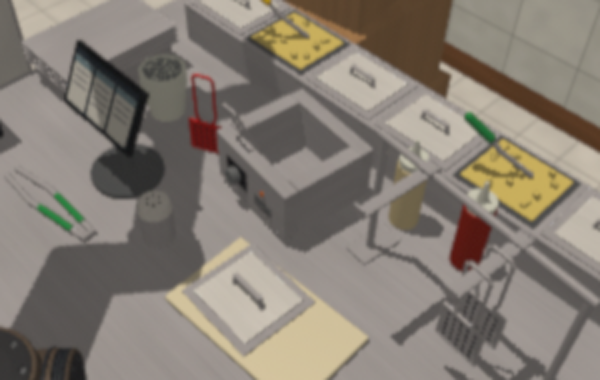

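```bash
python3 - <<'E'
from avg import *
A=snap('side');B=snap('top')
for l in('lid_handle','lid_middle','round_skimmer_grip'):
  print(l,[(d['at'],round(d['confidence'],2)) for d in ctrl.mark_of(A,l)][:2],[(d['at'],round(d['confidence'],2)) for d in ctrl.mark_of(B,l)][:2])
L=ctrl.mark_of(B,'lid_middle')
if L: print(onz(B,L[0]['at'],.015))
print(ctrl.get_obs()['qvel'])
print(ctrl.close_job())
E
```

```text
lid_handle [([253.7, 301.5], 0.7), ([238.5, 410.8], 0.46)] [([237.9, 322.3], 0.78), ([167.5, 419.4], 0.46)]
lid_middle [([258.2, 303.7], 0.56), ([178.9, 326.0], 0.45)] [([232.3, 320.8], 0.73)]
round_skimmer_grip [([168.0, 295.4], 0.41)] [([179.3, 266.8], 0.69)]
[0.4348065  0.00082484 0.015     ]
[ 0.06775271 -0.00757048  0.03017958  0.06417521  0.07954229 -0.04582968]
the job is handed in; nothing more can be done
None
```

I finished all the steps and handed the job in at about 68 s. No verdict came back.

**What I did**
- **Tablet:** I turned it square and leaned it back, then re-gripped it once to check the lean.
- **Lid:** I laid it flat on the cutting board, handle up.
- **Square skimmers:** Only two were on the crowded hook, taken by position as numbers 2 and 3. I hung both on the spare hook, one after the other.
- **Round skimmer:** Once both square ones hung there, I took it off and stood it head down in the pan. It leans on the pan's near-left corner.

**Last checks**
- **Skimmers on the spare hook:** In the last side pictures both hang on the spare hook and the crowded hook is empty.
- **Lid position:** The network put its middle near (0.435, 0.001). Hand readings when I set it down gave (0.416, 0.0). The board's centre is about (0.416, −0.046), so either value is inside the limits. The pictures showed no sign that it had been knocked.
- **Round skimmer height:** The grip point is at about 0.15 to 0.18 m, depending on the estimate; it needs to be above 0.13 m. The head is below the rim.
- **Other things on the counter:** I saw nothing moved or knocked over.

**One disagreement**
- **Tablet lean:** Fits to the pictures gave 21.5°, while the hand gave 25 to 25.6° with the pads flat on the tablet. Both are inside 19.3 to 30.7°, and re-gripping the tablet changed the picture very little. The picture fits put it within about 1° of square.

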